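Seat the reference mirror under the laser microscope and arm the laser

TASK

Lift the round reference mirror straight up out of its deep black case and put it down on the pale mat; take it again at a slant, so that your hand clears the light ring, and set it down face up on the front of the microscope's nest plate. Let go and nudge it gently home, past the sprung plunger, along the side rail, until it rests against the stop post, the rail and the plunger. Then lift the sprung red guard on the laser controller and tip it right back, flip the toggle under it away from you, and tip the guard forward again so that it drops shut, without dropping or tipping the mirror or disturbing the other things on the bench.

Things in the scene. Friction and masses are not known exactly. Their poses are not given: they have to be found in the camera images.
- mirror_center (a point): centre (half-way up) of the loose reference mirror: a black round metal cell with a thin bright line round its waist, 60 mm across, 26 mm high, about 220 g, silvery mirror in its top face (z up). Its underside is 13 mm below this point. It starts standing in the case, within 12 mm of the middle.
- mirror: the same mirror; origin at the centre of its underside
- case_floor (a point): middle of the case's grey foam floor, 13 mm above the bench. The case is a fixed open black box, outside 158 by 158 mm and 74 mm high, walls 6 mm thick (inside 146 by 146 mm, 61 mm deep); x and y run along its sides. Case and laser controller stand one to the left and one to the right of the robot's centre line, either way round.
- mat_top (a point): middle of the top of the fixed pale mat, 100 by 100 mm, 3 mm thick, lying on the bench in front of the microscope
- nest_seat (a point): where the middle of the mirror's underside belongs: on top of the dark steel nest plate, 32 mm above the bench, under the microscope's head. x points into the nest (away from the plate's front edge), y to the left, z up. The plate reaches from x = -112 to +48 mm and from y = -66 to +54 mm of this point.
- stand: the fixed microscope; origin on the bench right below nest_seat, same axes. White base 18 mm high, x -110 to +180, y -125 to +125 mm. Overhead a black light ring 90 mm across, centred on nest_seat, its underside 112 mm above the plate, barrel and camera above it to 380 mm over the bench; steel column at x = +125, y = -85 mm, 420 mm high.
- plate_front (a point): point on the top of the nest plate, x = -78, y = +2 mm from nest_seat: the free front area where a 60 mm mirror can stand clear of plunger and rail
- stop_post: fixed upright steel post at the back of the nest, 10 mm across, 18 mm high on the plate, its axis 35 mm from nest_seat, 15 degrees to the left of nest_seat's x; origin at its foot
- side_rail: fixed aluminium guide rail on the right of the nest, 14 mm high on the plate, 8 mm thick; its inner face runs along nest_seat's x at y = -30 mm from x = -30 to +26 mm, with a lead-in flared out to the right from x = -30 to -54 mm. Origin: foot of the inner face beside nest_seat.
- plunger: free-turning brass roller, 12 mm across, on a sprung rod sliding along nest_seat's y out of an aluminium block (x -44 to -15, y +57 to +87 mm, 20 mm above the plate). Origin: roller's axis, 10.5 mm above the plate, at rest at x = -29.5, y = +16.6 mm. A mirror coming in along x pushes it aside to +y (2 to 4 N, up to 20 mm); it closes behind it at y = +20.6 mm and presses it on rail and post.
- console: the laser controller: fixed grey box 165 by 165 mm, 66 mm high, with a level black panel on top; origin on the bench under its middle
- switch_pivot (a point): foot of the toggle, on the controller's panel, 66 mm above the bench. x points away from the robot, y left, z up. The toggle is a steel bat 28 mm long, 9 mm thick, with a 12 mm ball end.
- toggle (a joint): the toggle's angle: 0 = off, leaning 25 degrees towards the robot (-x of switch_pivot); 0.88 = on, leaning 25 degrees away. It is stiff (about 1 N at its end) and stays where it is left, so it must be pushed right over.
- guard_lip (a point): middle of the underside of the guard's lip, at its front edge; moves with the guard. The red guard (60 mm wide, 54 mm inside, 38 mm high over the panel) is a roof with two side walls, open at the front towards the robot; its lip is 44 mm wide. Shut, this point is at x = -35, z = +35.5 mm from switch_pivot, with nothing beneath it but the panel.
- guard (a joint): the guard's angle: 0 = shut over the toggle, grows as its front is lifted, to 1.6 = tipped right back. Its hinge runs along switch_pivot's y at x = +26, z = +8 mm. It weighs 50 g, lightly sprung shut; past about 1.05 it falls open and stays, with its roof upright at x = +53 to +57 mm, up to 71 mm over the panel; pushed back towards the robot past that angle it drops shut.
- dropper: bystander: amber dropper bottle, 42 mm across, 95 mm high
- lens_can: bystander: black and silver lens canister, 43 mm across, 64 mm high
- slide_box: bystander: blue slide box, 100 by 175 by 34 mm
- blower: bystander: black rubber dust blower standing upright, 58 mm across, 125 mm high
- tissue_box: bystander: green box of lens tissues, 75 by 120 by 50 mm
- case_lid: bystander: the case's lid lying flat, 160 by 160 by 16 mm
- driver: bystander: orange screwdriver, 170 mm long

How it is judged:
On the way, in this order (a step that is already met when the one before it is completed fails the run):
1. the mirror stands on the mat, let go (horizontal distance between mirror_center and mat_top below 0.045 m and z of mirror_center in the frame of mat_top below 0.017 m and angle between mirror_center's own z axis and vertical below 0.06 rad and linear speed of mirror below 0.02 m/s and contact force between the fingers and mirror below 0.05 N), for 0.2 s.
2. the mirror stands on the front of the nest plate, short of its seat, let go (x of mirror_center in the frame of nest_seat between -0.112 and -0.025 m and z of mirror_center in the frame of nest_seat between 0.0105 and 0.0155 m and angle between mirror_center's own z axis and vertical below 0.06 rad and contact force between the fingers and mirror below 0.05 N), for 0.1 s.
3. the mirror is home in three-point contact and let go (horizontal distance between mirror_center and nest_seat below 0.0025 m and z of mirror_center in the frame of nest_seat between 0.0105 and 0.0155 m and angle between mirror_center's own z axis and vertical below 0.06 rad and contact force between mirror and stop_post above 0.1 N and contact force between mirror and side_rail above 0.1 N and contact force between mirror and plunger above 0.1 N and contact force between the fingers and mirror below 0.05 N), for 0.2 s.
4. the guard is tipped back open (value of joint guard above 1.3 rad), for 0.1 s.
5. the toggle is flipped on (value of joint toggle above 0.75 rad), for 0.1 s.
At the end, for the whole second after the job is handed in: The mirror rests face up and still on the nest plate, centred within 2.5 mm of the seat, pressed by stop post, rail and plunger (over 0.1 N each) and let go; the toggle is on (over 0.75 rad); the guard is shut (under 0.08 rad) (all of step 3 and linear speed of mirror below 0.01 m/s and value of joint toggle above 0.75 rad and value of joint guard below 0.08 rad); the robot touches nothing.
It fails at once if the mirror is tipped over 40 degrees (angle between mirror_center's own z axis and vertical above 0.7 rad).
It fails at once if the mirror is dropped (faster than 0.5 m/s out of the hand) (linear speed of mirror above 0.5 m/s and contact force between the fingers and mirror below 0.05 N).
It fails at once if the mirror is rammed against the post or the rail (over 40 N) (contact force between mirror and stop_post above 40 N or contact force between mirror and side_rail above 40 N).
It fails at once if another thing on the bench is moved by over 30 mm (distance of any of dropper, lens_can, slide_box, blower, tissue_box, case_lid, driver from where it was at the start of the episode above 0.03 m).
It also fails if it takes over 72 s, if anything falls off the work surface, if the arm or the gripper's body presses on something with over 40 N, if the wrist force passes 120 N, or if a joint passes its speed limit or range.

ROBOT

A 6-joint arm with a two-finger parallel gripper is mounted at the origin on the work surface. World frame = base frame: x ahead of the robot, y to its left, z up, the work surface at z = 0. Lengths are in m, angles in rad, forces in N, time in s.
With the tool pointing down it reaches from about 0.35 to 0.775 m from the base axis. Payload 7.3 kg.
Tool frame: the origin (TCP) lies on the front face of the gripper's body, between the roots of the fingers; the fingertips stand 66 mm ahead of it and the grasp point (between the pads) lies 47 mm ahead of it; z points along the fingers, y is the direction in which the jaws open and shut (so a half turn about z gives the same grasp; the last joint's range is limited). The gripper opens to 92 mm and grips with 3 to 60 N. Pads are 19 mm wide; open, the fingers measure 130 mm over their backs; the gripper's body (75 mm by 190 mm) begins 47 mm behind the grasp point.
Start: joints at [-1.354, 0.342, 1.524, -0, 1.275, -0.146], TCP at [0.186, -0.491, 0.292] pointing down, gripper open.
Joint ranges: [-2.53, 2.53], [-0.77, 2.02], [0.04, 2.7], [-1, 4.14], [0.28, 2.66], [-3.11, 3.11]. Speed limits (rad/s): [2.57, 2.57, 3.14, 3.14, 3.14, 3.14].

INTERFACE

Orientations are given as [roll, pitch, yaw] about the fixed x, y, z axes, in that order (R = Rz(yaw) Ry(pitch) Rx(roll)).
In Python, from cell import observe, read_camera, hand_in, search_frame, tip_of gives the robot as it stands. The module is installed in compiled form; this text tells all that it offers.
- The arm moves only by the tool apply_moves, never from a script. Its argument "motion" is a list of rows, each an object with "offset": the shift along the tool's x, y, z in mm, a list of three; "rotation": the turn, a rotation vector about the tool's x, y, z in rad, a list of three. In form: [{"offset": [x, y, z], "rotation": [rx, ry, rz]}, ...]. A call has 1 to 12 rows; each row shifts and turns the pose as measured when the row begins, along the tool's axes as they then stand; what a row does not reach is not made up. A row lasts 1/12 s, in which the tool goes at most 41.7 mm and 7.16 degrees, less where a joint would pass 70% of its speed; a pose out of reach is approached as far as the arm can. A call with a gripper value outside its range is refused whole. "grip" is the closure, from 0 (fully open) to 1 (shut), set as the call begins (left out, the last holds). The fingers move at their own pace and stop on an object; "grip_force" is the grip in N (left out, the last holds). Time passes only in rows, so rows that do not move let the fingers close. It gives the time, the measured TCP pose, the force and the opening at its end, in the units of the state.
- observe(): the state, without advancing time (a new reading comes with each control period).
- read_camera(name): name is "scene" or "side" or "wrist"; returns a dict with "img" (384x512x3 uint8, red, green, blue), "camera_matrix" (3x3 intrinsics, pixels), "R" (3x3) and "t" (3): a world point X has camera coordinates R X + t; the wrist camera has in their place "tool_from_camera" (4x4, takes a point from camera to tool coordinates, whose origin is the TCP and whose axes are the flange's). Camera axes: x right, y down, z forward; pixel columns grow to the right and rows downward; lengths in m; the calibration is good to about 2 mm. A picture is of the moment at which its call begins: read the wrist's pose just before it. There is no depth.
- hand_in(): hands the job in, once; it reports no verdict.
Trained networks look in a picture, given as the dict that the camera call returned (one of the last four; its "shot" number tells which), for a name from the list of things; names that differ only in an ending like _2 or _b are one class to them, and where a whole thing is asked for, a point or a joint stands for the part that bears it (a point fixed in the world has none). Each returns a list of dicts, best first, with "score" (0 to 1); they miss things now and then, are a little off and sometimes report something else, mostly with a low value. They report only what shows in the picture. A call takes as long as a camera call.
- search_frame(query, picture): "location" ([x, y, z] in m, in world coordinates, good to about 4 mm: the middle of the surface that is visible of it).
- tip_of(query, picture): "location" ([x, y, z] in m, in world coordinates, good to about 4 mm: a listed point, or the origin of a listed thing).
The state is a dict: "time": time; "qpos": joint angles; "qvel": joint speeds; "joint_efforts": joint torques, N m; "tool_pos": TCP position; "tool_rot": TCP orientation; "contact_force": force on the tool from outside, world axes, zero at the start; "torque": the same for the moment, N m; "opening": finger opening in m.
Only numpy, scipy, OpenCV 4.12 (cv2) and the standard library are available. Lean on these libraries where they do the work, as an engineer would, in place of code of your own. Each camera call takes 0.05 s, during which the arm holds its last target.

## Working session

There is one attempt and no reset: what is moved stays moved. The work goes in short steps, Python scripts to look and compute and a tool call to move; the robot and the scene stay as the last step left them, time stands still between calls to the robot, and variables do not carry over. Pictures are saved under pics/ and viewed, and the job is handed in when it is done.

Besides the shell and the picture viewer there is one more tool, called after "Call:" as name(argument=value, ...), one argument or row to a line, values as JSON. apply_moves: Moves the arm, as the interface text tells. Its arguments: {"type":"object","properties":{"motion":{"type":"array"},"grip":{"type":"number"},"grip_force":{"type":"number"}},"required":["motion"]}

```bash
mkdir -p pics; ls; cat > h.py <<'E'
import numpy as np, cv2
from cell import observe, read_camera, hand_in, search_frame, tip_of
from scipy.spatial.transform import Rotation as Ro
def snap(c,n):
    p=read_camera(c); cv2.imwrite(f'pics/{n}.png',p['img'][:,:,::-1]); return p
E
python3 - <<'E'
from h import *
o=observe(); print(o)
for c in ['scene','side']:
    p=snap(c,c+'0')
    print(c,p['camera_matrix'].tolist(),p['R'].tolist(),p['t'].tolist())
    for q in ['mirror_center','case_floor','mat_top','nest_seat','plate_front','switch_pivot','guard_lip','stop_post','plunger','side_rail','console']:
        r=tip_of(q,p); print(q,[(np.round(a['location'],4).tolist(),round(a['score'],2)) for a in r[:2]])
E
```

```text
pics
{'time': 0.0, 'qpos': array([-1.35404693e+00,  3.42713514e-01,  1.52504638e+00, -7.47781570e-06,
        1.27537788e+00, -1.46007225e-01]), 'qvel': array([ 0.00098169, -0.00037729, -0.00071672,  0.00021262, -0.00143536,
        0.00137787]), 'joint_efforts': array([ 1.84697296e-04, -4.31239700e+01, -2.44219244e+01,  7.15863146e-02,
        5.58734138e-02, -1.38869527e-04]), 'tool_pos': array([ 0.18624482, -0.49051735,  0.29153941]), 'tool_rot': array([-3.14006293e+00, -2.17723656e-04,  3.62758642e-01]), 'contact_force': array([-0.0840689 ,  0.17144788,  0.62238263]), 'torque': array([-0.05608733, -0.00297649, -0.04328049]), 'opening': 0.09174373664773765}
scene [[354.4348602770085, 0.0, 251.92539555168528], [0.0, 354.4348602770085, 198.89372055567017], [0.0, 0.0, 1.0]] [[-0.40658542284930976, 0.9136000878914716, 0.004813868625482578], [0.5268722176088156, 0.23877549267001352, -0.8157155940719542], [-0.7463872722912793, -0.3291217761025358, -0.5784331389682784]] [0.2079071235186669, -0.209539612240986, 1.6806387246825873]
mirror_center [([0.4887, 0.3245, 0.0221], 0.77), ([0.7318,
[... 857 characters left out ...]
5872], [0.3561327994203679, -0.7562521712827053, -0.5488643572024021]] [0.5097836699837129, 0.2091678813841796, 1.461531288596395]
mirror_center [([0.4877, 0.3206, 0.0248], 0.6)]
case_floor [([0.4901, 0.3209, 0.0154], 0.91), ([0.6075, -0.0193, 0.041], 0.2)]
mat_top [([0.4311, 0.0413, 0.0029], 0.85)]
nest_seat [([0.6414, -0.025, 0.0312], 0.58), ([0.6028, 0.4887, 0.001], 0.49)]
plate_front [([0.5625, -0.0349, 0.0301], 0.93)]
switch_pivot []
guard_lip [([0.4338, -0.3463, 0.1048], 0.46)]
stop_post [([0.4902, 0.3227, 0.0127], 0.22)]
plunger [([0.6138, -0.4836, -0.0015], 0.5), ([0.6082, -0.0192, 0.0404], 0.44)]
side_rail [([0.646, -0.0537, 0.0348], 0.39)]
console [([0.4679, -0.324, 0.0038], 0.96)]
```

```bash
python3 - <<'E'
import cv2
for c in ['scene0','side0']:
    i=cv2.imread(f'pics/{c}.png'); cv2.imwrite(f'pics/{c}b.png',cv2.resize(i,(800,600),interpolation=cv2.INTER_CUBIC))
E
```

```text
(no output)
```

View pics/scene0b.png

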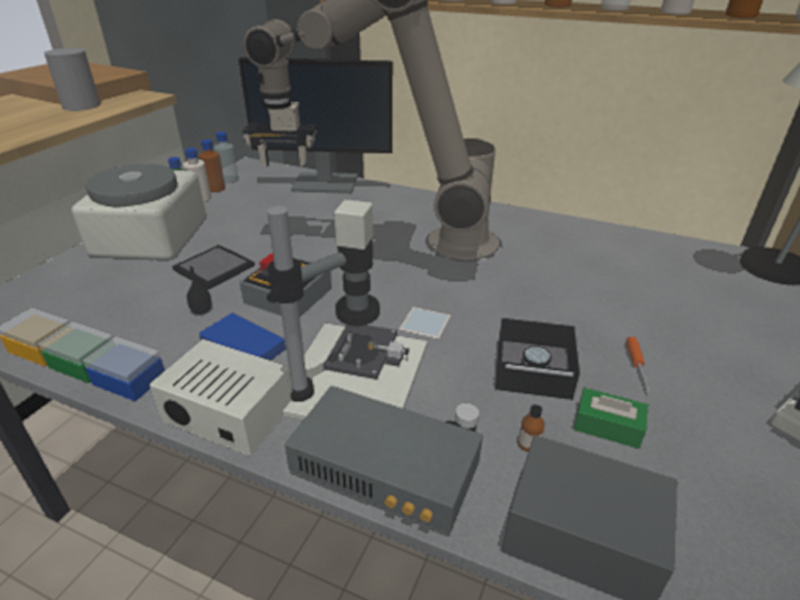

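View pics/side0b.png

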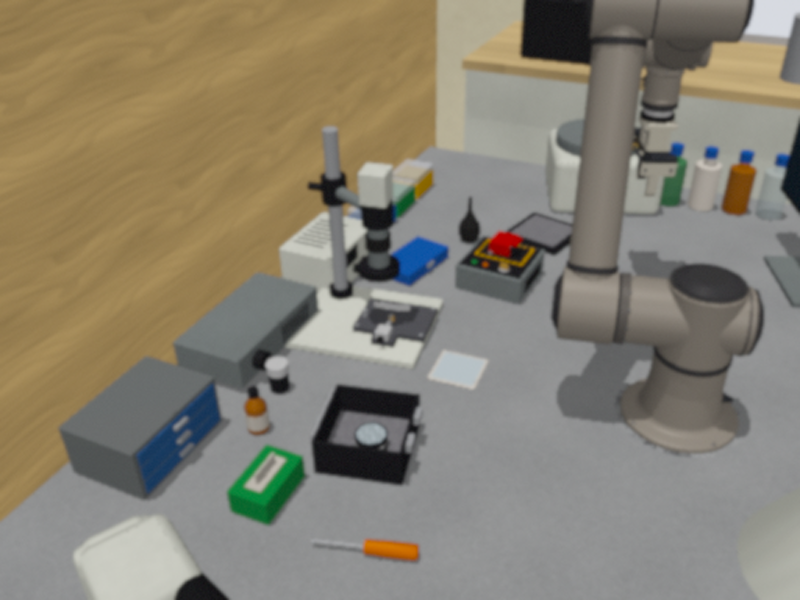

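```bash
cat >> h.py <<'E'
def rot(rpy): return Ro.from_euler('xyz',rpy)
def plan(pos,rpy,step=40,ang=0.12,n=None):
    "rows from current measured pose to the target (tool axes, mm / rad)"
    o=observe(); R0=rot(o['tool_rot']); p0=np.array(o['tool_pos']); R1=rot(rpy); p1=np.array(pos)
    d=(R0.inv()*R1).as_rotvec(); L=np.linalg.norm(p1-p0)*1000
    k=n or max(1,int(np.ceil(max(L/step,np.linalg.norm(d)/ang))))
    print('rows',k,'dist',round(L,1),'ang',round(np.linalg.norm(d),3))
    dp=(p1-p0)*1000/k; dr=d/k
    if np.linalg.norm(d)<0.004: print(k,'x',np.round(R0.inv().apply(dp),1).tolist(),[0,0,0])
    else:
        for i in range(k):
            R=R0*Ro.from_rotvec(dr*i); print('{"offset":%s,"rotation":%s},'%(np.round(R.inv().apply(dp),1).tolist(),np.round(dr,3).tolist()))
E
python3 - <<'E'
from h import *
plan([.42,-.1,.30],[np.pi,0,.0])
E
```

```text
rows 12 dist 455.4 ang 0.363
{"offset":[29.8, -23.5, -0.6],"rotation":[0.0, -0.0, 0.03]},
{"offset":[29.0, -24.4, -0.6],"rotation":[0.0, -0.0, 0.03]},
{"offset":[28.3, -25.3, -0.6],"rotation":[0.0, -0.0, 0.03]},
{"offset":[27.5, -26.1, -0.6],"rotation":[0.0, -0.0, 0.03]},
{"offset":[26.7, -27.0, -0.6],"rotation":[0.0, -0.0, 0.03]},
{"offset":[25.9, -27.8, -0.6],"rotation":[0.0, -0.0, 0.03]},
{"offset":[25.0, -28.5, -0.6],"rotation":[0.0, -0.0, 0.03]},
{"offset":[24.2, -29.3, -0.6],"rotation":[0.0, -0.0, 0.03]},
{"offset":[23.3, -30.0, -0.6],"rotation":[0.0, -0.0, 0.03]},
{"offset":[22.3, -30.7, -0.6],"rotation":[0.0, -0.0, 0.03]},
{"offset":[21.4, -31.3, -0.6],"rotation":[0.0, -0.0, 0.03]},
{"offset":[20.4, -32.0, -0.6],"rotation":[0.0, -0.0, 0.03]},
```

Call:
apply_moves(
  motion=[
    {"offset": [30, -23.5, -0.6], "rotation": [0, 0, 0.03]},
    {"offset": [29, -24.5, -0.6], "rotation": [0, 0, 0.03]},
    {"offset": [28, -25.5, -0.6], "rotation": [0, 0, 0.03]},
    {"offset": [27.5, -26, -0.6], "rotation": [0, 0, 0.03]},
    {"offset": [26.5, -27, -0.6], "rotation": [0, 0, 0.03]},
    {"offset": [26, -28, -0.6], "rotation": [0, 0, 0.03]},
    {"offset": [25, -28.5, -0.6], "rotation": [0, 0, 0.03]},
    {"offset": [24, -29.5, -0.6], "rotation": [0, 0, 0.03]},
    {"offset": [23.5, -30, -0.6], "rotation": [0, 0, 0.03]},
    {"offset": [22.5, -30.5, -0.6], "rotation": [0, 0, 0.03]},
    {"offset": [21.5, -31.5, -0.6], "rotation": [0, 0, 0.03]},
    {"offset": [20.5, -32, -0.6], "rotation": [0, 0, 0.03]},
  ],
)

```text
time: 2.2
tool_pos: [0.4287, -0.0907, 0.299]
tool_rot: [3.136, -0.004, -0.028]
contact_force: [0.7, -0.9, -0.3]
opening: 0.0919
```

```bash
python3 - <<'E'
from h import *
o=observe();print(o['tool_pos'],o['tool_rot'],o['qpos'])
p=snap('wrist','w1');print(p['tool_from_camera'].round(4).tolist(),p['camera_matrix'].tolist())
p2=snap('scene','s1'); p3=snap('side','d1')
plan([.485,.321,.27],[np.pi,0,0])
E
```

```text
[ 0.42872009 -0.09073244  0.29900569] [ 3.13616032 -0.0036519  -0.02809411] [-0.38155409  0.17411366  1.73503426 -0.00407043  1.22714083  1.21870755]
[[-0.001, -0.959, -0.2836, 0.0776], [1.0, -0.001, -0.0003, 0.0], [0.0, -0.2836, 0.959, -0.0925], [0.0, 0.0, 0.0, 1.0]] [[289.23077638371166, 0.0, 258.75450020540785], [0.0, 289.23077638371166, 187.6681091551417], [0.0, 0.0, 1.0]]
rows 11 dist 416.1 ang 0.022
{"offset":[4.3, -37.5, 2.4],"rotation":[0.0, -0.0, -0.002]},
{"offset":[4.4, -37.5, 2.5],"rotation":[0.0, -0.0, -0.002]},
{"offset":[4.4, -37.5, 2.5],"rotation":[0.0, -0.0, -0.002]},
{"offset":[4.5, -37.5, 2.5],"rotation":[0.0, -0.0, -0.002]},
{"offset":[4.6, -37.5, 2.5],"rotation":[0.0, -0.0, -0.002]},
{"offset":[4.7, -37.5, 2.5],"rotation":[0.0, -0.0, -0.002]},
{"offset":[4.7, -37.4, 2.5],"rotation":[0.0, -0.0, -0.002]},
{"offset":[4.8, -37.4, 2.5],"rotation":[0.0, -0.0, -0.002]},
{"offset":[4.9, -37.4, 2.6],"rotation":[0.0, -0.0, -0.002]},
{"offset":[5.0, -37.4, 2.6],"rotation":[0.0, -0.0, -0.002]},
{"offset":[5.0, -37.4, 2.6],"rotation":[0.0, -0.0, -0.002]},
```

View pics/w1.png

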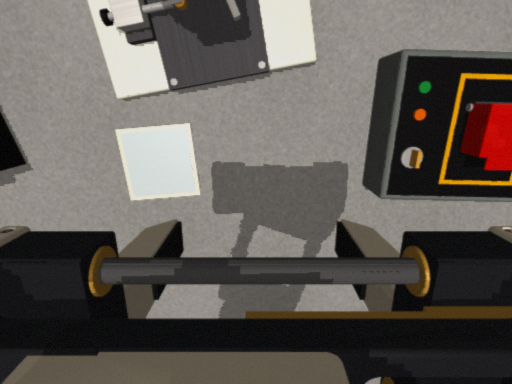

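```bash
cat >> h.py <<'E'
def unproj(p,uv,z,o=None):
    K=p['camera_matrix']; u=np.array([uv[0],uv[1],1.]); d=np.linalg.inv(K)@u
    if 'tool_from_camera' in p:
        T=p['tool_from_camera']; Rw=rot(o['tool_rot']).as_matrix(); d=Rw@T[:3,:3]@d; c=Rw@T[:3,3]+np.array(o['tool_pos'])
    else: d=p['R'].T@d; c=-p['R'].T@p['t']
    return c+d*(z-c[2])/d[2]
E
python3 - <<'E'
from h import *
import pickle
o=observe(); p=read_camera('wrist')
pickle.dump((o,p),open('w1.pkl','wb'))
for n,uv,z in [('baseL',(118,97),.018),('baseR',(315,62),.018),('plL',(167,88),.032),('plR',(268,72),.032),('m',(117,129),.003),('m',(190,123),.003),('m',(199,194),.003),('m',(132,199),.003),('cons',(383,197),.066),('cons',(404,52),.066)]:
    print(n,unproj(p,uv,z,o).round(4))
for q in ['mat_top','plate_front','switch_pivot','guard_lip','plunger']:
    print(q,[(a['location'],a['score']) for a in tip_of(q,p)[:2]])
im=p['img'][:,:,::-1]; cv2.imwrite('pics/w1c.png',cv2.resize(im[0:210],(800,328),interpolation=cv2.INTER_CUBIC))
E
```

```text
baseL [0.5173 0.0796 0.018 ]
baseR [ 0.5519 -0.1615  0.018 ]
plL [0.5257 0.0142 0.032 ]
plR [ 0.5407 -0.1047  0.032 ]
m [0.4776 0.0941 0.003 ]
m [ 0.4832 -0.0026  0.003 ]
m [ 0.3854 -0.0066  0.003 ]
m [0.3802 0.0885 0.003 ]
cons [ 0.3962 -0.2381  0.066 ]
cons [ 0.5537 -0.2442  0.066 ]
mat_top [([0.4273, 0.042, 0.0029], 0.56)]
plate_front [([0.5651, -0.0325, 0.0357], 0.78)]
switch_pivot []
guard_lip [([0.4345, -0.3412, 0.1037], 0.68)]
plunger []
```

View pics/w1c.png

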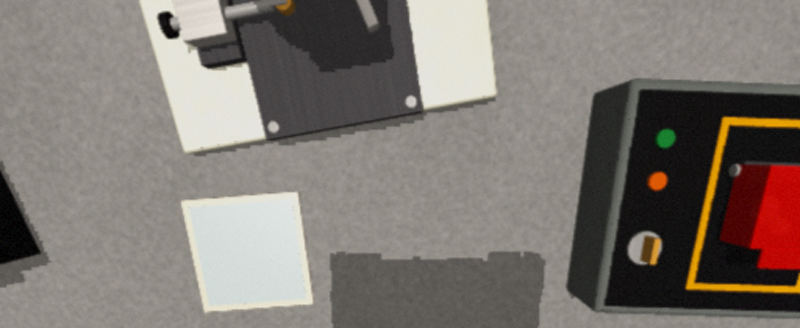

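Call:
apply_moves(
  motion=[
    {"offset": [4.5, -37.5, 2.5], "rotation": [0, 0, 0]},
    {"offset": [4.5, -37.5, 2.5], "rotation": [0, 0, 0]},
    {"offset": [4.5, -37.5, 2.5], "rotation": [0, 0, 0]},
    {"offset": [4.5, -37.5, 2.5], "rotation": [0, 0, 0]},
    {"offset": [4.5, -37.5, 2.5], "rotation": [0, 0, 0]},
    {"offset": [4.5, -37.5, 2.5], "rotation": [0, 0, 0]},
    {"offset": [4.5, -37.5, 2.5], "rotation": [0, 0, 0]},
    {"offset": [4.5, -37.5, 2.5], "rotation": [0, 0, 0]},
    {"offset": [0, -30, 2.5], "rotation": [0, 0, 0]},
  ],
)

```text
time: 3.4
tool_pos: [0.4818, 0.2304, 0.2743]
tool_rot: [3.133, -0.008, -0.065]
contact_force: [-0.2, 0.3, -1.1]
opening: 0.0916
```

```bash
python3 - <<'E'
from h import *
import pickle
o=observe();print(o['tool_pos'],o['tool_rot'],o['qpos'])
p=snap('wrist','w2');pickle.dump((o,p),open('w2.pkl','wb'))
for q in ['mirror_center','case_floor']:
    print(q,[(a['location'],a['score']) for a in tip_of(q,p)[:2]])
E
```

```text
[0.48175541 0.23044374 0.27428625] [ 3.13326819 -0.00805648 -0.06465066] [ 0.30772113  0.37210128  1.53047003 -0.01131893  1.23456565  1.94691234]
mirror_center [([0.4905, 0.323, 0.0269], 0.79), ([0.4291, 0.0441, 0.0013], 0.62)]
case_floor [([0.6396, -0.0239, 0.0312], 0.52)]
```

View pics/w2.png

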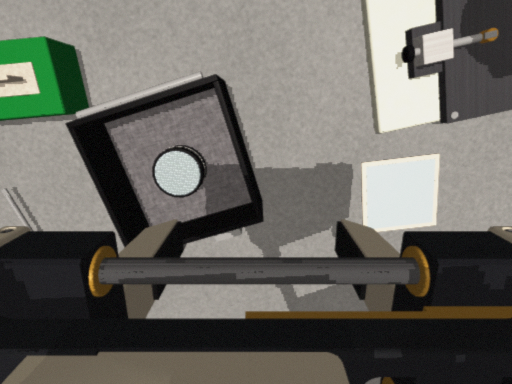

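```bash
python3 - <<'E'
from h import *
import pickle
o,p=pickle.load(open('w2.pkl','rb'))
print('mirror',unproj(p,(179,172),.039,o))
c=[unproj(p,uv,.074,o) for uv in [(216,76),(262,206),(68,125)]]
for a in c: print(a)
im=p['img'][60:270,40:300,::-1]; cv2.imwrite('pics/w2c.png',cv2.resize(im,None,fx=2.8,fy=2.8,interpolation=cv2.INTER_CUBIC))
E
```

```text
mirror [0.48947593 0.32086027 0.039     ]
[0.58712111 0.26262661 0.074     ]
[0.4536461  0.22725147 0.074     ]
[0.55147144 0.41325694 0.074     ]
```

View pics/w2c.png

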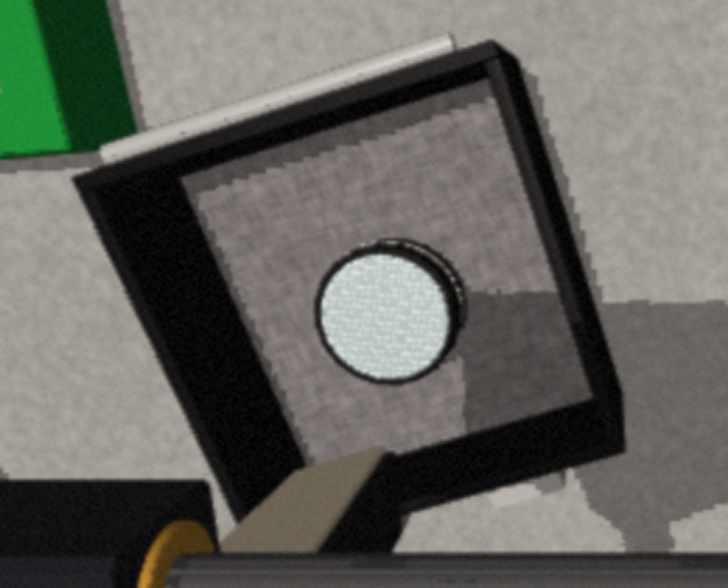

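```bash
python3 - <<'E'
from h import *
plan([.490,.321,.20],[np.pi,0,.245])
E
```

```text
rows 3 dist 117.6 ang 0.307
{"offset":[1.0, -30.8, 24.3],"rotation":[0.003, -0.002, -0.102]},
{"offset":[4.1, -30.4, 24.4],"rotation":[0.003, -0.002, -0.102]},
{"offset":[7.3, -29.7, 24.5],"rotation":[0.003, -0.002, -0.102]},
```

Call:
apply_moves(
  motion=[
    {"offset": [1, -31, 24.5], "rotation": [0.003, -0.002, -0.102]},
    {"offset": [4, -30.5, 24.5], "rotation": [0.003, -0.002, -0.102]},
    {"offset": [7, -30, 24.5], "rotation": [0.003, -0.002, -0.102]},
    {"offset": [0, 0, 0], "rotation": [0, 0, 0]},
  ],
  grip=0.15,
)

```text
time: 3.88
tool_pos: [0.494, 0.3168, 0.1994]
tool_rot: [3.139, -0.004, 0.247]
contact_force: [-1.9, -1.6, 0.0]
opening: 0.0786
```

```bash
python3 - <<'E'
from h import *
plan([.490,.321,.14],[np.pi,0,.245])
E
```

```text
rows 2 dist 59.7 ang 0.005
{"offset":[-1.6, -2.6, 29.7],"rotation":[0.001, -0.002, 0.001]},
{"offset":[-1.5, -2.6, 29.7],"rotation":[0.001, -0.002, 0.001]},
```

Call:
apply_moves(
  motion=[
    {"offset": [-1.5, -2.6, 30], "rotation": [0.001, -0.002, 0]},
    {"offset": [-1.5, -2.6, 30], "rotation": [0.001, -0.002, 0]},
    {"offset": [0, 0, 0], "rotation": [0, 0, 0]},
  ],
)

```text
time: 4.13
tool_pos: [0.4927, 0.3169, 0.1383]
tool_rot: [3.14, -0.002, 0.242]
contact_force: [-0.9, -1.1, -0.1]
opening: 0.0778
```

```bash
python3 - <<'E'
from h import *
import pickle
o=observe(); p=snap('wrist','w3')
print([(a['location'],a['score']) for a in tip_of('mirror_center',p)[:2]])
plan([.490,.321,.083],[np.pi,0,.245])
E
```

```text
[]
rows 2 dist 60.3 ang 0.009
{"offset":[-2.3, -2.2, 30.0],"rotation":[0.0, -0.004, -0.001]},
{"offset":[-2.1, -2.2, 30.0],"rotation":[0.0, -0.004, -0.001]},
```

View pics/w3.png

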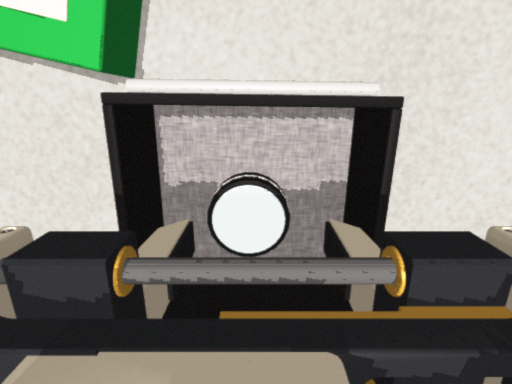

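```bash
python3 - <<'E'
from h import *
o=observe(); p=read_camera('wrist'); print(o['tool_pos'])
print(unproj(p,(248.5,217.5),.039,o), [unproj(p,uv,.074,o) for uv in [(103,95),(403,99)]])
E
```

```text
[0.49494505 0.31778551 0.14301405]
[0.49092029 0.3243095  0.039     ] [array([0.5545723, 0.4179514, 0.074    ]), array([0.59096829, 0.26157121, 0.074     ])]
```

```bash
python3 - <<'E'
from h import *
o=observe(); p=snap('wrist','w4'); print(o['tool_pos'],o['qvel'].round(3),observe()['tool_pos'])
g=cv2.cvtColor(p['img'],cv2.COLOR_RGB2GRAY); m=(g>185).astype('uint8'); m[:150]=0;m[262:]=0
n,l,s,c=cv2.connectedComponentsWithStats(m)
for i in range(1,n):
    if s[i][4]>1500: print(s[i],c[i],unproj(p,c[i],.039,o))
plan([.4895,.3215,.083],[np.pi,0,.245])
E
```

```text
[0.49561565 0.31838643 0.14434007] [ 0.007 -0.021 -0.021  0.003 -0.003  0.001] [0.49581986 0.31885335 0.14498423]
[   0  150  125   90 9663] [ 60.2597537  190.31729277] [0.47938249 0.4606472  0.039     ]
[  382   150   130    89 10050] [449.1161194  190.59890547] [0.54579072 0.19023719 0.039     ]
[ 215  189   70   65 3592] [249.7577951  220.95155902] [0.48891624 0.32345639 0.039     ]
rows 2 dist 62.4 ang 0.013
{"offset":[-3.2, -2.0, 31.0],"rotation":[-0.0, -0.007, -0.001]},
{"offset":[-3.0, -2.0, 31.0],"rotation":[-0.0, -0.007, -0.001]},
```

Call:
apply_moves(
  motion=[
    {"offset": [-3, -2, 24], "rotation": [0, -0.006, 0]},
    {"offset": [-3, -2, 24], "rotation": [0, -0.005, 0]},
  ],
)

```text
time: 4.5
tool_pos: [0.4952, 0.3223, 0.1056]
tool_rot: [-3.137, -0.02, 0.24]
contact_force: [-0.8, -0.0, 0.4]
opening: 0.0782
```

```bash
python3 - <<'E'
from h import *
plan([.489,.322,.083],[np.pi,0,.245])
E
```

```text
rows 1 dist 23.4 ang 0.021
{"offset":[-6.5, -1.1, 22.5],"rotation":[-0.004, -0.02, -0.004]},
```

Call:
apply_moves(
  motion=[
    {"offset": [-5, -1, 10], "rotation": [0, -0.02, 0]},
    {"offset": [-2, 0, 6], "rotation": [0, 0, 0]},
  ],
)

```text
time: 4.67
tool_pos: [0.489, 0.3212, 0.0905]
tool_rot: [-3.137, -0.001, 0.239]
contact_force: [-0.5, -0.1, -0.3]
opening: 0.078
```

```bash
python3 - <<'E'
from h import *
plan([.489,.322,.083],[np.pi,0,.245])
E
```

```text
rows 1 dist 7.6 ang 0.007
{"offset":[0.2, -0.8, 7.5],"rotation":[-0.005, -0.001, -0.006]},
```

Call:
apply_moves(
  motion=[
    {"offset": [0, -1, 7], "rotation": [0, 0, -0.005]},
  ],
)

```text
time: 4.75
tool_pos: [0.4893, 0.3221, 0.0847]
tool_rot: [-3.137, -0.003, 0.244]
contact_force: [0.7, -0.1, 0.3]
opening: 0.0779
```

```bash
python3 - <<'E'
from h import *
p=snap('side','d2');plan([.489,.322,.083],[np.pi,0,.245])
E
```

```text
rows 1 dist 0.4 ang 0.005
{"offset":[0.1, 0.1, 0.4],"rotation":[-0.005, -0.001, -0.0]},
```

Close on the mirror.

Call:
apply_moves(
  motion=[
    {"offset": [0, 0, 0], "rotation": [0, 0, 0]},
    {"offset": [0, 0, 0], "rotation": [0, 0, 0]},
    {"offset": [0, 0, 0], "rotation": [0, 0, 0]},
    {"offset": [0, 0, 0], "rotation": [0, 0, 0]},
  ],
  grip=0.6,
  grip_force=20,
)

```text
time: 5.13
tool_pos: [0.4903, 0.3226, 0.086]
tool_rot: [-3.136, -0.005, 0.245]
contact_force: [-0.2, 1.0, -2.8]
opening: 0.0591
```

```bash
python3 - <<'E'
from h import *
plan([.489,.322,.18],[np.pi,0,.245])
E
```

```text
rows 3 dist 94.0 ang 0.008
{"offset":[-0.3, -0.1, -31.3],"rotation":[-0.002, -0.002, -0.0]},
{"offset":[-0.4, -0.0, -31.3],"rotation":[-0.002, -0.002, -0.0]},
{"offset":[-0.4, 0.0, -31.3],"rotation":[-0.002, -0.002, -0.0]},
```

Call:
apply_moves(
  motion=[
    {"offset": [0, 0, -12], "rotation": [0, 0, 0]},
    {"offset": [0, 0, -20], "rotation": [0, 0, 0]},
    {"offset": [0, 0, -25], "rotation": [0, 0, 0]},
    {"offset": [0, 0, -25], "rotation": [0, 0, 0]},
    {"offset": [0, 0, -20], "rotation": [0, 0, 0]},
  ],
)

```text
time: 5.55
tool_pos: [0.4873, 0.3206, 0.1896]
tool_rot: [-3.139, 0.006, 0.245]
contact_force: [1.2, 0.6, -2.5]
opening: 0.0589
```

```bash
python3 - <<'E'
from h import *
plan([.430,.043,.17],[np.pi,0,.03],step=30)
E
```

```text
rows 10 dist 284.1 ang 0.215
{"offset":[-12.3, 25.5, 2.0],"rotation":[-0.0, 0.001, 0.021]},
{"offset":[-11.7, 25.8, 2.0],"rotation":[-0.0, 0.001, 0.021]},
{"offset":[-11.2, 26.0, 2.0],"rotation":[-0.0, 0.001, 0.021]},
{"offset":[-10.6, 26.3, 2.0],"rotation":[-0.0, 0.001, 0.021]},
{"offset":[-10.0, 26.5, 2.0],"rotation":[-0.0, 0.001, 0.021]},
{"offset":[-9.5, 26.7, 2.0],"rotation":[-0.0, 0.001, 0.021]},
{"offset":[-8.9, 26.9, 2.0],"rotation":[-0.0, 0.001, 0.021]},
{"offset":[-8.3, 27.1, 2.0],"rotation":[-0.0, 0.001, 0.021]},
{"offset":[-7.7, 27.3, 2.0],"rotation":[-0.0, 0.001, 0.021]},
{"offset":[-7.1, 27.4, 2.0],"rotation":[-0.0, 0.001, 0.021]},
```

Call:
apply_moves(
  motion=[
    {"offset": [-12, 25.5, 0], "rotation": [0, 0, 0.011]},
    {"offset": [-12, 25.5, 0], "rotation": [0, 0, 0.011]},
    {"offset": [-11.5, 26, 0], "rotation": [0, 0, 0.011]},
    {"offset": [-11.5, 26, 0], "rotation": [0, 0, 0.011]},
    {"offset": [-11, 26, 0], "rotation": [0, 0, 0.011]},
    {"offset": [-11, 26, 2], "rotation": [0, 0, 0.011]},
    {"offset": [-11, 26.5, 2], "rotation": [0, 0, 0.011]},
    {"offset": [-11, 26.5, 2], "rotation": [0, 0, 0.011]},
    {"offset": [-10, 26.5, 2], "rotation": [0, 0, 0.011]},
    {"offset": [-10, 26.5, 2], "rotation": [0, 0, 0.011]},
  ],
)

```text
time: 6.38
tool_pos: [0.4297, 0.0383, 0.1938]
tool_rot: [-3.135, -0.02, 0.14]
contact_force: [0.0, 0.8, -1.4]
opening: 0.0594
```

```bash
python3 - <<'E'
from h import *
plan([.430,.042,.10],[np.pi,0,.137],step=30)
E
```

```text
rows 4 dist 93.9 ang 0.021
{"offset":[-0.3, -0.8, 23.5],"rotation":[-0.002, -0.005, 0.001]},
{"offset":[-0.2, -0.8, 23.5],"rotation":[-0.002, -0.005, 0.001]},
{"offset":[-0.0, -0.8, 23.5],"rotation":[-0.002, -0.005, 0.001]},
{"offset":[0.1, -0.9, 23.5],"rotation":[-0.002, -0.005, 0.001]},
```

Call:
apply_moves(
  motion=[
    {"offset": [0, -1, 20], "rotation": [-0.002, -0.01, 0]},
    {"offset": [0, -1, 25], "rotation": [0, -0.005, 0]},
    {"offset": [0, -1, 25], "rotation": [0, -0.002, 0]},
    {"offset": [0, -1, 20], "rotation": [0, 0, 0]},
    {"offset": [0, 0, 8], "rotation": [0, 0, 0]},
  ],
)

```text
time: 6.8
tool_pos: [0.4324, 0.0359, 0.0999]
tool_rot: [3.142, -0.015, 0.13]
contact_force: [-0.7, -0.0, -1.4]
opening: 0.0588
```

```bash
python3 - <<'E'
from h import *
p=snap('side','d3'); i=p['img'][150:270,230:370,::-1]; cv2.imwrite('pics/d3c.png',cv2.resize(i,None,fx=5,fy=5,interpolation=cv2.INTER_CUBIC))
plan([.430,.042,.077],[np.pi,0,.137],step=30)
E
```

```text
rows 1 dist 23.4 ang 0.016
{"offset":[-1.7, -6.3, 22.5],"rotation":[-0.0, -0.014, -0.007]},
```

View pics/d3c.png

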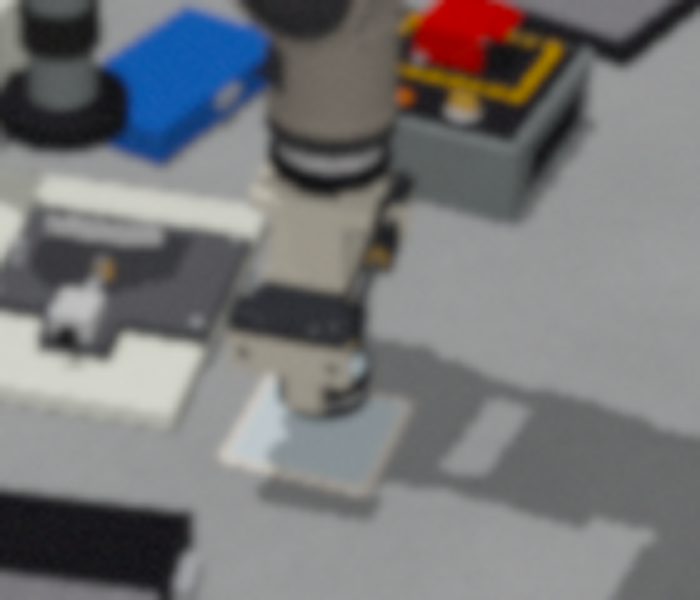

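Call:
apply_moves(
  motion=[
    {"offset": [-1, -5, 8], "rotation": [0, -0.014, -0.006]},
    {"offset": [-1, -2, 6], "rotation": [0, 0, 0]},
    {"offset": [0, 0, 3], "rotation": [0, 0, 0]},
  ],
)

```text
time: 7.1
tool_pos: [0.4308, 0.0432, 0.0838]
tool_rot: [3.141, -0.003, 0.137]
contact_force: [-0.2, 0.3, -2.1]
opening: 0.0593
```

```bash
python3 - <<'E'
from h import *
plan([.430,.042,.077],[np.pi,0,.137],step=30)
E
```

```text
rows 1 dist 7.0 ang 0.003
1 x [-1.0, 1.1, 6.8] [0, 0, 0]
```

Call:
apply_moves(
  motion=[
    {"offset": [-0.5, 0.5, 5], "rotation": [0, 0, 0]},
    {"offset": [0, 0, 2], "rotation": [0, 0, 0]},
  ],
)

```text
time: 7.27
tool_pos: [0.4311, 0.0431, 0.0772]
tool_rot: [3.14, -0.005, 0.139]
contact_force: [0.3, -0.5, -2.3]
opening: 0.0593
```

Call:
apply_moves(
  motion=[
    {"offset": [0, 0, 1.5], "rotation": [0, 0, 0]},
    {"offset": [0, 0, 0.5], "rotation": [0, 0, 0]},
  ],
)

```text
time: 7.43
tool_pos: [0.4314, 0.0432, 0.0756]
tool_rot: [3.14, -0.006, 0.139]
contact_force: [-3.5, -1.2, 7.6]
opening: 0.059
```

Call:
apply_moves(
  motion=[
    {"offset": [0, 0, 0], "rotation": [0, 0, 0]},
    {"offset": [0, 0, 0], "rotation": [0, 0, 0]},
    {"offset": [0, 0, 0], "rotation": [0, 0, 0]},
    {"offset": [0, 0, 0], "rotation": [0, 0, 0]},
  ],
  grip=0.1,
)

```text
time: 7.77
tool_pos: [0.4325, 0.0429, 0.0769]
tool_rot: [3.139, -0.009, 0.139]
contact_force: [-0.6, -0.7, -1.0]
opening: 0.0801
```

Call:
apply_moves(
  motion=[
    {"offset": [0, 0, -15], "rotation": [0, 0, 0]},
    {"offset": [0, 0, -25], "rotation": [0, 0, 0]},
    {"offset": [0, 0, -30], "rotation": [0, 0, 0]},
  ],
)

```text
time: 8.02
tool_pos: [0.4291, 0.043, 0.1444]
tool_rot: [-3.141, 0.002, 0.138]
contact_force: [1.0, -0.7, 0.4]
opening: 0.0825
```

```bash
python3 - <<'E'
from h import *
p=snap('side','d4'); i=p['img'][150:270,230:370,::-1]; cv2.imwrite('pics/d4c.png',cv2.resize(i,None,fx=5,fy=5,interpolation=cv2.INTER_CUBIC))
o=observe(); p=snap('wrist','w5'); print(o['qpos'],o['tool_pos'])
for q in ['mirror_center','mat_top','plate_front','plunger']: print(q,[(a['location'],a['score']) for a in tip_of(q,p)[:2]])
E
```

```text
[-7.77327684e-02  3.64254091e-01  1.96011569e+00 -1.81014775e-04
  8.10019954e-01  1.35465607e+00] [0.43179975 0.04296543 0.14966265]
mirror_center [([0.4349, 0.0418, 0.0185], 0.87)]
mat_top []
plate_front [([0.5656, -0.0311, 0.0365], 0.94)]
plunger []
```

View pics/w5.png

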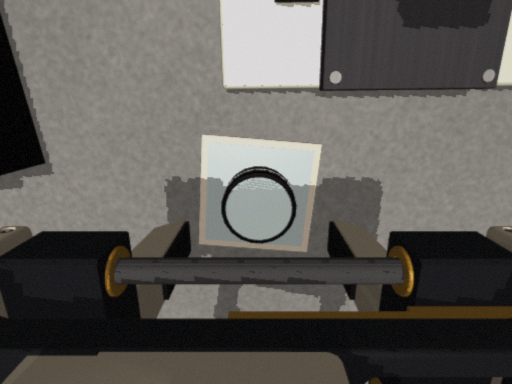

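```bash
cat >> h.py <<'E'
S=[([-1.354,.3427,1.525,0,1.2754],[.18624,-.4905,.2915]),([-.38155,.1741,1.7350,0,1.2271],[.42872,-.09073,.2990]),([.3077,.3721,1.5305,0,1.2346],[.48176,.23044,.27429]),([-.0777,.36425,1.96012,0,.81002],[.4318,.043,.14966])]
E
python3 - <<'E'
from h import *
from scipy.optimize import least_squares
def f(v):
    h,L2,L3=v; e=[]
    for q,p in S:
        R=np.sqrt(p[0]**2+p[1]**2-.0765**2); a=q[1]; b=a+q[2]; c=b+q[4]
        e+=[L2*np.sin(a)+L3*np.sin(b)+.3*np.sin(c)-R, h+L2*np.cos(a)+L3*np.cos(b)-.3*0+.3*(np.cos(c)+1)-p[2]]
    return e
s=least_squares(f,[.0,.4,.4]); print(s.x,np.round(s.fun,4))
E
```

```text
[-0.03324192  0.46324566  0.37293685] [-0.0072  0.0025  0.0022  0.0002 -0.0062  0.0025  0.012  -0.0052]
```

View pics/d4c.png

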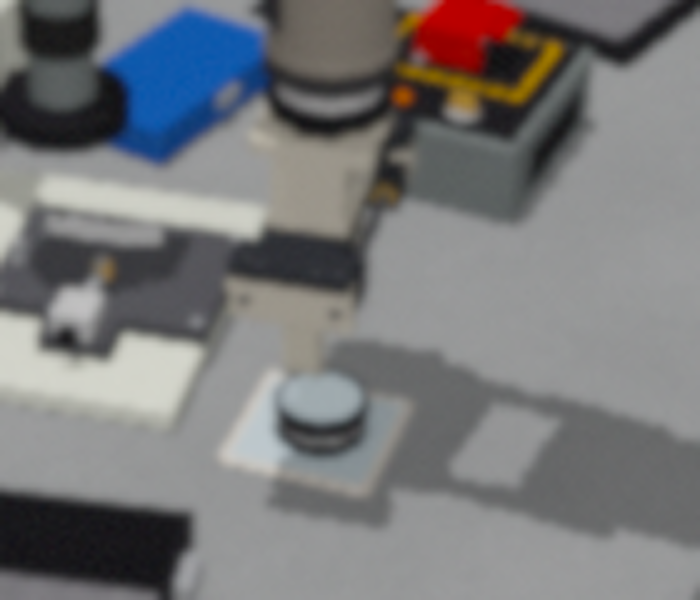

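```bash
cat > ik.py <<'E'
from h import *
from scipy.optimize import least_squares
o=observe(); S.append((o['qpos'],o['tool_pos']))
def fk(v,a,b,c):
    h,L2,L3,of,d=v
    return np.array([L2*np.sin(a)+L3*np.sin(b)+of*np.cos(b)+d*np.sin(c), h+L2*np.cos(a)+L3*np.cos(b)-of*np.sin(b)+d*(np.cos(c)+1)])
def f(v):
    e=[]
    for q,p in S:
        R=np.sqrt(p[0]**2+p[1]**2-.0765**2); a=q[1]; b=a+q[2]; c=b+q[4]
        e+=(fk(list(v)+[.3],a,b,c)-[R,p[2]]).tolist()
    return e
s=least_squares(f,[.0,.4,.4,0]); print(s.x,np.round(s.fun,4))
for d in (.2,.3):
  v=list(s.x)+[d]
  for th in (25,30,35,40):
    t=np.radians(th)
    for n,(x,z) in {'mat':(.435-.047*np.sin(t),.022+.047*np.cos(t)),'front':(.56-.047*np.sin(t),.052+.047*np.cos(t)),'push':(.612-.066*np.sin(t),.045+.066*np.cos(t))}.items():
        g=least_squares(lambda y:fk(v,y[0],y[0]+y[1],np.pi-t)-[x,z],[.4,1.9],bounds=([-.77,.04],[2.02,2.7]))
        a,q3=g.x; print(d,th,n,np.round([a,q3,np.pi-t-a-q3],2),round(g.cost,5))
E
python3 ik.py
```

```text
[-0.03001922  0.50628312  0.37920921  0.04642415] [-0.0003 -0.      0.0001 -0.      0.0003 -0.0001  0.0002  0.0001 -0.0002
  0.0001]
0.2 25 mat [ 0.49  2.29 -0.07] 0.0
0.2 25 front [0.54 1.94 0.22] 0.0
0.2 25 push [0.57 1.82 0.31] 0.0
0.2 30 mat [ 0.51  2.34 -0.23] 0.0
0.2 30 front [0.54 2.   0.08] 0.0
0.2 30 push [0.57 1.88 0.17] 0.0
0.2 35 mat [ 0.54  2.39 -0.4 ] 0.0
0.2 35 front [ 0.54  2.05 -0.07] 0.0
0.2 35 push [0.57 1.94 0.02] 0.0
0.2 40 mat [ 0.58  2.44 -0.58] 0.0
0.2 40 front [ 0.56  2.11 -0.22] 0.0
0.2 40 push [ 0.58  2.   -0.13] 0.0
0.3 25 mat [ 0.49  2.4  -0.19] 0.0
0.3 25 front [0.51 2.06 0.13] 0.0
0.3 25 push [0.54 1.94 0.23] 0.0
0.3 30 mat [ 0.54  2.48 -0.4 ] 0.0
0.3 30 front [ 0.52  2.14 -0.04] 0.0
0.3 30 push [0.54 2.02 0.06] 0.0
0.3 35 mat [ 0.61  2.55 -0.63] 0.0
0.3 35 front [ 0.54  2.21 -0.22] 0.0
0.3 35 push [ 0.55  2.1  -0.12] 0.0
0.3 40 mat [ 0.72  2.62 -0.9 ] 0.0
0.3 40 front [ 0.57  2.28 -0.41] 0.0
0.3 40 push [ 0.58  2.18 -0.31] 0.0
```

Call:
apply_moves(
  motion=[
    {"offset": [0, 0, -30], "rotation": [0, 0, 0]},
    {"offset": [0, 0, -30], "rotation": [0.1, 0, 0]},
    {"offset": [0, 0, 0], "rotation": [0.1, 0, 0]},
    {"offset": [0, 0, 0], "rotation": [0.1, 0, 0]},
  ],
  grip=0.05,
)

```text
time: 8.65
tool_pos: [0.427, 0.046, 0.202]
tool_rot: [-2.83, 0.008, 0.146]
contact_force: [-0.3, 0.7, -0.9]
opening: 0.0872
```

```bash
cat >> h.py <<'E'
def log():
    import json
    o=observe(); open('log.txt','a').write(json.dumps([list(map(float,o['qpos'])),list(map(float,o['tool_pos'])),list(map(float,o['tool_rot']))])+'\n'); print(round(o['time'],2),o['qpos'].round(3),o['tool_pos'].round(4),o['tool_rot'].round(3))
E
python3 -c "from h import *; log()"
```

```text
8.65 [-0.243  0.313  1.89   0.322  1.089  1.012] [0.427 0.046 0.202] [-2.83   0.008  0.146]
```

Call:
apply_moves(
  motion=[
    {"offset": [0, 0, 0], "rotation": [0.1, 0.05, 0]},
    {"offset": [0, 0, 0], "rotation": [0.1, 0.05, 0]},
    {"offset": [0, 0, 0], "rotation": [0.05, 0.1, 0]},
    {"offset": [0, 0, 0], "rotation": [0, 0.1, 0]},
  ],
)

```text
time: 8.98
tool_pos: [0.4304, 0.0437, 0.1994]
tool_rot: [-2.543, -0.26, -0.014]
contact_force: [-0.6, -0.2, 0.9]
opening: 0.0872
```

```bash
cat > fit.py <<'E'
from h import *
import json
from scipy.optimize import least_squares
def FK(v,q):
    h,L2,L3,of,d,lat1,lat2,s6,k,c=v
    R=Ro.from_euler('z',q[0]); p=np.zeros(3)+[0,0,h]
    p=p+R.apply([0,lat1,0]); R=R*Ro.from_euler('y',q[1]); p=p+R.apply([0,0,L2])
    R=R*Ro.from_euler('y',q[2]); p=p+R.apply([of,0,L3])
    R=R*Ro.from_euler('z',k*q[3]); p=p+R.apply([0,lat2,0]); R=R*Ro.from_euler('y',q[4])
    p=p+R.apply([0,0,d]); R=R*Ro.from_euler('z',s6*q[5]+c)
    return p,R
D=[([-1.35404693e+00,3.42713514e-01,1.52504638e+00,0,1.27537788e+00,-1.46007225e-01],[0.18624482,-0.49051735,0.29153941],[-3.14006,-2.2e-4,.362758]),
([-0.38155409,0.17411366,1.73503426,-0.00407043,1.22714083,1.21870755],[0.42872009,-0.09073244,0.29900569],[3.13616032,-0.0036519,-0.02809411]),
([0.30772113,0.37210128,1.53047003,-0.01131893,1.23456565,1.94691234],[0.48175541,0.23044374,0.27428625],[3.13326819,-0.00805648,-0.06465066])]
D+= [json.loads(l) for l in open('log.txt')]
def res(v6,k,s6):
    v=list(v6[:7])+[s6,k,v6[7]]; e=[]
    for q,p,r in D:
        P,R=FK(v,q); e+=list(P-p)+list(.3*(R.inv()*rot(r)).as_rotvec())
    return np.array(e)
def fit():
    best=None
    for k in (1,-1):
      for s6 in (1,-1):
       for c0 in (-1.57,0,1.57,3.14):
        s=least_squares(res,[.25,.5,.38,.05,.25,-.04,-.04,c0],args=(k,s6))
        if best is None or s.cost<best[0]: best=(s.cost,list(s.x[:7])+[s6,k,s.x[7]],np.abs(s.fun).max())
    return best
E
python3 -c "
from h import *; log()
from fit import *
print(fit())"
```

```text
8.98 [-0.454  0.3    2.074  0.795  0.999  0.526] [0.4304 0.0437 0.1994] [-2.543 -0.26  -0.014]
(np.float64(2.974538897962579e-12), [np.float64(0.22290057695971224), np.float64(0.506199978002161), np.float64(0.3795998832316243), np.float64(0.04649962336762832), np.float64(0.25258195382919085), np.float64(0.07639967363863628), np.float64(-2.1495738087434768e-07), 1, 1, np.float64(1.5707960217136792)], np.float64(1.440095900049571e-06))
```

```bash
cat > ik2.py <<'E'
from fit import *
V=[.2229,.5062,.3796,.0465,.25258,.0764,0,1,1,np.pi/2]
LO=np.array([-2.53,-.77,.04,-1,.28,-3.11])+.02; HI=np.array([2.53,2.02,2.7,4.14,2.66,3.11])-.02
def IK(p,R,q0):
    def e(q):
        P,RR=FK(V,q); return np.r_[P-p,.3*(RR.inv()*R).as_rotvec()]
    s=least_squares(e,np.clip(q0,LO+.001,HI-.001),bounds=(LO,HI),xtol=1e-12,ftol=1e-12); return s.x,np.linalg.norm(s.fun)
def tool(yaw,slant,roll=0): # slant: tool z leans forward (+x tool)
    return Ro.from_euler('z',yaw)*Ro.from_euler('x',np.pi)*Ro.from_euler('y',slant)
E
python3 - <<'E'
from ik2 import *
ex=np.array([np.cos(.137),np.sin(.137),0]); ey=np.array([-ex[1],ex[0],0]); seat=np.array([.642,-.025,.032])
for th in (15,25,30,35,40,45,50,55):
    R=tool(.137,np.radians(th)); z=R.apply([0,0,1])
    for n,g,l in [('mat',np.array([.434,.042,.022]),.047),('front',seat-.085*ex+.002*ey+[0,0,.02],.047),('push',seat-.036*ex-.006*ey+[0,0,.014],.066)]:
        p=g-l*z; out=[]
        for q0 in ([-.1,.4,2,0,.5,1.3],[-.1,.5,2.2,3.14,.5,-1.8],[-.1,.5,2.2,1.5,.4,-.2]):
            q,c=IK(p,R,q0)
            if c<1e-4: out.append(q.round(2).tolist())
        print(th,n,p.round(3),out)
E
```

```text
15 mat [0.422 0.04  0.067] []
15 front [ 0.545 -0.036  0.097] [[-0.25, 0.54, 1.88, 0.21, 0.49, 1.01], [-0.25, 0.54, 1.88, 0.21, 0.49, 1.01], [-0.25, 0.54, 1.88, 0.21, 0.49, 1.01]]
15 push [ 0.59  -0.038  0.11 ] [[-0.23, 0.58, 1.74, 0.17, 0.58, 1.07], [-0.23, 0.58, 1.74, 0.17, 0.58, 1.07], [-0.23, 0.58, 1.74, 0.17, 0.58, 1.07]]
25 mat [0.414 0.039 0.065] []
25 front [ 0.538 -0.037  0.095] []
25 push [ 0.58  -0.04   0.106] [[-0.27, 0.55, 1.9, 0.54, 0.34, 0.68], [-0.27, 0.55, 1.9, 0.54, 0.34, 0.68], [-0.27, 0.55, 1.9, 0.54, 0.34, 0.68]]
30 mat [0.411 0.039 0.063] [[-0.19, 0.52, 2.44, 2.65, 0.35, -1.39], [-0.19, 0.52, 2.44, 2.65, 0.35, -1.39], [-0.19, 0.52, 2.44, 2.65, 0.35, -1.39]]
30 front [ 0.534 -0.038  0.093] []
30 push [ 0.574 -0.04   0.103] []
35 mat [0.407 0.038 0.061] [[-0.22, 0.57, 2.5, 2.74, 0.55, -1.52], [-0.22, 0.57, 2.5, 2.74, 0.55, -1.52], [-0.22, 0.57, 2.5, 2.74, 0.55, -1.52]]
35 front [ 0.531 -0.038  0.091] []
35 push [ 0.57  -0.041  0.1  ] []
40 mat [0.404 0.038 0.058] [[-0.25, 0.65, 2.57, 2.78, 0.77, -1.61], [-0.25, 0.65, 2.57, 2.78, 0.77, -1.61], [-0.25, 0.65, 2.57, 2
[... 725 characters left out ...]
 [-0.37, 0.6, 2.16, 2.31, 0.48, -1.17]]
50 mat [0.398 0.037 0.052] []
50 front [ 0.522 -0.04   0.082] [[-0.43, 0.65, 2.31, 2.48, 0.73, -1.43], [-0.43, 0.65, 2.31, 2.48, 0.73, -1.43], [-0.43, 0.65, 2.31, 2.48, 0.73, -1.43]]
50 push [ 0.557 -0.043  0.088] [[-0.39, 0.64, 2.22, 2.44, 0.64, -1.33], [-0.39, 0.64, 2.22, 2.44, 0.64, -1.33], [-0.39, 0.64, 2.22, 2.44, 0.64, -1.33]]
55 mat [0.396 0.037 0.049] []
55 front [ 0.519 -0.04   0.079] [[-0.45, 0.71, 2.36, 2.52, 0.9, -1.52], [-0.45, 0.71, 2.36, 2.52, 0.9, -1.52], [-0.45, 0.71, 2.36, 2.52, 0.9, -1.52]]
55 push [ 0.554 -0.043  0.084] [[-0.42, 0.7, 2.26, 2.5, 0.81, -1.44], [-0.42, 0.7, 2.26, 2.5, 0.81, -1.44], [-0.42, 0.7, 2.26, 2.5, 0.81, -1.44]]
```

```bash
cat >> ik2.py <<'E'
def jplan(qt,ang=.115,step=38,show=12):
    q0=observe()['qpos']; qt=np.array(qt)
    P=[FK(V,q0+(qt-q0)*t) for t in np.linspace(0,1,400)]
    s=np.zeros(400)
    for i in range(1,400):
        s[i]=s[i-1]+max(np.linalg.norm((P[i-1][1].inv()*P[i][1]).as_rotvec())/ang,1000*np.linalg.norm(P[i][0]-P[i-1][0])/step, np.max(np.abs(qt-q0)/399/np.array([1.6,1.6,2,2,2,2])*12))
    k=int(np.ceil(s[-1])); print('rows',k,'end',P[-1][0].round(3))
    ts=np.interp(np.arange(k+1)*s[-1]/k,s,np.linspace(0,1,400))
    pp,RR=FK(V,q0)
    for i in range(min(k,show)):
        pn,Rn=FK(V,q0+(qt-q0)*ts[i+1])
        print('{"offset":%s,"rotation":%s},'%(np.round(RR.inv().apply(1000*(pn-pp)),0).tolist(),np.round((RR.inv()*Rn).as_rotvec(),2).tolist()),pn.round(2)); pp,RR=pn,Rn
def goal(p,R,q0=None):
    q,c=IK(p,R,observe()['qpos'] if q0 is None else q0); print('IK',q.round(3).tolist(),'err',round(c,5)); return q
E
python3 - <<'E'
from ik2 import *
R=tool(.137,.75); z=R.apply([0,0,1]); g=np.array([.434,.042,.022]); p=g-.047*z
print(p); goal(p,R,[-.3,.7,2.6,2.8,.9,-1.6])
q=goal(p+[0,0,.12],R,[-.3,.5,2.4,2.8,.9,-1.6])
jplan(q,show=24)
E
```

```text
[0.40226316 0.03762464 0.05638938]
IK [-0.275, 0.708, 2.603, 2.788, 0.907, -1.657] err 0.0
IK [-0.275, 0.178, 2.496, 2.268, 0.364, -1.04] err 0.0
rows 10 end [0.402 0.038 0.176]
{"offset":[12.0, -12.0, 6.0],"rotation":[0.01, 0.09, -0.06]}, [0.44 0.06 0.2 ]
{"offset":[11.0, -9.0, 6.0],"rotation":[-0.01, 0.1, -0.06]}, [0.45 0.07 0.21]
{"offset":[9.0, -5.0, 4.0],"rotation":[-0.03, 0.09, -0.05]}, [0.46 0.07 0.21]
{"offset":[6.0, -1.0, 2.0],"rotation":[-0.05, 0.08, -0.05]}, [0.47 0.08 0.21]
{"offset":[1.0, 2.0, -0.0],"rotation":[-0.06, 0.06, -0.04]}, [0.47 0.07 0.21]
{"offset":[-4.0, 5.0, -2.0],"rotation":[-0.07, 0.04, -0.03]}, [0.46 0.07 0.21]
{"offset":[-9.0, 6.0, -4.0],"rotation":[-0.08, 0.02, -0.03]}, [0.46 0.06 0.21]
{"offset":[-15.0, 7.0, -6.0],"rotation":[-0.08, -0.01, -0.03]}, [0.44 0.05 0.2 ]
{"offset":[-20.0, 6.0, -8.0],"rotation":[-0.07, -0.03, -0.03]}, [0.43 0.05 0.19]
{"offset":[-25.0, 5.0, -9.0],"rotation":[-0.06, -0.05, -0.02]}, [0.4  0.04 0.18]
```

Call:
apply_moves(
  motion=[
    {"offset": [12, -12, 6], "rotation": [0.01, 0.09, -0.06]},
    {"offset": [11, -9, 6], "rotation": [-0.01, 0.1, -0.06]},
    {"offset": [9, -5, 4], "rotation": [-0.03, 0.09, -0.05]},
    {"offset": [6, -1, 2], "rotation": [-0.05, 0.08, -0.05]},
    {"offset": [1, 2, 0], "rotation": [-0.06, 0.06, -0.04]},
    {"offset": [-4, 5, -2], "rotation": [-0.07, 0.04, -0.03]},
  ],
)

```text
time: 9.48
tool_pos: [0.4624, 0.0639, 0.2035]
tool_rot: [-2.771, -0.802, -0.023]
contact_force: [1.6, -0.6, 0.9]
opening: 0.0871
```

```bash
cat > mat.py <<'E'
from ik2 import *
log()
R=tool(.137,.75); z=R.apply([0,0,1]); g=np.array([.434,.042,.022]); p=g-.047*z
q=goal(p+[0,0,.12],R,[-.3,.5,2.4,2.6,.6,-1.6])
jplan(q,show=24)
E
python3 mat.py
```

```text
9.48 [-0.346  0.242  2.345  1.751  0.6   -0.485] [0.4624 0.0639 0.2035] [-2.771 -0.802 -0.023]
IK [-0.275, 0.178, 2.496, 2.268, 0.364, -1.04] err 0.0
rows 4 end [0.402 0.038 0.176]
{"offset":[-9.0, 5.0, -6.0],"rotation":[-0.07, 0.01, -0.03]}, [0.45 0.06 0.2 ]
{"offset":[-13.0, 5.0, -7.0],"rotation":[-0.07, -0.01, -0.03]}, [0.44 0.05 0.19]
{"offset":[-18.0, 4.0, -8.0],"rotation":[-0.06, -0.03, -0.03]}, [0.42 0.04 0.19]
{"offset":[-21.0, 3.0, -9.0],"rotation":[-0.06, -0.04, -0.03]}, [0.4  0.04 0.18]
```

Call:
apply_moves(
  motion=[
    {"offset": [-9, 5, -6], "rotation": [-0.07, 0.01, -0.03]},
    {"offset": [-13, 5, -7], "rotation": [-0.07, -0.01, -0.03]},
    {"offset": [-18, 4, -8], "rotation": [-0.06, -0.03, -0.03]},
    {"offset": [-21, 3, -9], "rotation": [-0.06, -0.04, -0.03]},
  ],
)

```text
time: 9.82
tool_pos: [0.3971, 0.0366, 0.1706]
tool_rot: [3.114, -0.734, 0.152]
contact_force: [0.7, -0.2, 0.6]
opening: 0.0874
```

```bash
python3 mat.py; python3 - <<'E'
from h import *
o=observe(); p=snap('wrist','w6')
print([(a['location'],a['score']) for a in tip_of('mirror_center',p)[:2]])
p=snap('side','d5')
print([(a['location'],a['score']) for a in tip_of('mirror_center',p)[:2]])
E
```

```text
9.82 [-0.262  0.186  2.507  2.347  0.349 -1.12 ] [0.3971 0.0366 0.1706] [ 3.114 -0.734  0.152]
IK [-0.275, 0.178, 2.496, 2.268, 0.364, -1.04] err 0.0
rows 1 end [0.402 0.038 0.176]
{"offset":[8.0, -0.0, -1.0],"rotation":[0.02, 0.02, 0.01]}, [0.4  0.04 0.18]
[([0.432, 0.0386, 0.0154], 0.61)]
[([0.4289, 0.0391, 0.016], 0.56)]
```

View pics/w6.png

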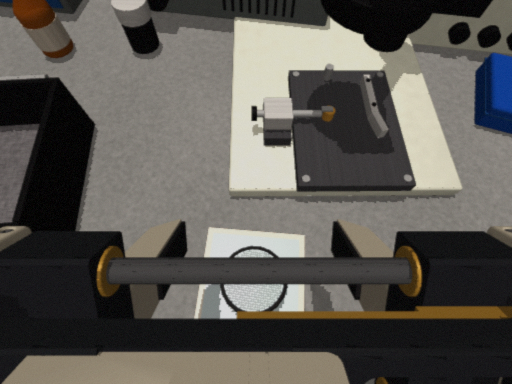

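View pics/d5.png

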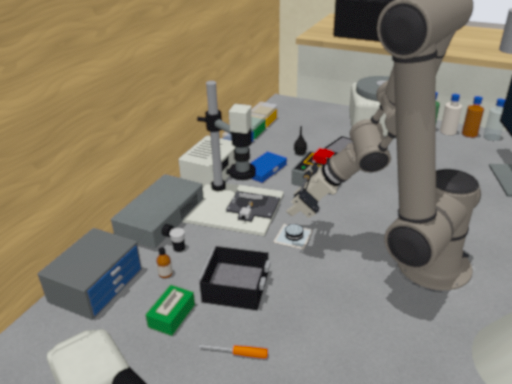

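```bash
python3 - <<'E'
from h import *
import pickle
o=observe(); p=snap('wrist','w7'); o2=observe(); print(o['tool_pos'],o2['tool_pos'],o['tool_rot'])
pickle.dump((o,p),open('w7.pkl','wb'))
im=p['img'][:,:,::-1]
cv2.imwrite('pics/w7a.png',cv2.resize(im[50:210,220:470],None,fx=3.2,fy=3.2,interpolation=cv2.INTER_CUBIC))
cv2.imwrite('pics/w7b.png',cv2.resize(im[220:330,180:330],None,fx=5,fy=5,interpolation=cv2.INTER_CUBIC))
E
```

```text
[0.398569   0.03736831 0.17174302] [0.39927142 0.0370747  0.17211475] [ 3.11929505 -0.73846785  0.1504875 ]
```

View pics/w7a.png

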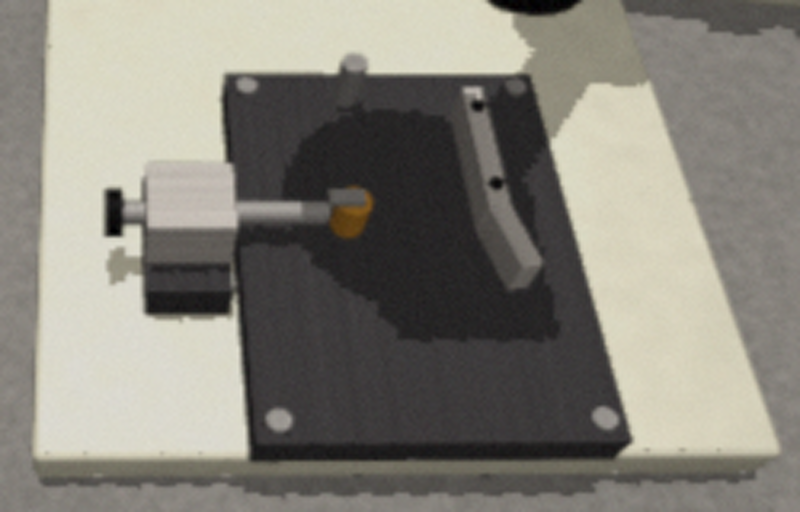

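View pics/w7b.png

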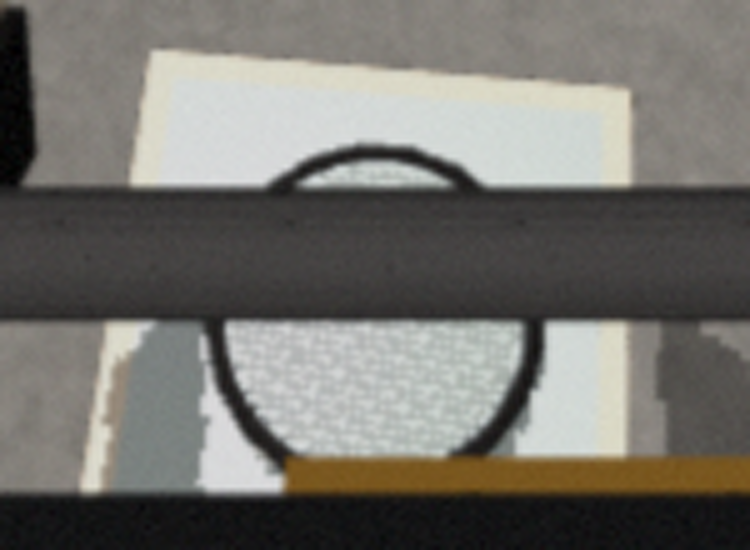

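```bash
cat > nest.py <<'E'
from h import *
import pickle
from scipy.optimize import least_squares
o,p=pickle.load(open('w7.pkl','rb'))
print('mirror',unproj(p,(254.8,282.2),.029,o))
pts=[((-112,54,32),(250,446)),((-112,-66,32),(630,438)),((48,54,32),(225,75)),((48,-66,32),(530,74)),((33.8,9.06,50),(354,62)),((-110,125,18),(35,458)),((-110,-125,18),(780,450))]
T=p['tool_from_camera'];Rw=rot(o['tool_rot']).as_matrix()
def proj(X):
    x=Rw.T@(X-np.array(o['tool_pos'])); c=T[:3,:3].T@(x-T[:3,3]); u=p['camera_matrix']@c; return u[:2]/u[2]
def f(v):
    e=[]
    for (a,b,c),(u,w) in pts:
        x=np.array([v[0]+(a*np.cos(v[2])-b*np.sin(v[2]))/1000,v[1]+(a*np.sin(v[2])+b*np.cos(v[2]))/1000,c/1000])
        e+=list(proj(x)-[220+u/3.2,50+w/3.2])
    return np.array(e)
s=least_squares(f,[.642,-.025,.137]);print(s.x.round(4));print(s.fun.round(1))
E
python3 nest.py
```

```text
mirror [0.42921847 0.04246442 0.029     ]
[ 0.6426 -0.0256  0.15  ]
[ 1.  -0.9  0.8  0.8 -1.  -1.1 -0.6 -0.6 -0.4 -0.4 -1.8 -0.   1.7  0.8]
```

```bash
cat > mat2.py <<'E'
import sys
from ik2 import *
log()
R=tool(.142,.75); z=R.apply([0,0,1]); g=np.array([.430,.0425,.027]); p=g-.047*z+[0,0,float(sys.argv[1])]
goal(p,R); r=R.as_euler('xyz'); plan(p,r,step=25,ang=.1)
E
python3 mat2.py 0.04
```

```text
10.07 [-0.263  0.186  2.503  2.337  0.354 -1.11 ] [0.3993 0.0371 0.1721] [ 3.119 -0.74   0.151]
IK [-0.282, 0.498, 2.592, 2.693, 0.702, -1.537] err 0.0
rows 3 dist 70.7 ang 0.021
{"offset":[-16.1, -0.7, 17.2],"rotation":[0.006, 0.003, 0.002]},
{"offset":[-16.2, -0.6, 17.2],"rotation":[0.006, 0.003, 0.002]},
{"offset":[-16.2, -0.5, 17.1],"rotation":[0.006, 0.003, 0.002]},
```

Call:
apply_moves(
  motion=[
    {"offset": [-16, -0.7, 17], "rotation": [0.006, 0.003, 0.002]},
    {"offset": [-16, -0.6, 17], "rotation": [0.006, 0.003, 0.002]},
    {"offset": [-16, -0.5, 17], "rotation": [0.006, 0.003, 0.002]},
  ],
)

```text
time: 10.32
tool_pos: [0.4052, 0.0367, 0.1077]
tool_rot: [3.134, -0.77, 0.149]
contact_force: [0.4, 0.5, -0.5]
opening: 0.0869
```

```bash
python3 mat2.py 0.0
```

```text
10.32 [-0.283  0.483  2.58   2.684  0.699 -1.529] [0.4052 0.0367 0.1077] [ 3.134 -0.77   0.149]
IK [-0.282, 0.69, 2.614, 2.776, 0.9, -1.656] err 0.0
rows 2 dist 46.8 ang 0.021
{"offset":[-18.5, -1.2, 14.3],"rotation":[0.001, -0.01, 0.003]},
{"offset":[-18.3, -1.2, 14.5],"rotation":[0.001, -0.01, 0.003]},
```

Call:
apply_moves(
  motion=[
    {"offset": [-14, -1, 7], "rotation": [0, -0.01, 0.003]},
    {"offset": [-10, -1, 7], "rotation": [0, -0.01, 0.003]},
  ],
)

```text
time: 10.48
tool_pos: [0.3995, 0.0364, 0.078]
tool_rot: [-3.14, -0.751, 0.137]
contact_force: [-0.1, 0.9, -0.7]
opening: 0.087
```

```bash
python3 mat2.py 0.0
```

```text
10.48 [-0.285  0.61   2.605  2.747  0.818 -1.61 ] [0.3995 0.0364 0.078 ] [-3.14  -0.751  0.137]
IK [-0.282, 0.69, 2.614, 2.776, 0.9, -1.656] err 0.0
rows 1 dist 16.8 ang 0.005
{"offset":[-12.1, -1.7, 11.5],"rotation":[0.002, -0.001, -0.004]},
```

Call:
apply_moves(
  motion=[
    {"offset": [-7, -1.7, 6.5], "rotation": [0, 0, -0.004]},
    {"offset": [-3, 0, 3], "rotation": [0, 0, 0]},
  ],
)

```text
time: 10.65
tool_pos: [0.3999, 0.0377, 0.0612]
tool_rot: [-3.137, -0.751, 0.136]
contact_force: [0.9, -1.8, 0.0]
opening: 0.0873
```

```bash
python3 mat2.py 0.0; python3 - <<'E'
from h import *
for c in ['side','wrist','scene']:
    p=snap(c,c[0]+'8')
i=cv2.imread('pics/s8.png')
i=cv2.imread('pics/s8.png'); 
E
python3 mat2.py 0.0
```

```text
10.65 [-0.282  0.689  2.609  2.774  0.896 -1.649] [0.3999 0.0377 0.0612] [-3.137 -0.751  0.136]
IK [-0.282, 0.69, 2.614, 2.776, 0.9, -1.656] err 0.0
rows 1 dist 1.7 ang 0.004
{"offset":[-1.1, -0.5, -1.2],"rotation":[-0.0, -0.001, -0.004]},
10.8 [-0.282  0.685  2.609  2.773  0.892 -1.648] [0.3999 0.0376 0.0622] [-3.138 -0.751  0.137]
IK [-0.282, 0.69, 2.614, 2.776, 0.9, -1.656] err 0.0
rows 1 dist 1.8 ang 0.004
1 x [-1.7, -0.6, -0.5] [0, 0, 0]
```

Call:
apply_moves(
  motion=[
    {"offset": [-1.5, -0.5, -0.5], "rotation": [0, 0, 0]},
    {"offset": [0, 0, 0], "rotation": [0, 0, 0]},
    {"offset": [0, 0, 0], "rotation": [0, 0, 0]},
    {"offset": [0, 0, 0], "rotation": [0, 0, 0]},
    {"offset": [0, 0, 0], "rotation": [0, 0, 0]},
  ],
  grip=0.6,
  grip_force=25,
)

```text
time: 11.22
tool_pos: [0.4002, 0.0377, 0.0635]
tool_rot: [-3.138, -0.757, 0.137]
contact_force: [0.2, 0.7, -1.7]
opening: 0.0588
```

```bash
python3 - <<'E'
from ik2 import *
log()
p=snap('side','d9'); i=p['img'][150:270,230:370,::-1]; cv2.imwrite('pics/d9c.png',cv2.resize(i,None,fx=5,fy=5,interpolation=cv2.INTER_CUBIC))
p=snap('wrist','w9')
E
```

```text
11.22 [-0.283  0.685  2.612  2.772  0.901 -1.649] [0.4002 0.0377 0.0635] [-3.138 -0.757  0.137]
```

View pics/d9c.png

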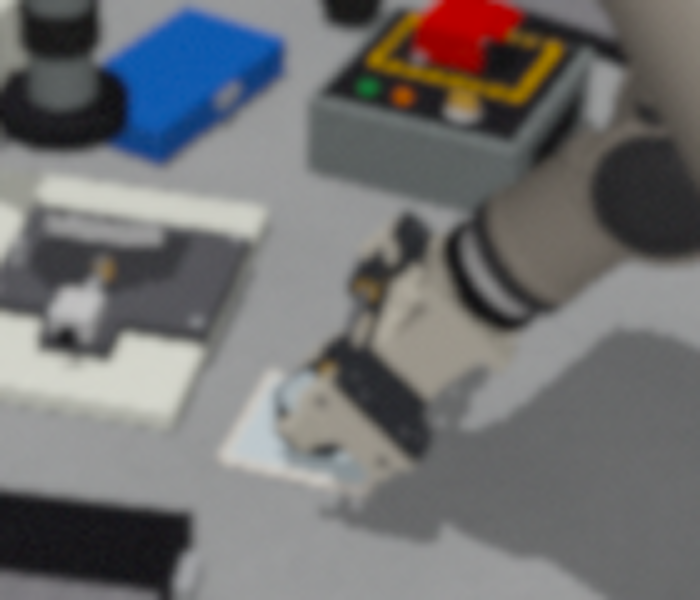

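View pics/w9.png

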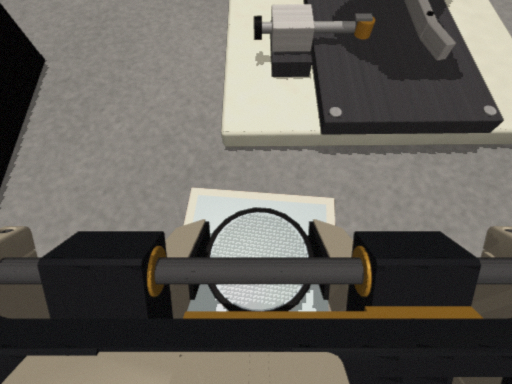

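```bash
python3 - <<'E'
from ik2 import *
R=tool(.142,.75); r=R.as_euler('xyz')
plan([.4002,.0377,.12],r,step=25)
for p in ([.46,0,.125],[.5295,-.0412,.12],[.5295,-.0412,.0925]): goal(np.array(p),R)
E
```

```text
rows 3 dist 56.6 ang 0.008
{"offset":[13.0, -0.1, -13.7],"rotation":[0.0, -0.002, -0.001]},
{"offset":[12.9, -0.0, -13.7],"rotation":[0.0, -0.002, -0.001]},
{"offset":[12.9, -0.0, -13.8],"rotation":[0.0, -0.002, -0.001]},
IK [-0.35, 0.42, 2.405, 2.389, 0.49, -1.254] err 0.0
IK [-0.391, 0.493, 2.215, 2.147, 0.426, -1.027] err 0.0
IK [-0.391, 0.566, 2.228, 2.289, 0.479, -1.186] err 0.0
```

Call:
apply_moves(
  motion=[
    {"offset": [9, 0, -9.5], "rotation": [0, 0, 0]},
    {"offset": [13, 0, -14], "rotation": [0, 0, 0]},
    {"offset": [13, 0, -14], "rotation": [0, 0, 0]},
    {"offset": [8, 0, -8], "rotation": [0, 0, 0]},
  ],
)

```text
time: 11.65
tool_pos: [0.3981, 0.0374, 0.1241]
tool_rot: [-3.134, -0.745, 0.133]
contact_force: [-1.1, 1.0, -3.4]
opening: 0.0589
```

```bash
python3 - <<'E'
from ik2 import *
log()
R=tool(.142,.75); r=R.as_euler('xyz')
plan([.5295,-.0412,.125],r,step=22)
p=snap('side','d10'); i=p['img'][150:270,230:370,::-1]; cv2.imwrite('pics/d10c.png',cv2.resize(i,None,fx=5,fy=5,interpolation=cv2.INTER_CUBIC))
E
```

```text
11.65 [-0.284  0.388  2.568  2.603  0.58  -1.422] [0.3981 0.0374 0.1241] [-3.134 -0.745  0.133]
rows 7 dist 153.1 ang 0.009
{"offset":[12.7, 13.7, 11.4],"rotation":[-0.0, 0.001, -0.001]},
{"offset":[12.7, 13.7, 11.4],"rotation":[-0.0, 0.001, -0.001]},
{"offset":[12.6, 13.7, 11.4],"rotation":[-0.0, 0.001, -0.001]},
{"offset":[12.6, 13.7, 11.4],"rotation":[-0.0, 0.001, -0.001]},
{"offset":[12.6, 13.7, 11.4],"rotation":[-0.0, 0.001, -0.001]},
{"offset":[12.6, 13.7, 11.5],"rotation":[-0.0, 0.001, -0.001]},
{"offset":[12.5, 13.8, 11.5],"rotation":[-0.0, 0.001, -0.001]},
```

View pics/d10c.png

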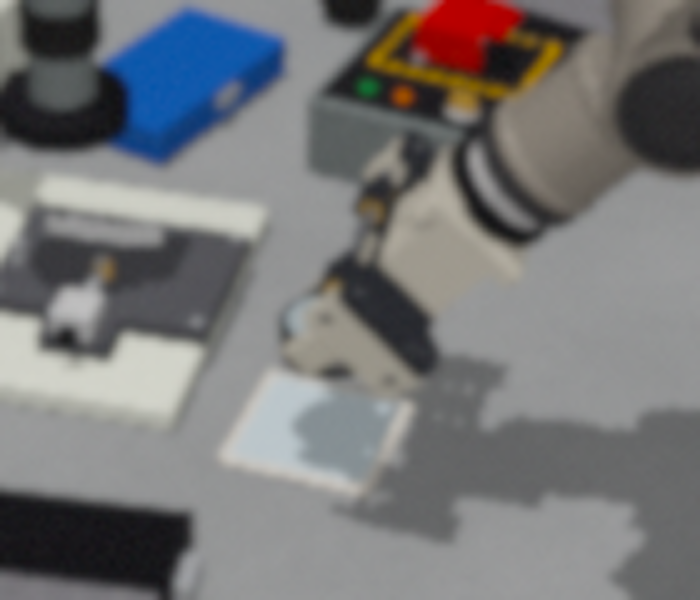

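Call:
apply_moves(
  motion=[
    {"offset": [10, 11, 9], "rotation": [0, 0, 0]},
    {"offset": [12.5, 13.5, 11.5], "rotation": [0, 0, 0]},
    {"offset": [12.5, 13.5, 11.5], "rotation": [0, 0, 0]},
    {"offset": [12.5, 13.5, 11.5], "rotation": [0, 0, 0]},
    {"offset": [12.5, 13.5, 11.5], "rotation": [0, 0, 0]},
    {"offset": [12.5, 14, 11.5], "rotation": [0, 0, 0]},
  ],
)

```text
time: 12.2
tool_pos: [0.5044, -0.0259, 0.1234]
tool_rot: [-3.132, -0.74, 0.137]
contact_force: [0.1, 0.4, -2.2]
opening: 0.059
```

```bash
cat > fr.py <<'E'
import sys
from ik2 import *
log()
R=tool(.142,.75); r=R.as_euler('xyz')
plan([.5295,-.0412,float(sys.argv[1])],r,step=20)
E
python3 fr.py .115
python3 - <<'E'
from h import *
p=snap('wrist','w11'); p=snap('side','d11');i=p['img'][130:250,200:340,::-1]; cv2.imwrite('pics/d11c.png',cv2.resize(i,None,fx=5,fy=5,interpolation=cv2.INTER_CUBIC))
E
```

```text
12.2 [-0.379  0.458  2.277  2.189  0.432 -1.062] [ 0.5044 -0.0259  0.1234] [-3.132 -0.74   0.137]
rows 2 dist 30.5 ang 0.012
{"offset":[5.6, 9.4, 10.7],"rotation":[-0.003, 0.005, -0.002]},
{"offset":[5.5, 9.4, 10.7],"rotation":[-0.003, 0.005, -0.002]},
```

View pics/d11c.png

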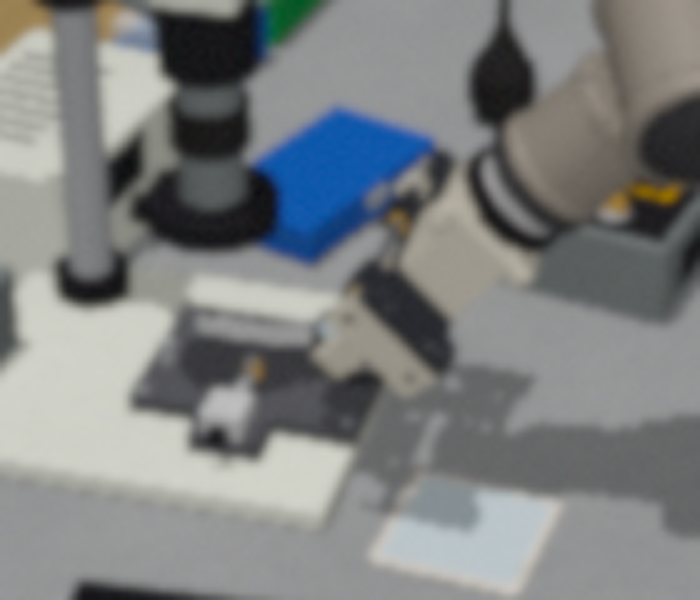

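View pics/w11.png

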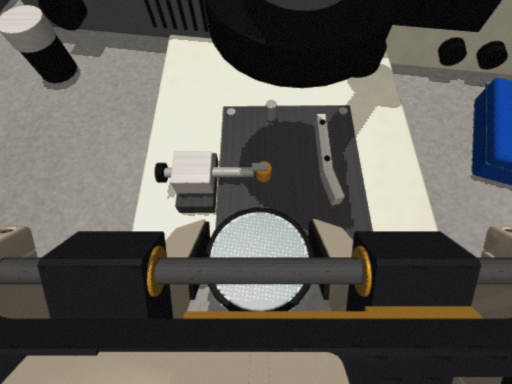

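Call:
apply_moves(
  motion=[
    {"offset": [6, 8, 7], "rotation": [-0.002, 0.005, -0.002]},
    {"offset": [6, 8, 7], "rotation": [-0.002, 0.003, -0.002]},
  ],
)

```text
time: 12.47
tool_pos: [0.525, -0.0393, 0.1196]
tool_rot: [-3.138, -0.747, 0.142]
contact_force: [-0.3, -0.6, -2.1]
opening: 0.0587
```

```bash
python3 fr.py .1
python3 - <<'E'
from h import *
import pickle
o=observe(); p=snap('wrist','w12'); print(observe()['tool_pos']); pickle.dump((o,p),open('w12.pkl','wb'))
cv2.imwrite('pics/w12a.png',cv2.resize(p['img'][90:310,140:420,::-1],None,fx=2.8,fy=2.7,interpolation=cv2.INTER_CUBIC))
E
```

```text
12.47 [-0.393  0.489  2.225  2.148  0.43  -1.032] [ 0.525  -0.0393  0.1196] [-3.138 -0.747  0.142]
rows 2 dist 20.2 ang 0.004
{"offset":[-5.1, 1.3, 8.6],"rotation":[-0.002, 0.001, -0.0]},
{"offset":[-5.1, 1.3, 8.6],"rotation":[-0.002, 0.001, -0.0]},
[ 0.52663037 -0.04041296  0.11970734]
```

View pics/w12a.png

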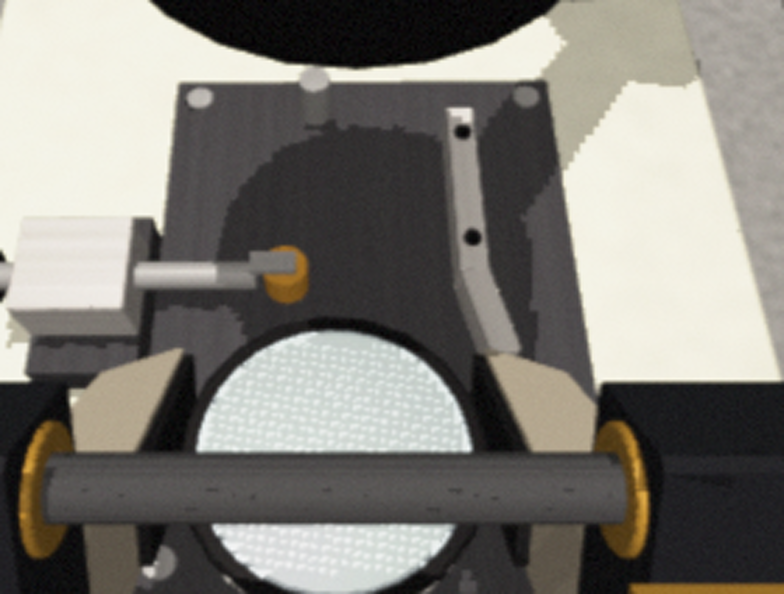

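```bash
python3 - <<'E'
from h import *
import pickle
from scipy.optimize import least_squares
o,p=pickle.load(open('w12.pkl','rb'))
T=p['tool_from_camera'];Rw=rot(o['tool_rot']).as_matrix()
def proj(X):
    x=Rw.T@(X-np.array(o['tool_pos'])); c=T[:3,:3].T@(x-T[:3,3]); u=p['camera_matrix']@c; return u[:2]/u[2]
def W(v,a,b,c): return np.array([v[0]+(a*np.cos(v[2])-b*np.sin(v[2]))/1000,v[1]+(a*np.sin(v[2])+b*np.cos(v[2]))/1000,c/1000])
pts=[((48,54,32),(178,84)),((48,-66,32),(547,82)),((33.8,9.06,50),(314,78)),((26,-30,46),(450,110)),((-30,-30,46),(461,270))]
def f(v): return np.concatenate([proj(W(v,*a))-[140+u/2.8,90+w/2.7] for a,(u,w) in pts])
s=least_squares(f,[.642,-.025,.137]);print(s.x.round(4));print(s.fun.round(1))
m=unproj(p,(140+333/2.8,90+455/2.7),.032+.026+.027,o); print('mirror top~',m, Rw.T@(m-o['tool_pos']))
E
```

```text
[ 0.6418 -0.0265  0.1479]
[-0.1 -0.6  0.5 -0.6  0.4  0.8 -1.  -0.7  0.2  0.8]
mirror top~ [ 0.55352318 -0.03530021  0.085     ] [-0.00240671  0.0002695   0.0449496 ]
```

Call:
apply_moves(
  motion=[
    {"offset": [-4, 1, 6], "rotation": [0, 0, 0]},
    {"offset": [-4.5, 1, 6], "rotation": [0, 0, 0]},
  ],
)

```text
time: 12.68
tool_pos: [0.5288, -0.0419, 0.1047]
tool_rot: [-3.139, -0.749, 0.142]
contact_force: [-0.3, 0.6, -2.3]
opening: 0.059
```

```bash
python3 fr.py .094
```

```text
12.68 [-0.395  0.533  2.223  2.219  0.456 -1.113] [ 0.5288 -0.0419  0.1047] [-3.139 -0.749  0.142]
rows 1 dist 10.8 ang 0.003
1 x [-6.7, -0.6, 8.4] [0, 0, 0]
```

Call:
apply_moves(
  motion=[
    {"offset": [-4, -0.5, 4.5], "rotation": [0, 0, 0]},
    {"offset": [-2.5, 0, 2.5], "rotation": [0, 0, 0]},
  ],
)

```text
time: 12.85
tool_pos: [0.5276, -0.0408, 0.0932]
tool_rot: [-3.137, -0.747, 0.141]
contact_force: [-1.1, 1.2, -1.2]
opening: 0.0586
```

```bash
python3 fr.py .0925
```

```text
12.85 [-0.394  0.562  2.231  2.273  0.476 -1.172] [ 0.5276 -0.0408  0.0932] [-3.137 -0.747  0.141]
rows 1 dist 2.1 ang 0.005
{"offset":[0.9, 0.7, 1.8],"rotation":[-0.004, 0.003, -0.0]},
```

Call:
apply_moves(
  motion=[
    {"offset": [-0.5, 0, 1], "rotation": [0, 0, 0]},
    {"offset": [-0.5, 0, 0.5], "rotation": [0, 0, 0]},
  ],
)

```text
time: 13.02
tool_pos: [0.5275, -0.0407, 0.0925]
tool_rot: [-3.136, -0.75, 0.139]
contact_force: [-5.0, -2.5, 9.1]
opening: 0.0586
```

```bash
python3 fr.py .0925
```

```text
13.02 [-0.394  0.565  2.233  2.284  0.484 -1.183] [ 0.5275 -0.0407  0.0925] [-3.136 -0.75   0.139]
rows 1 dist 2.1 ang 0.004
{"offset":[1.4, 0.8, 1.3],"rotation":[-0.003, -0.0, -0.002]},
```

Call:
apply_moves(
  motion=[
    {"offset": [0, 0, 0], "rotation": [0, 0, 0]},
    {"offset": [0, 0, 0], "rotation": [0, 0, 0]},
    {"offset": [0, 0, 0], "rotation": [0, 0, 0]},
    {"offset": [0, 0, 0], "rotation": [0, 0, 0]},
  ],
  grip=0.1,
)

```text
time: 13.35
tool_pos: [0.5271, -0.04, 0.0933]
tool_rot: [-3.135, -0.753, 0.139]
contact_force: [-0.9, -0.3, -0.6]
opening: 0.0802
```

```bash
python3 fr.py .0925
python3 - <<'E'
from h import *
p=snap('wrist','w13'); p=snap('side','d13');i=p['img'][130:250,200:340,::-1]; cv2.imwrite('pics/d13c.png',cv2.resize(i,None,fx=5,fy=5,interpolation=cv2.INTER_CUBIC))
E
```

```text
13.35 [-0.394  0.564  2.235  2.285  0.486 -1.184] [ 0.5271 -0.04    0.0933] [-3.135 -0.753  0.139]
rows 1 dist 2.8 ang 0.005
{"offset":[1.0, 1.6, 2.1],"rotation":[-0.004, -0.003, -0.002]},
```

View pics/w13.png

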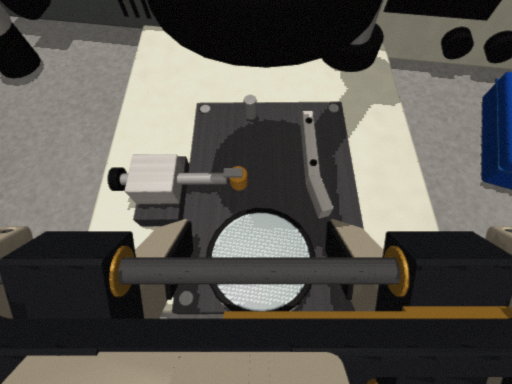

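View pics/d13c.png

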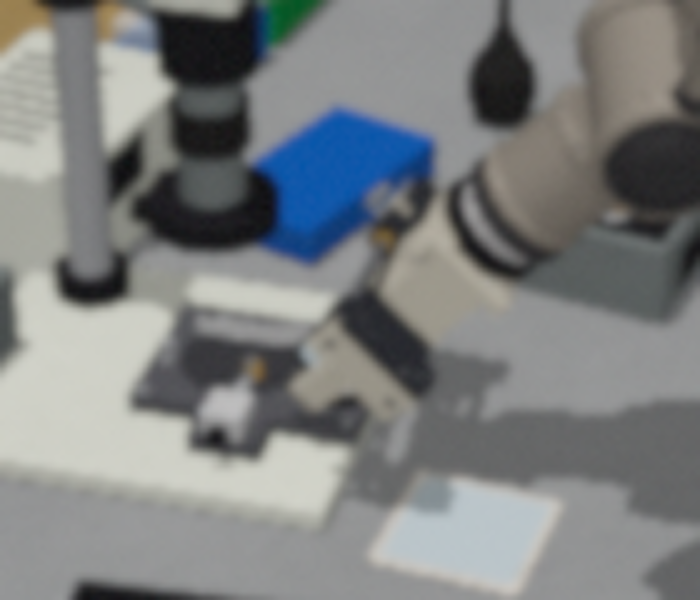

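Call:
apply_moves(
  motion=[
    {"offset": [0, 0, -12], "rotation": [0, 0, 0]},
    {"offset": [0, 0, -25], "rotation": [0, 0, 0]},
    {"offset": [0, 0, -30], "rotation": [0, 0, 0]},
  ],
)

```text
time: 13.7
tool_pos: [0.4824, -0.0463, 0.1401]
tool_rot: [-3.132, -0.749, 0.139]
contact_force: [0.4, -0.2, 0.4]
opening: 0.0824
```

```bash
cat > push.py <<'E'
import sys
from ik2 import *
SEAT=np.array([.642,-.0262,.032]); Y=.145
def nest(x,y,z): return SEAT+np.array([np.cos(Y)*x-np.sin(Y)*y,np.sin(Y)*x+np.cos(Y)*y,z])/1000
R=tool(Y,.75)
def tcp(lx,ly,lh): return nest(lx,ly,lh)-R.apply([.0095,0,.066])
def state():
    o=observe(); L=o['tool_pos']+rot(o['tool_rot']).apply([.0095,0,.066])-SEAT
    c,s=np.cos(Y),np.sin(Y); print('lead corner nest mm',np.round([1000*(c*L[0]+s*L[1]),1000*(-s*L[0]+c*L[1]),1000*L[2]],1),'F',o['contact_force'].round(1),'q',o['qpos'].round(2),'t',o['time'],'open',round(o['opening'],4))
if __name__=='__main__':
    state()
    if len(sys.argv)>3:
        p=tcp(*map(float,sys.argv[1:4])); goal(p,R); plan(p,R.as_euler('xyz'),step=float(sys.argv[4]) if len(sys.argv)>4 else 25,ang=.1)
E
python3 push.py -125 -6 35
```

```text
lead corner nest mm [-109.     3.5   66.3] F [ 0.4 -0.2  0.4] q [-0.47  0.4   2.32  2.04  0.46 -0.98] t 13.7 open 0.0824
IK [-0.521, 0.485, 2.369, 2.199, 0.548, -1.227] err 0.0
rows 2 dist 36.4 ang 0.007
{"offset":[-16.5, 4.7, 6.0],"rotation":[-0.003, 0.0, -0.002]},
{"offset":[-16.5, 4.6, 6.0],"rotation":[-0.003, 0.0, -0.002]},
```

Take a look while backing off, and close the fingers.

Call:
apply_moves(
  motion=[
    {"offset": [-17, 5, 6], "rotation": [-0.003, 0, -0.002]},
    {"offset": [-17, 5, 6], "rotation": [-0.003, 0, -0.002]},
    {"offset": [-2, 0, 0], "rotation": [0, 0, 0]},
    {"offset": [0, 0, 0], "rotation": [0, 0, 0]},
    {"offset": [0, 0, 0], "rotation": [0, 0, 0]},
  ],
  grip=1.0,
  grip_force=20,
)

```text
time: 14.12
tool_pos: [0.4647, -0.0587, 0.1136]
tool_rot: [3.136, -0.759, 0.149]
contact_force: [0.2, 0.5, -0.0]
opening: 0.0544
```

```bash
python3 push.py -125 -6 17
python3 - <<'E'
from h import *
p=snap('wrist','w14'); p=snap('side','d14');i=p['img'][130:250,200:340,::-1]; cv2.imwrite('pics/d14c.png',cv2.resize(i,None,fx=5,fy=5,interpolation=cv2.INTER_CUBIC))
E
```

```text
lead corner nest mm [-127.8   -6.7   40.3] F [ 0.2  0.5 -0. ] q [-0.53  0.47  2.38  2.2   0.56 -1.23] t 14.1167 open 0.0544
IK [-0.521, 0.543, 2.378, 2.283, 0.59, -1.326] err 0.0
rows 1 dist 23.0 ang 0.01
{"offset":[-13.4, -0.6, 18.7],"rotation":[0.003, -0.009, 0.003]},
```

View pics/w14.png

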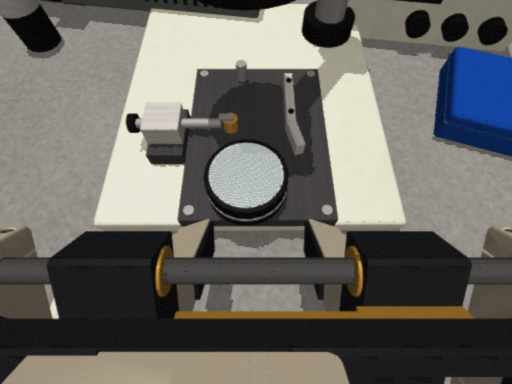

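View pics/d14c.png

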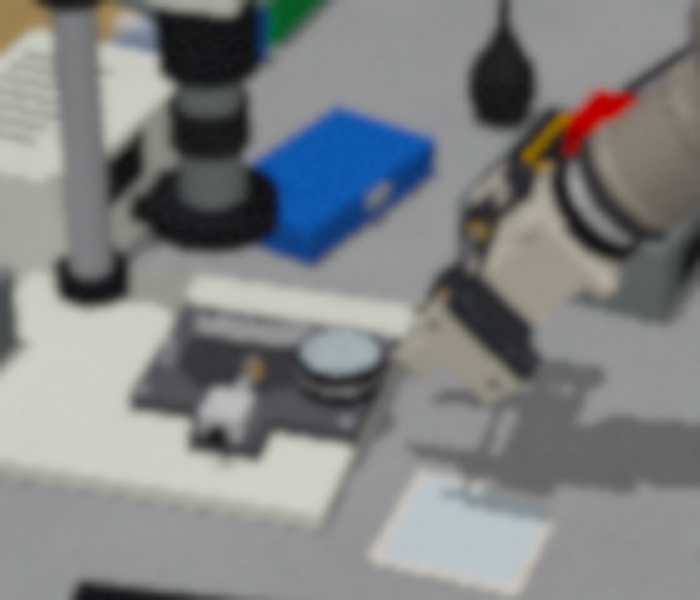

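Call:
apply_moves(
  motion=[
    {"offset": [-7, -0.5, 9], "rotation": [0, -0.006, 0.002]},
    {"offset": [-5, 0, 6], "rotation": [0, 0, 0]},
    {"offset": [-2, 0, 3], "rotation": [0, 0, 0]},
    {"offset": [0, 0, 0], "rotation": [0, 0, 0]},
    {"offset": [0, 0, 0], "rotation": [0, 0, 0]},
  ],
)

```text
time: 14.63
tool_pos: [0.4698, -0.0568, 0.0917]
tool_rot: [3.135, -0.757, 0.152]
contact_force: [-0.1, -0.1, -0.0]
opening: 0.013
```

```bash
python3 push.py -118 -6 17 20;  python3 - <<'E'
from h import *
p=snap('wrist','w15')
E
```

```text
lead corner nest mm [-122.6   -5.4   18.2] F [-0.1 -0.1 -0. ] q [-0.52  0.54  2.38  2.29  0.6  -1.34] t 14.6333 open 0.013
IK [-0.507, 0.546, 2.361, 2.283, 0.578, -1.31] err 0.0
rows 1 dist 5.0 ang 0.009
{"offset":[3.0, 0.6, 4.0],"rotation":[0.002, -0.007, 0.005]},
```

View pics/w15.png

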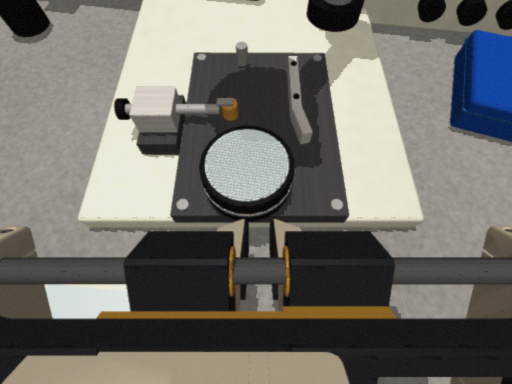

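Call:
apply_moves(
  motion=[
    {"offset": [3, 0.5, 3], "rotation": [0.002, -0.006, 0.005]},
    {"offset": [3, 0, 3.2], "rotation": [0, 0, 0]},
    {"offset": [3, 0, 3], "rotation": [0, 0, 0]},
    {"offset": [3, 0, 3], "rotation": [0, 0, 0]},
    {"offset": [3, 0, 3], "rotation": [0, 0, 0]},
  ],
)

```text
time: 15.1
tool_pos: [0.4914, -0.0538, 0.0918]
tool_rot: [3.141, -0.75, 0.145]
contact_force: [-1.2, -0.7, 0.7]
opening: 0.0004
```

```bash
python3 push.py -80 -6 17 5;  python3 - <<'E'
from h import *
p=snap('wrist','w16')
E
```

```text
lead corner nest mm [-101.    -5.5   17.9] F [-1.2 -0.7  0.7] q [-0.47  0.55  2.32  2.28  0.55 -1.27] t 15.1 open 0.0004
IK [-0.439, 0.562, 2.268, 2.272, 0.514, -1.22] err 0.0
rows 5 dist 21.1 ang 0.0
5 x [3.0, 0.1, 3.0] [0, 0, 0]
```

View pics/w16.png

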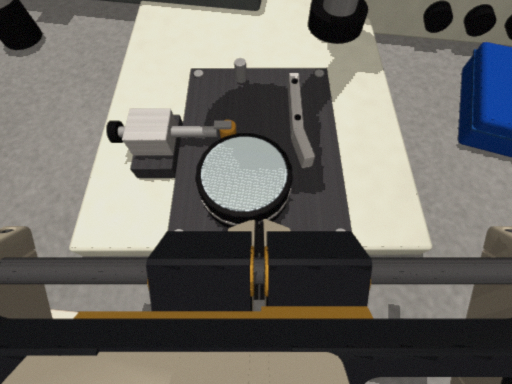

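Call:
apply_moves(
  motion=[
    {"offset": [3, 0, 3], "rotation": [0, 0, 0]},
    {"offset": [3, 0, 3], "rotation": [0, 0, 0]},
    {"offset": [3, 0, 3], "rotation": [0, 0, 0]},
    {"offset": [3, 0, 3], "rotation": [0, 0, 0]},
    {"offset": [3, 0, 3], "rotation": [0, 0, 0]},
  ],
)

```text
time: 15.57
tool_pos: [0.5122, -0.0512, 0.0909]
tool_rot: [-3.141, -0.746, 0.14]
contact_force: [-7.8, -3.5, 5.1]
opening: 0.0003
```

```bash
python3 push.py -60 -6 17 4;  python3 - <<'E'
from h import *
p=snap('wrist','w17')
E
```

```text
lead corner nest mm [-80.2  -6.2  16.9] F [-7.8 -3.5  5.1] q [-0.44  0.56  2.27  2.27  0.51 -1.22] t 15.5667 open 0.0003
IK [-0.408, 0.573, 2.218, 2.258, 0.482, -1.171] err 0.0
rows 6 dist 20.1 ang 0.006
{"offset":[2.5, -0.0, 2.3],"rotation":[0.0, 0.001, -0.001]},
{"offset":[2.4, -0.0, 2.3],"rotation":[0.0, 0.001, -0.001]},
{"offset":[2.4, -0.0, 2.3],"rotation":[0.0, 0.001, -0.001]},
{"offset":[2.4, 0.0, 2.3],"rotation":[0.0, 0.001, -0.001]},
{"offset":[2.4, 0.0, 2.3],"rotation":[0.0, 0.001, -0.001]},
{"offset":[2.4, 0.0, 2.3],"rotation":[0.0, 0.001, -0.001]},
```

View pics/w17.png

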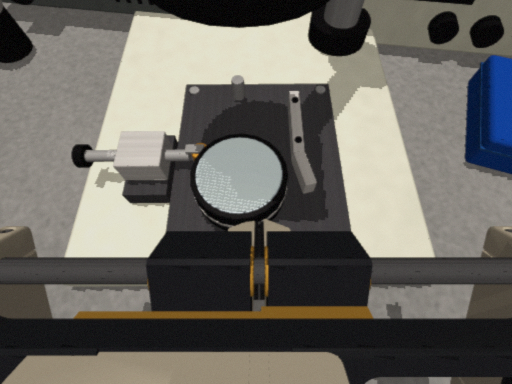

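```bash
cat > mir.py <<'E'
from push import *
def mir():
    "fit the silvery disc edge in wrist picture -> nest mm"
    o=observe(); p=read_camera('wrist'); g=cv2.cvtColor(p['img'],cv2.COLOR_RGB2HSV)
    return o,p
def tonest(X):
    d=X-SEAT; c,s=np.cos(Y),np.sin(Y); return np.round(1000*np.array([c*d[0]+s*d[1],-s*d[0]+c*d[1],d[2]]),1)
E
python3 - <<'E'
from mir import *
o=observe(); p=snap('wrist','w18')
for n,uv,z in [('mirror',(239,174.5),.058),('post top',(238,80),.050),('roller?',(199,150),.048),('rail in back',(291,92),.046),('plate BL',(187,85),.032),('plate BR',(329,85),.032),('finger',(259,222),.05)]:
    print(n,tonest(unproj(p,uv,z,o)))
cv2.imwrite('pics/w18a.png',cv2.resize(p['img'][60:240,150:370,::-1],None,fx=3.5,fy=3.3,interpolation=cv2.INTER_CUBIC))
E
```

```text
mirror [-52.    5.2  26. ]
post top [34.8  8.7 18. ]
roller? [-27.4  33.4  16. ]
rail in back [ 26.4 -31.7  14. ]
plate BL [48.5 53.   0. ]
plate BR [ 47.9 -66.2   0. ]
finger [-79.5  -6.7  18. ]
```

View pics/w18a.png

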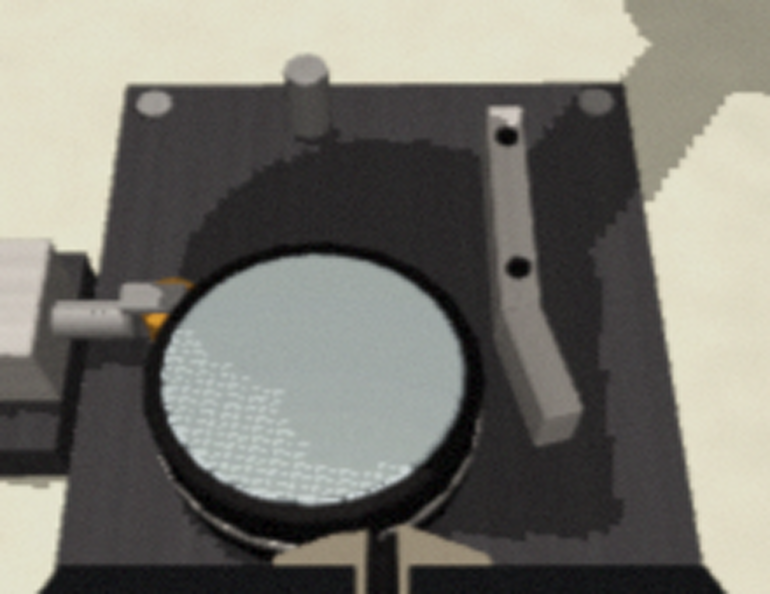

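Call:
apply_moves(
  motion=[
    {"offset": [0.7, 2, 0.7], "rotation": [0, 0, 0]},
    {"offset": [0.7, 2, 0.7], "rotation": [0, 0, 0]},
    {"offset": [0.7, 2, 0.7], "rotation": [0, 0, 0]},
    {"offset": [0.5, 2, 0.5], "rotation": [0, 0, 0]},
  ],
)

```text
time: 16.0
tool_pos: [0.518, -0.0585, 0.0909]
tool_rot: [-3.141, -0.747, 0.142]
contact_force: [-2.8, -1.5, 1.6]
opening: 0.0004
```

```bash
python3 - <<'E'
from mir import *
state(); p=snap('wrist','w19')
cv2.imwrite('pics/w19a.png',cv2.resize(p['img'][60:240,150:370,::-1],None,fx=3.5,fy=3.3,interpolation=cv2.INTER_CUBIC))
E
```

```text
lead corner nest mm [-75.5 -14.2  17. ] F [-2.8 -1.5  1.6] q [-0.45  0.56  2.25  2.24  0.5  -1.19] t 16.0 open 0.0004
```

View pics/w19a.png

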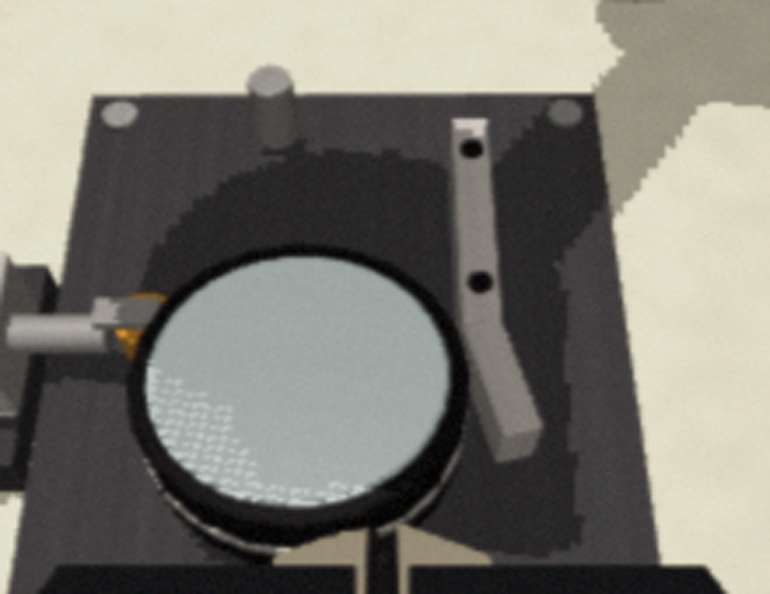

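Call:
apply_moves(
  motion=[
    {"offset": [2.5, 0, 2.4], "rotation": [0, 0, 0]},
    {"offset": [2.5, 0, 2.4], "rotation": [0, 0, 0]},
    {"offset": [2.5, 0, 2.4], "rotation": [0, 0, 0]},
    {"offset": [2.5, 0, 2.4], "rotation": [0, 0, 0]},
  ],
)

```text
time: 16.38
tool_pos: [0.5316, -0.0589, 0.0906]
tool_rot: [-3.142, -0.745, 0.137]
contact_force: [-12.2, -1.8, 8.0]
opening: 0.0004
```

```bash
python3 - <<'E'
from mir import *
state(); p=snap('wrist','w20')
cv2.imwrite('pics/w20a.png',cv2.resize(p['img'][60:240,150:370,::-1],None,fx=3.5,fy=3.3,interpolation=cv2.INTER_CUBIC))
E
```

```text
lead corner nest mm [-62.2 -16.8  16.5] F [-12.2  -1.8   8. ] q [-0.43  0.57  2.21  2.23  0.48 -1.15] t 16.3833 open 0.0004
```

View pics/w20a.png

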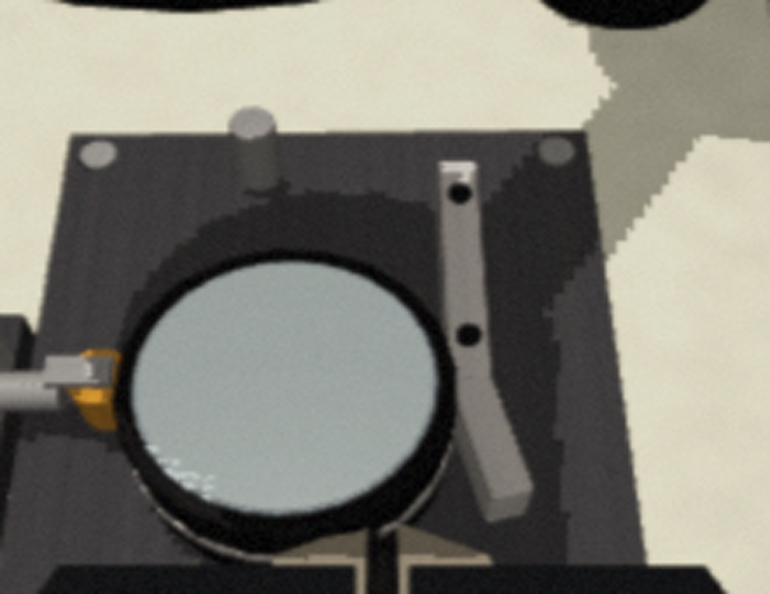

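Call:
apply_moves(
  motion=[
    {"offset": [-4, 0, -4], "rotation": [0, 0, 0]},
    {"offset": [-1, -5, -1], "rotation": [0, 0, 0]},
    {"offset": [0, -5, 0], "rotation": [0, 0, 0.003]},
  ],
)

```text
time: 16.68
tool_pos: [0.5241, -0.0502, 0.0911]
tool_rot: [-3.14, -0.747, 0.133]
contact_force: [-0.1, 0.7, -0.4]
opening: 0.0006
```

```bash
python3 push.py -62 -6 17.5 4; python3 - <<'E'
from mir import *
p=snap('wrist','w21')
cv2.imwrite('pics/w21a.png',cv2.resize(p['img'][60:240,150:370,::-1],None,fx=3.5,fy=3.3,interpolation=cv2.INTER_CUBIC))
E
```

```text
lead corner nest mm [-68.3  -7.2  17.1] F [-0.1  0.7 -0.4] q [-0.42  0.57  2.24  2.27  0.49 -1.19] t 16.6833 open 0.0006
IK [-0.411, 0.571, 2.223, 2.257, 0.484, -1.174] err 0.0
rows 2 dist 6.3 ang 0.011
{"offset":[2.4, -0.4, 2.0],"rotation":[0.003, 0.001, -0.004]},
{"offset":[2.4, -0.4, 2.0],"rotation":[0.003, 0.001, -0.004]},
```

View pics/w21a.png

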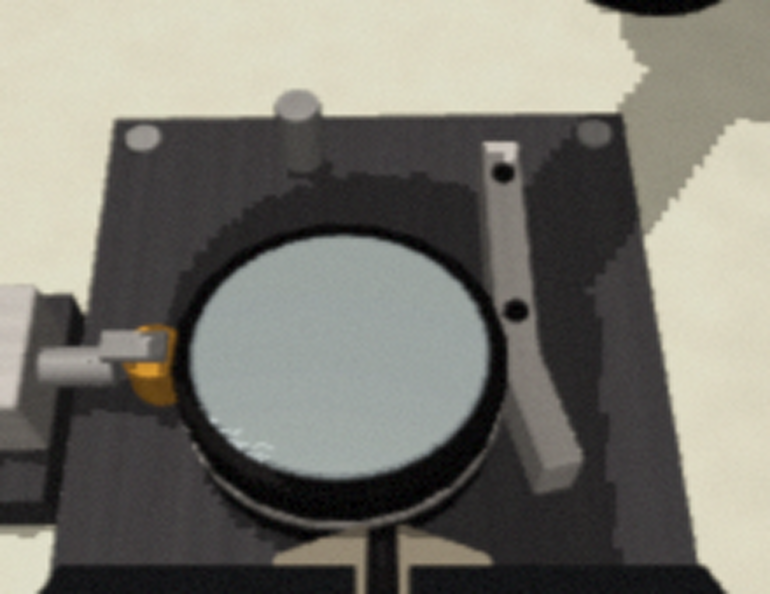

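Call:
apply_moves(
  motion=[
    {"offset": [2.4, -0.4, 2], "rotation": [0.003, 0.001, -0.004]},
    {"offset": [2.4, -0.3, 2], "rotation": [0.002, 0.001, -0.004]},
    {"offset": [2.4, 0, 2.2], "rotation": [0, 0, 0]},
    {"offset": [2.4, 0, 2.2], "rotation": [0, 0, 0]},
    {"offset": [2.4, 0, 2.2], "rotation": [0, 0, 0]},
  ],
)

```text
time: 17.15
tool_pos: [0.5356, -0.0425, 0.0897]
tool_rot: [-3.137, -0.74, 0.147]
contact_force: [-8.8, 0.9, 5.4]
opening: 0.0004
```

```bash
python3 push.py -45 -6 17.5 3; python3 - <<'E'
from mir import *
p=snap('wrist','w22')
cv2.imwrite('pics/w22a.png',cv2.resize(p['img'][60:240,150:370,::-1],None,fx=3.5,fy=3.3,interpolation=cv2.INTER_CUBIC))
E
```

```text
lead corner nest mm [-56.2  -0.4  15.3] F [-8.8  0.9  5.4] q [-0.39  0.57  2.21  2.25  0.46 -1.15] t 17.15 open 0.0004
IK [-0.387, 0.581, 2.18, 2.241, 0.457, -1.131] err 0.0
rows 5 dist 12.1 ang 0.011
{"offset":[1.8, 1.1, 1.2],"rotation":[-0.001, 0.002, 0.0]},
{"offset":[1.8, 1.1, 1.2],"rotation":[-0.001, 0.002, 0.0]},
{"offset":[1.8, 1.1, 1.2],"rotation":[-0.001, 0.002, 0.0]},
{"offset":[1.8, 1.0, 1.2],"rotation":[-0.001, 0.002, 0.0]},
{"offset":[1.8, 1.0, 1.2],"rotation":[-0.001, 0.002, 0.0]},
```

View pics/w22a.png

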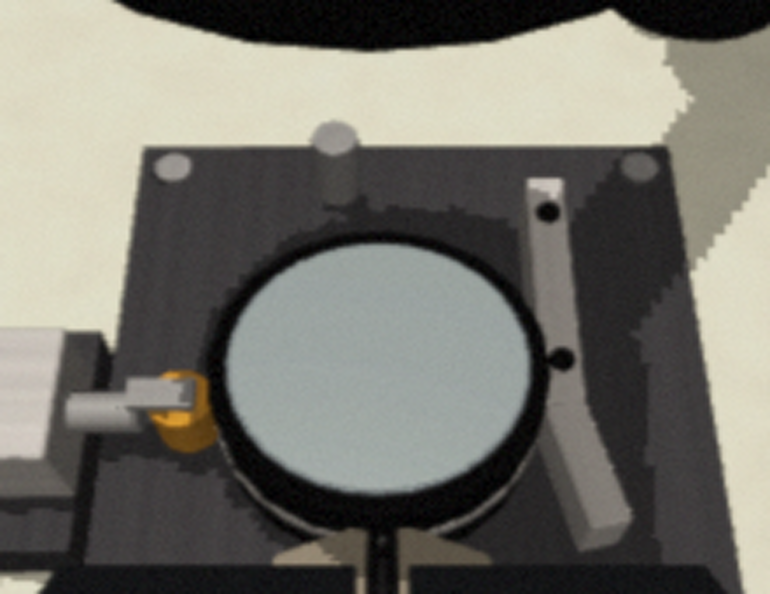

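Call:
apply_moves(
  motion=[
    {"offset": [2.2, 1.5, 1], "rotation": [0, 0.002, 0]},
    {"offset": [2, 1.5, 1.2], "rotation": [0, 0.002, 0]},
    {"offset": [2, 1.5, 1.5], "rotation": [0, 0.002, 0]},
    {"offset": [2, 1.5, 1.5], "rotation": [0, 0.002, 0]},
  ],
)

```text
time: 17.53
tool_pos: [0.5413, -0.0417, 0.089]
tool_rot: [-3.133, -0.739, 0.154]
contact_force: [-12.6, 3.3, 9.4]
opening: 0.0007
```

```bash
python3 push.py -36 -7 17.5 2.5; python3 - <<'E'
from mir import *
p=snap('wrist','w23')
cv2.imwrite('pics/w23a.png',cv2.resize(p['img'][60:240,150:370,::-1],None,fx=3.5,fy=3.3,interpolation=cv2.INTER_CUBIC))
E
```

```text
lead corner nest mm [-50.4   0.3  14.6] F [-12.6   3.3   9.4] q [-0.39  0.58  2.19  2.21  0.46 -1.11] t 17.5333 open 0.0007
IK [-0.377, 0.588, 2.157, 2.227, 0.444, -1.105] err 0.0
rows 7 dist 15.4 ang 0.02
{"offset":[1.7, 0.9, 1.1],"rotation":[-0.002, 0.002, 0.001]},
{"offset":[1.7, 0.9, 1.1],"rotation":[-0.002, 0.002, 0.001]},
{"offset":[1.7, 0.9, 1.1],"rotation":[-0.002, 0.002, 0.001]},
{"offset":[1.7, 0.9, 1.1],"rotation":[-0.002, 0.002, 0.001]},
{"offset":[1.7, 0.9, 1.1],"rotation":[-0.002, 0.002, 0.001]},
{"offset":[1.7, 0.9, 1.1],"rotation":[-0.002, 0.002, 0.001]},
{"offset":[1.7, 0.9, 1.1],"rotation":[-0.002, 0.002, 0.001]},
```

View pics/w23a.png

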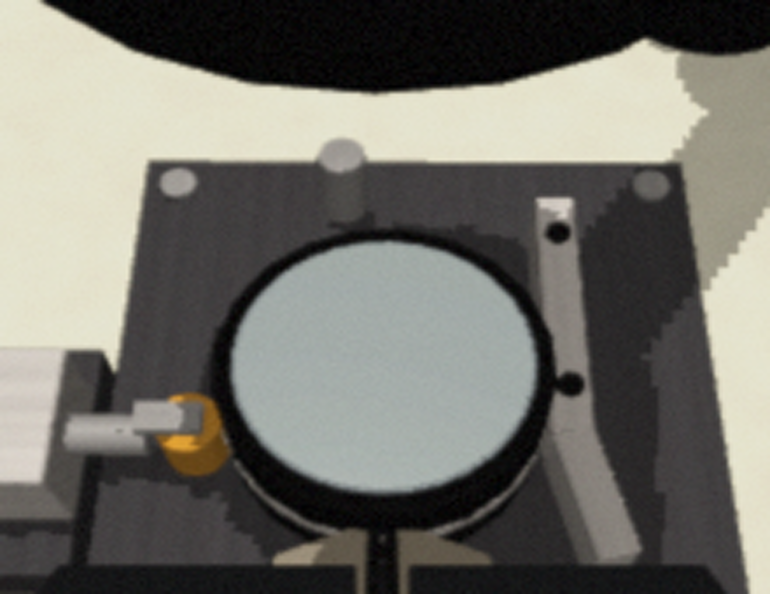

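Call:
apply_moves(
  motion=[
    {"offset": [-3, 0, -4], "rotation": [0, 0.004, 0]},
    {"offset": [-0.5, 4, -2], "rotation": [-0.003, 0.004, 0.003]},
    {"offset": [0, 4, 0], "rotation": [-0.003, 0.002, 0.003]},
  ],
)

```text
time: 17.83
tool_pos: [0.5365, -0.0498, 0.0913]
tool_rot: [-3.133, -0.75, 0.149]
contact_force: [-0.3, 0.5, 0.3]
opening: 0.0007
```

```bash
python3 push.py -48 -6.5 18.5 2.5; python3 - <<'E'
from mir import *
p=snap('wrist','w24')
cv2.imwrite('pics/w24a.png',cv2.resize(p['img'][60:240,150:370,::-1],None,fx=3.5,fy=3.3,interpolation=cv2.INTER_CUBIC))
E
```

```text
lead corner nest mm [-55.8  -7.3  17.5] F [-0.3  0.5  0.3] q [-0.41  0.58  2.2   2.21  0.48 -1.13] t 17.8333 open 0.0007
IK [-0.392, 0.577, 2.187, 2.238, 0.46, -1.132] err 0.0
rows 4 dist 8.1 ang 0.012
{"offset":[1.6, -0.4, 1.2],"rotation":[-0.003, -0.0, 0.001]},
{"offset":[1.6, -0.4, 1.2],"rotation":[-0.003, -0.0, 0.001]},
{"offset":[1.6, -0.4, 1.2],"rotation":[-0.003, -0.0, 0.001]},
{"offset":[1.6, -0.4, 1.2],"rotation":[-0.003, -0.0, 0.001]},
```

View pics/w24a.png

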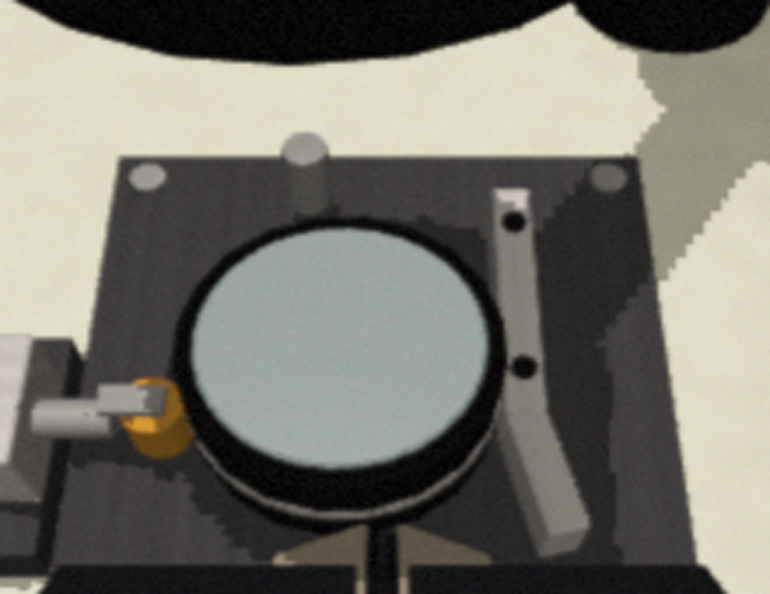

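Call:
apply_moves(
  motion=[
    {"offset": [2.4, 0, 1.4], "rotation": [-0.002, 0, 0]},
    {"offset": [2.2, 0, 1.6], "rotation": [-0.002, 0, 0]},
    {"offset": [2, 0, 1.6], "rotation": [0, 0, 0]},
    {"offset": [2, 0, 1.6], "rotation": [0, 0, 0]},
    {"offset": [2, 0, 1.6], "rotation": [0, 0, 0]},
  ],
)

```text
time: 18.3
tool_pos: [0.5497, -0.049, 0.0919]
tool_rot: [-3.137, -0.747, 0.147]
contact_force: [-3.1, 1.6, 0.8]
opening: 0.0005
```

```bash
python3 push.py -36 -6.5 18.5 2.5; python3 - <<'E'
from mir import *
p=snap('wrist','w25')
cv2.imwrite('pics/w25a.png',cv2.resize(p['img'][60:240,150:370,::-1],None,fx=3.5,fy=3.3,interpolation=cv2.INTER_CUBIC))
E
```

```text
lead corner nest mm [-42.8  -8.9  17.9] F [-3.1  1.6  0.8] q [-0.39  0.58  2.17  2.2   0.45 -1.09] t 18.3 open 0.0005
IK [-0.376, 0.585, 2.157, 2.224, 0.442, -1.1] err 0.0
rows 3 dist 7.2 ang 0.007
{"offset":[1.7, -0.9, 1.4],"rotation":[-0.002, 0.001, 0.0]},
{"offset":[1.7, -0.9, 1.4],"rotation":[-0.002, 0.001, 0.0]},
{"offset":[1.7, -0.9, 1.4],"rotation":[-0.002, 0.001, 0.0]},
```

View pics/w25a.png

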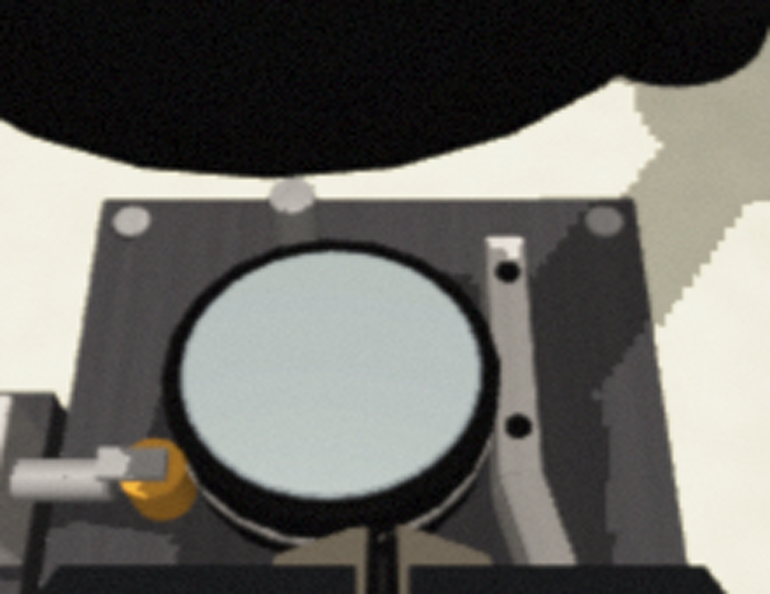

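Call:
apply_moves(
  motion=[
    {"offset": [1.7, -0.4, 1.4], "rotation": [0, 0, 0]},
    {"offset": [1.7, -0.4, 1.4], "rotation": [0, 0, 0]},
    {"offset": [1.5, 0, 1.2], "rotation": [0, 0, 0]},
  ],
)

```text
time: 18.6
tool_pos: [0.5565, -0.0467, 0.0921]
tool_rot: [-3.137, -0.746, 0.147]
contact_force: [-1.0, 0.1, 0.2]
opening: 0.0005
```

```bash
python3 push.py -31 -6.5 18.5 2; python3 - <<'E'
from mir import *
p=snap('wrist','w26')
cv2.imwrite('pics/w26a.png',cv2.resize(p['img'][60:240,150:370,::-1],None,fx=3.5,fy=3.3,interpolation=cv2.INTER_CUBIC))
E
```

```text
lead corner nest mm [-35.8  -7.5  18.1] F [-1.   0.1  0.2] q [-0.38  0.59  2.15  2.19  0.44 -1.07] t 18.6 open 0.0005
IK [-0.37, 0.589, 2.144, 2.218, 0.434, -1.087] err 0.0
rows 3 dist 4.8 ang 0.007
{"offset":[1.2, -0.5, 1.0],"rotation":[-0.002, 0.001, 0.001]},
{"offset":[1.2, -0.5, 1.0],"rotation":[-0.002, 0.001, 0.001]},
{"offset":[1.2, -0.5, 1.0],"rotation":[-0.002, 0.001, 0.001]},
```

View pics/w26a.png

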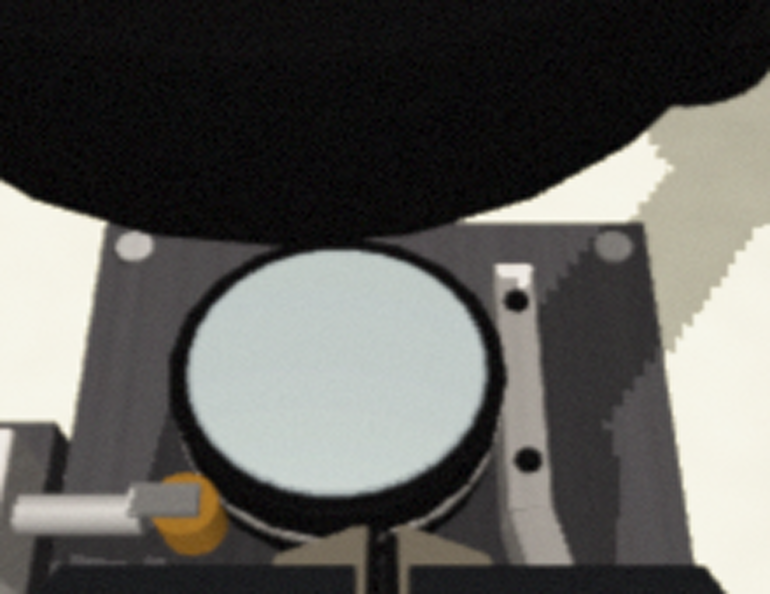

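Call:
apply_moves(
  motion=[
    {"offset": [1.3, -0.3, 1.1], "rotation": [0, 0, 0]},
    {"offset": [1.2, 0, 1], "rotation": [0, 0, 0]},
  ],
)

```text
time: 18.82
tool_pos: [0.5609, -0.0462, 0.0927]
tool_rot: [-3.138, -0.748, 0.147]
contact_force: [-0.8, 0.8, -0.4]
opening: 0.0004
```

```bash
python3 push.py -30 -6.5 18 2
```

```text
lead corner nest mm [-31.3  -7.7  18.8] F [-0.8  0.8 -0.4] q [-0.38  0.59  2.14  2.19  0.43 -1.06] t 18.8167 open 0.0004
IK [-0.369, 0.59, 2.142, 2.219, 0.434, -1.087] err 0.0
rows 2 dist 2.1 ang 0.006
{"offset":[0.1, -0.8, 0.7],"rotation":[-0.003, 0.001, 0.001]},
{"offset":[0.1, -0.8, 0.7],"rotation":[-0.003, 0.001, 0.001]},
```

Call:
apply_moves(
  motion=[
    {"offset": [0.9, -0.2, 1], "rotation": [0, 0, 0]},
    {"offset": [0.8, 0, 0.9], "rotation": [0, 0, 0]},
  ],
)

```text
time: 18.98
tool_pos: [0.5638, -0.0458, 0.0926]
tool_rot: [-3.138, -0.748, 0.147]
contact_force: [-8.9, -0.4, 3.3]
opening: 0.0002
```

```bash
python3 push.py; python3 - <<'E'
from mir import *
p=snap('wrist','w27')
cv2.imwrite('pics/w27a.png',cv2.resize(p['img'][60:240,150:370,::-1],None,fx=3.5,fy=3.3,interpolation=cv2.INTER_CUBIC))
E
```

```text
lead corner nest mm [-28.4  -7.8  18.6] F [-8.9 -0.4  3.3] q [-0.37  0.59  2.13  2.19  0.43 -1.06] t 18.9833 open 0.0002
```

View pics/w27a.png

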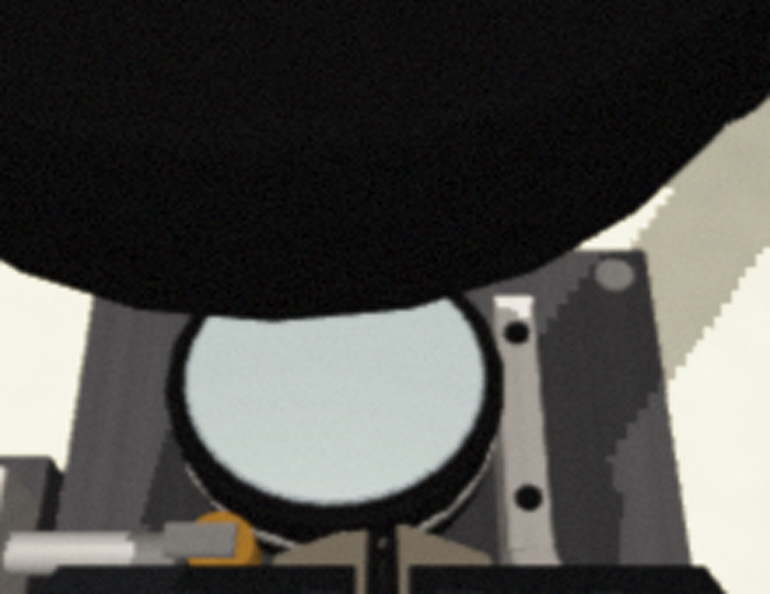

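Call:
apply_moves(
  motion=[
    {"offset": [-3, 0, -3], "rotation": [0, 0, 0]},
    {"offset": [-7, 0, -8], "rotation": [0, 0, 0]},
    {"offset": [-12, 0, -14], "rotation": [0, 0, 0]},
    {"offset": [-14, 0, -16], "rotation": [0, 0, 0]},
    {"offset": [-10, 0, -18], "rotation": [0, 0, 0]},
  ],
)

```text
time: 19.45
tool_pos: [0.4923, -0.0572, 0.1056]
tool_rot: [-3.142, -0.755, 0.152]
contact_force: [-0.1, -1.0, -0.4]
opening: 0.0
```

```bash
python3 push.py; python3 - <<'E'
from mir import *
import pickle
o=observe();p=snap('wrist','w28'); pickle.dump((o,p),open('w28.pkl','wb'))
cv2.imwrite('pics/w28a.png',cv2.resize(p['img'][60:240,150:370,::-1],None,fx=3.5,fy=3.3,interpolation=cv2.INTER_CUBIC))
for c in ('wrist','side','scene'):
    q=p if c=='wrist' else snap(c,c[:2]+'28')
    print(c,[(tonest(np.array(a['location'])),round(a['score'],2)) for a in tip_of('mirror_center',q)[:2]])
E
```

```text
lead corner nest mm [-100.5   -8.7   32. ] F [-0.1 -1.  -0.4] q [-0.49  0.51  2.31  2.19  0.53 -1.19] t 19.45 open 0.0
wrist [(array([ 3.9, -4.4, 17.1]), 0.67)]
side [(array([ 0.5, -3.9, 11.4]), 0.59)]
scene [(array([ 2. ,  0.6, 12. ]), 0.52)]
```

View pics/w28a.png

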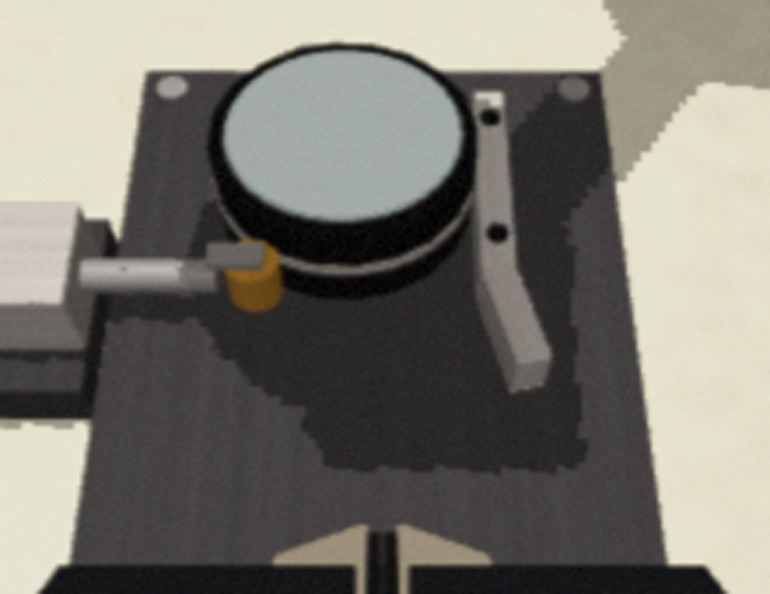

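```bash
python3 - <<'E'
from mir import *
import pickle
o,p=pickle.load(open('w28.pkl','rb'))
px=lambda u,v:(150+u/3.5,60+v/3.3)
for n,uv,z in [('mirror',px(342.5,139),.058),('plate BL',px(147,73),.032),('plate BR',px(601,73),.032),('rail in back top',px(474,93),.046),('kink',px(483,267),.046)]:
    print(n,tonest(unproj(p,uv,z,o)))
# silver disc ellipse
g=p['img'].astype(int); m=((g.min(2)>135)&(g.max(2)-g.min(2)<30)).astype('uint8'); m2=np.zeros_like(m); m2[65:135,205:290]=m[65:135,205:290]
n,l,s,c=cv2.connectedComponentsWithStats(m2); i=l[102,248]; cs,_=cv2.findContours((l==i).astype('uint8'),0,1); print(cv2.fitEllipse(max(cs,key=len)), s[i])
e=cv2.fitEllipse(max(cs,key=len)); print(tonest(unproj(p,e[0],.058,o)))
E
```

```text
mirror [-1.6  0.  26. ]
plate BL [46.7 53.3  0. ]
plate BR [ 47.4 -65.9   0. ]
rail in back top [ 25.3 -30.6  14. ]
kink [-28.8 -30.6  14. ]
((247.4474639892578, 100.41140747070312), (49.197715759277344, 65.63888549804688), 88.62214660644531) [ 215   76   66   50 2619]
[ 0.1  0.4 26. ]
```

```bash
cat > con.py <<'E'
import sys
from ik2 import *
PV=np.array([.469,-.3474,.066]); C=-.04
def con(x,y,z): return PV+np.array([np.cos(C)*x-np.sin(C)*y,np.sin(C)*x+np.cos(C)*y,z])/1000
def tocon(X):
    d=np.array(X)-PV; c,s=np.cos(C),np.sin(C); return np.round(1000*np.array([c*d[0]+s*d[1],-s*d[0]+c*d[1],d[2]]),1)
def tcpc(lx,ly,lz,R,sg=1): return con(lx,ly,lz)-R.apply([.0095*sg,0,.066])
def cstate():
    o=observe(); print('lead',tocon(o['tool_pos']+rot(o['tool_rot']).apply([.0095,0,.066])),'F',o['contact_force'].round(1),'q',o['qpos'].round(2),'t',round(o['time'],2),'rot',o['tool_rot'].round(3))
E
python3 - <<'E'
from con import *
for th in (.75,.9):
  for yw in (-.04,):
    R=tool(yw,th)
    for L in [(-80,0,70),(-32,0,28),(20,0,68),(40,0,72),(8,0,25)]:
        print(th,yw,L,tcpc(*L,R).round(3)); goal(tcpc(*L,R),R,[-.9,.5,2.2,2.2,.5,-1.5])
E
```

```text
0.75 -0.04 (-80, 0, 70) [ 0.337 -0.342  0.178]
IK [-1.319, 0.362, 2.148, 1.173, 0.787, -0.645] err 0.0
0.75 -0.04 (-32, 0, 28) [ 0.385 -0.344  0.136]
IK [-1.2, 0.487, 2.116, 1.348, 0.695, -0.747] err 0.0
0.75 -0.04 (20, 0, 68) [ 0.437 -0.346  0.176]
IK [-1.086, 0.439, 2.004, 1.23, 0.676, -0.474] err 0.0
0.75 -0.04 (40, 0, 72) [ 0.457 -0.347  0.18 ]
IK [-1.046, 0.448, 1.966, 1.215, 0.662, -0.417] err 0.0
0.75 -0.04 (8, 0, 25) [ 0.425 -0.346  0.133]
IK [-1.111, 0.518, 2.055, 1.375, 0.656, -0.685] err 0.0
0.9 -0.04 (-80, 0, 70) [ 0.332 -0.342  0.17 ]
IK [-1.404, 0.432, 2.214, 1.373, 0.898, -0.933] err 0.0
0.9 -0.04 (-32, 0, 28) [ 0.379 -0.344  0.128]
IK [-1.276, 0.559, 2.18, 1.562, 0.833, -1.047] err 0.0
0.9 -0.04 (20, 0, 68) [ 0.431 -0.346  0.168]
IK [-1.153, 0.49, 2.082, 1.51, 0.781, -0.814] err 0.0
0.9 -0.04 (40, 0, 72) [ 0.451 -0.347  0.172]
IK [-1.11, 0.495, 2.047, 1.513, 0.759, -0.769] err 0.0
0.9 -0.04 (8, 0, 25) [ 0.419 -0.345  0.125]
IK [-1.18, 0.583, 2.123, 1.62, 0.793, -1.004] err 0.0
```

```bash
python3 - <<'E'
from con import *
R=tool(-.04,.75); q=goal(tcpc(-85,0,120,R),R,[-1.3,.4,2.1,1.2,.8,-.6])
jplan(q,show=24)
E
```

```text
IK [-1.332, 0.253, 2.099, 1.037, 0.865, -0.459] err 0.0
rows 10 end [ 0.332 -0.342  0.228]
{"offset":[12.0, 33.0, -13.0],"rotation":[-0.01, 0.04, 0.01]}, [ 0.5  -0.09  0.12]
{"offset":[9.0, 33.0, -16.0],"rotation":[-0.01, 0.04, 0.01]}, [ 0.5  -0.12  0.14]
{"offset":[6.0, 32.0, -18.0],"rotation":[-0.01, 0.03, 0.01]}, [ 0.49 -0.16  0.16]
{"offset":[2.0, 31.0, -21.0],"rotation":[-0.01, 0.01, 0.01]}, [ 0.48 -0.19  0.17]
{"offset":[-2.0, 30.0, -23.0],"rotation":[-0.01, 0.0, 0.01]}, [ 0.47 -0.22  0.19]
{"offset":[-5.0, 28.0, -25.0],"rotation":[-0.01, -0.01, 0.01]}, [ 0.45 -0.25  0.2 ]
{"offset":[-9.0, 26.0, -26.0],"rotation":[-0.01, -0.02, 0.01]}, [ 0.42 -0.28  0.21]
{"offset":[-13.0, 23.0, -26.0],"rotation":[-0.02, -0.03, 0.02]}, [ 0.39 -0.3   0.22]
{"offset":[-16.0, 21.0, -27.0],"rotation":[-0.02, -0.04, 0.02]}, [ 0.36 -0.32  0.22]
{"offset":[-19.0, 19.0, -26.0],"rotation":[-0.02, -0.04, 0.02]}, [ 0.33 -0.34  0.23]
```

Call:
apply_moves(
  motion=[
    {"offset": [8, 0, -26], "rotation": [0, 0, 0]},
    {"offset": [14, 0, -26], "rotation": [0, 0, 0]},
    {"offset": [16, 0, -24], "rotation": [0, 0, 0]},
  ],
)

```text
time: 20.0
tool_pos: [0.4724, -0.0603, 0.1756]
tool_rot: [-3.132, -0.748, 0.147]
contact_force: [0.0, 0.9, 0.3]
opening: 0.0005
```

```bash
python3 - <<'E'
from con import *
log()
R=tool(-.04,.75); q=goal(tcpc(-85,0,120,R),R,[-1.3,.4,2.1,1.2,.8,-.6])
jplan(q,show=24)
E
```

```text
20.0 [-0.527  0.291  2.295  1.708  0.451 -0.685] [ 0.4724 -0.0603  0.1756] [-3.132 -0.748  0.147]
IK [-1.332, 0.253, 2.099, 1.037, 0.865, -0.459] err 0.0
rows 9 end [ 0.332 -0.342  0.228]
{"offset":[3.0, 36.0, -10.0],"rotation":[-0.02, 0.02, 0.01]}, [ 0.47 -0.1   0.18]
{"offset":[-0.0, 35.0, -12.0],"rotation":[-0.02, 0.02, 0.01]}, [ 0.47 -0.13  0.19]
{"offset":[-3.0, 34.0, -14.0],"rotation":[-0.02, 0.01, 0.01]}, [ 0.46 -0.17  0.2 ]
{"offset":[-6.0, 33.0, -16.0],"rotation":[-0.02, 0.0, 0.01]}, [ 0.45 -0.2   0.21]
{"offset":[-9.0, 31.0, -17.0],"rotation":[-0.02, -0.0, 0.01]}, [ 0.43 -0.23  0.21]
{"offset":[-12.0, 30.0, -19.0],"rotation":[-0.02, -0.01, 0.01]}, [ 0.41 -0.27  0.22]
{"offset":[-15.0, 28.0, -20.0],"rotation":[-0.01, -0.01, 0.02]}, [ 0.39 -0.29  0.22]
{"offset":[-17.0, 25.0, -21.0],"rotation":[-0.01, -0.02, 0.02]}, [ 0.36 -0.32  0.23]
{"offset":[-19.0, 23.0, -22.0],"rotation":[-0.01, -0.02, 0.02]}, [ 0.33 -0.34  0.23]
```

Call:
apply_moves(
  motion=[
    {"offset": [3, 36, -10], "rotation": [-0.02, 0.02, 0.01]},
    {"offset": [0, 35, -12], "rotation": [-0.02, 0.02, 0.01]},
    {"offset": [-3, 34, -14], "rotation": [-0.02, 0.01, 0.01]},
    {"offset": [-6, 33, -16], "rotation": [-0.02, 0, 0.01]},
    {"offset": [-9, 31, -17], "rotation": [-0.02, 0, 0.01]},
    {"offset": [-12, 30, -19], "rotation": [-0.02, -0.01, 0.01]},
    {"offset": [-15, 28, -20], "rotation": [-0.01, -0.01, 0.02]},
    {"offset": [-17, 25, -21], "rotation": [-0.01, -0.02, 0.02]},
    {"offset": [-19, 23, -22], "rotation": [-0.01, -0.02, 0.02]},
  ],
)

```text
time: 20.75
tool_pos: [0.336, -0.3503, 0.2412]
tool_rot: [3.107, -0.751, 0.001]
contact_force: [0.9, -0.2, 0.2]
opening: 0.0003
```

```bash
python3 - <<'E'
from con import *
cstate()
o=observe();p=snap('wrist','w30')
for q in ['guard_lip','switch_pivot','console','toggle']: print(q,[(tocon(a['location']),round(a['score'],2)) for a in tip_of(q,p)[:2]])
R=tool(-.04,.75); q=goal(tcpc(-85,0,100,R),R); jplan(q)
E
```

```text
lead [-80.7  -8.4 133.4] F [ 0.9 -0.2  0.2] q [-1.33  0.24  2.06  1.01  0.88 -0.44] t 20.75 rot [ 3.107e+00 -7.510e-01  1.000e-03]
guard_lip [(array([-36.7,   2.9,  34.8]), 0.75), (array([167.5, 294.6, -32.5]), 0.56)]
switch_pivot [(array([160.6, 326.6, -66.4]), 0.41)]
console [(array([  0.1,  26.8, -62.8]), 0.95)]Traceback (most recent call last):
  File "<stdin>", line 4, in <module>
ValueError: it knows: blower, case_floor, case_lid, console, driver, dropper, guard_lip, lens_can, mat_top, mirror, mirror_center, nest_seat, plate_front, plunger, side_rail, slide_box, stand, stop_post, switch_p
```

View pics/w30.png

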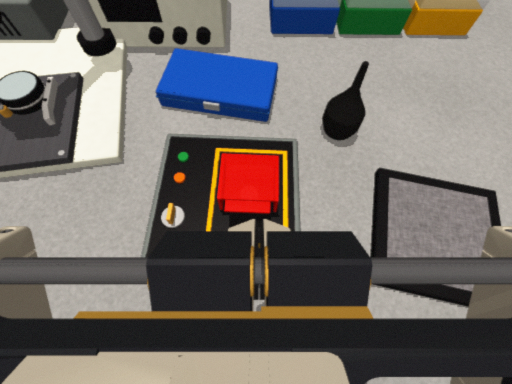

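```bash
python3 - <<'E'
from con import *
import pickle
o=observe();p=snap('wrist','w31');print(o['tool_pos'],observe()['tool_pos']);pickle.dump((o,p),open('w31.pkl','wb'))
cstate()
cv2.imwrite('pics/w31a.png',cv2.resize(p['img'][120:260,140:310,::-1],None,fx=4.5,fy=4.2,interpolation=cv2.INTER_CUBIC))
print([(tocon(a['location']),round(a['score'],2)) for a in tip_of('guard_lip',p)[:2]])
E
```

```text
[ 0.33671361 -0.34936271  0.24078026] [ 0.33728002 -0.34820355  0.24052323]
lead [-79.6  -6.1 132.8] F [-0.   0.3 -0.7] q [-1.32  0.24  2.07  1.01  0.88 -0.44] t 21.0 rot [ 3.108e+00 -7.520e-01  1.000e-03]
[(array([-36. ,   3.3,  35.4]), 0.95), (array([ 144.9, -128.7,  -68.5]), 0.62)]
```

View pics/w31a.png

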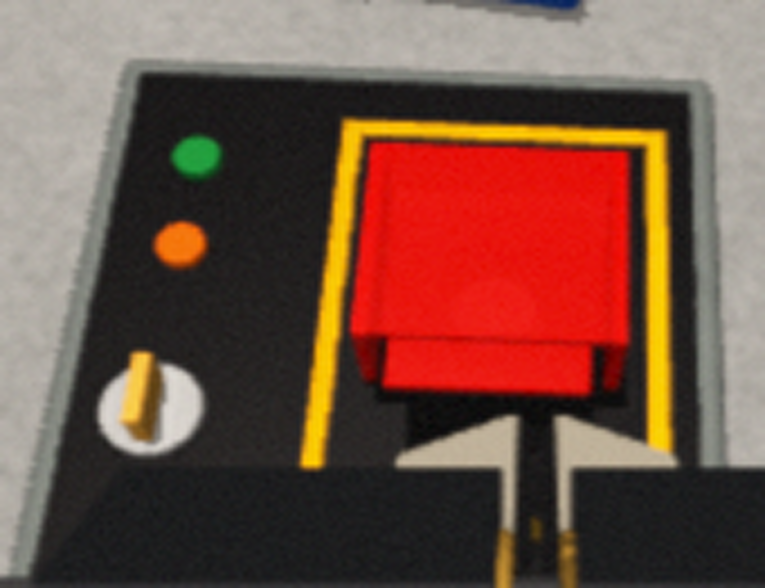

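```bash
python3 - <<'E'
from con import *
import pickle
o,p=pickle.load(open('w31.pkl','rb')); o['tool_pos']=np.array([.337,-.3488,.2406])
px=lambda u,v:(140+u/4.5,120+v/4.2)
for n,uv,z in [('BL',px(128,62),.066),('BR',px(710,82),.066),('lipL',px(383,391),.103),('lipR',px(592,396),.103),('roofFL',px(352,333),.104),('roofFR',px(628,346),.104),('roofBL',px(368,143),.104),('roofBR',px(629,153),.104)]:
    X=unproj(p,uv,z,o); print(n,X.round(4),tocon(X))
E
```

```text
BL [ 0.5532 -0.2463  0.066 ] [ 80.1 104.4   0. ]
BR [ 0.5449 -0.4072  0.066 ] [ 78.3 -56.7   0. ]
lipL [ 0.4331 -0.3226  0.103 ] [-36.9  23.3  37. ]
lipR [ 0.4312 -0.3668  0.103 ] [-37.  -20.9  37. ]
roofFL [ 0.4471 -0.3157  0.104 ] [-23.1  30.8  38. ]
roofFR [ 0.443  -0.3751  0.104 ] [-24.8 -28.7  38. ]
roofBL [ 0.4992 -0.3174  0.104 ] [29.  31.2 38. ]
roofBR [ 0.4957 -0.3783  0.104 ] [ 28.  -29.8  38. ]
```

```bash
sed -i 's/PV=.*; C=.*/PV=np.array([.468,-.3468,.066]); C=-.05/' con.py; cat >> con.py <<'E'
if __name__=='__main__':
    cstate(); th=float(sys.argv[5]) if len(sys.argv)>5 else .75
    R=tool(C,th); p=tcpc(*map(float,sys.argv[1:4]),R); goal(p,R); plan(p,R.as_euler('xyz'),step=float(sys.argv[4]),ang=.1)
E
python3 con.py -62 0 45 35
```

```text
lead [-78.1  -6.7 132.7] F [-0.5 -0.3  0.6] q [-1.32  0.24  2.07  1.01  0.88 -0.44] t 21.05 rot [ 3.109e+00 -7.520e-01  2.000e-03]
IK [-1.272, 0.426, 2.156, 1.28, 0.732, -0.727] err 0.0
rows 3 dist 89.4 ang 0.038
{"offset":[-15.9, -3.0, 25.0],"rotation":[-0.001, -0.001, 0.013]},
{"offset":[-15.9, -2.8, 25.0],"rotation":[-0.001, -0.001, 0.013]},
{"offset":[-15.9, -2.6, 25.0],"rotation":[-0.001, -0.001, 0.013]},
```

Call:
apply_moves(
  motion=[
    {"offset": [-16, -3, 25], "rotation": [0, 0, 0.013]},
    {"offset": [-16, -3, 25], "rotation": [0, 0, 0.013]},
    {"offset": [-16, -3, 22], "rotation": [0, 0, 0.013]},
  ],
)

```text
time: 21.3
tool_pos: [0.3562, -0.3403, 0.1575]
tool_rot: [3.129, -0.756, -0.035]
contact_force: [-0.0, 0.5, 0.0]
opening: 0.0005
```

```bash
python3 con.py -55 0 27 15
```

```text
lead [-59.8   0.8  50.1] F [-0.   0.5  0. ] q [-1.27  0.42  2.16  1.28  0.74 -0.73] t 21.3 rot [ 3.129 -0.756 -0.035]
IK [-1.255, 0.473, 2.159, 1.348, 0.711, -0.797] err 0.0
rows 2 dist 23.3 ang 0.013
{"offset":[-6.0, 0.4, 10.0],"rotation":[0.001, -0.003, 0.005]},
{"offset":[-5.9, 0.4, 10.0],"rotation":[0.001, -0.003, 0.005]},
```

Call:
apply_moves(
  motion=[
    {"offset": [-6.5, 0.4, 10], "rotation": [0, -0.003, 0.005]},
    {"offset": [-6, 0.4, 8], "rotation": [0, -0.003, 0.005]},
  ],
)

```text
time: 21.47
tool_pos: [0.3615, -0.3363, 0.1314]
tool_rot: [-3.136, -0.747, -0.049]
contact_force: [0.7, -0.5, 0.5]
opening: 0.0006
```

```bash
python3 con.py -30 0 27 8; python3 -c "
from h import *
snap('wrist','w32')"
```

```text
lead [-55.1   5.6  23.4] F [ 0.7 -0.5  0.5] q [-1.25  0.48  2.17  1.36  0.71 -0.81] t 21.47 rot [-3.136 -0.747 -0.049]
IK [-1.194, 0.487, 2.122, 1.367, 0.686, -0.754] err 0.0
rows 4 dist 25.7 ang 0.007
{"offset":[5.2, 1.3, 3.6],"rotation":[-0.002, 0.001, 0.0]},
{"offset":[5.2, 1.3, 3.6],"rotation":[-0.002, 0.001, 0.0]},
{"offset":[5.2, 1.3, 3.6],"rotation":[-0.002, 0.001, 0.0]},
{"offset":[5.2, 1.3, 3.6],"rotation":[-0.002, 0.001, 0.0]},
```

View pics/w32.png

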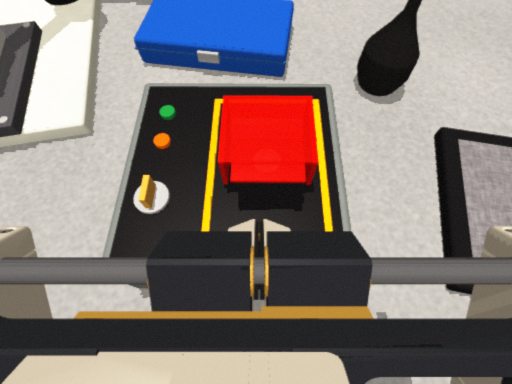

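Call:
apply_moves(
  motion=[
    {"offset": [5, 2, 4], "rotation": [0, 0, 0]},
    {"offset": [5, 1.5, 4], "rotation": [0, 0, 0]},
    {"offset": [5, 1, 4], "rotation": [0, 0, 0]},
    {"offset": [4.5, 0.5, 3.5], "rotation": [0, 0, 0]},
  ],
)

```text
time: 21.85
tool_pos: [0.3901, -0.3389, 0.132]
tool_rot: [-3.129, -0.745, -0.048]
contact_force: [-1.2, -0.2, 0.0]
opening: 0.0004
```

```bash
python3 con.py -23 0 42 8; python3 -c "
from h import *
snap('wrist','w33')"
```

```text
lead [-26.4   4.9  24. ] F [-1.2 -0.2  0. ] q [-1.18  0.49  2.12  1.36  0.69 -0.74] t 21.85 rot [-3.129 -0.745 -0.048]
IK [-1.178, 0.457, 2.101, 1.318, 0.69, -0.673] err 0.0
rows 3 dist 18.5 ang 0.015
{"offset":[4.8, 1.3, -3.6],"rotation":[-0.005, 0.002, 0.001]},
{"offset":[4.8, 1.3, -3.6],"rotation":[-0.005, 0.002, 0.001]},
{"offset":[4.8, 1.3, -3.6],"rotation":[-0.005, 0.002, 0.001]},
```

View pics/w33.png

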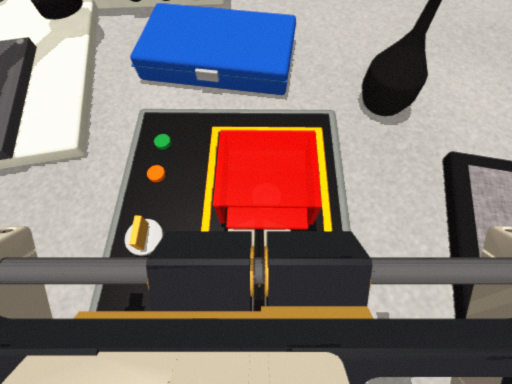

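Call:
apply_moves(
  motion=[
    {"offset": [7, 1, -4.5], "rotation": [-0.003, 0, 0]},
    {"offset": [7.5, 1, -4], "rotation": [-0.003, 0, 0]},
    {"offset": [9, 1, -2.5], "rotation": [0, 0, 0]},
    {"offset": [9, 0.5, -1], "rotation": [0, 0, 0]},
    {"offset": [9, 0, 0.5], "rotation": [0, 0, 0]},
  ],
)

```text
time: 22.32
tool_pos: [0.4155, -0.3436, 0.1726]
tool_rot: [-3.141, -0.747, -0.042]
contact_force: [0.2, -1.1, -0.4]
opening: 0.0002
```

```bash
python3 con.py 8 0 66 8; python3 -c "
from h import *
snap('wrist','w34')"
```

```text
lead [-0.8  1.1 64.7] F [ 0.2 -1.1 -0.4] q [-1.13  0.43  2.04  1.24  0.69 -0.53] t 22.32 rot [-3.141 -0.747 -0.042]
IK [-1.11, 0.429, 2.033, 1.246, 0.678, -0.508] err 0.0
rows 2 dist 8.7 ang 0.009
{"offset":[3.6, 0.3, 2.5],"rotation":[-0.003, 0.001, 0.003]},
{"offset":[3.6, 0.3, 2.5],"rotation":[-0.003, 0.001, 0.003]},
```

View pics/w34.png

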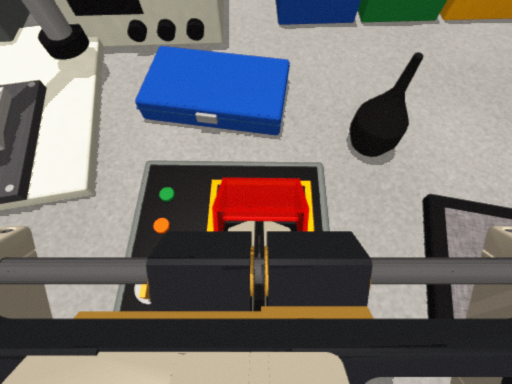

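Call:
apply_moves(
  motion=[
    {"offset": [8.5, 0, 4], "rotation": [0, 0, 0]},
    {"offset": [8, 0, 5], "rotation": [0, 0, 0]},
    {"offset": [7.5, 0, 6], "rotation": [0, 0, 0]},
    {"offset": [7.5, 0, 6], "rotation": [0, 0, 0]},
  ],
)

```text
time: 22.7
tool_pos: [0.4553, -0.3458, 0.1827]
tool_rot: [3.134, -0.751, -0.035]
contact_force: [-0.3, 0.7, 0.1]
opening: 0.0001
```

```bash
python3 con.py 40 0 66 8; python3 -c "
from h import *
snap('wrist','w35'); snap('side','si35')"
```

```text
lead [39.3  0.6 74.9] F [-0.3  0.7  0.1] q [-1.05  0.44  1.97  1.22  0.66 -0.42] t 22.7 rot [ 3.134 -0.751 -0.035]
IK [-1.045, 0.456, 1.977, 1.244, 0.648, -0.443] err 0.0
rows 2 dist 8.9 ang 0.011
{"offset":[-2.8, 0.1, 3.5],"rotation":[-0.001, -0.001, 0.005]},
{"offset":[-2.8, 0.2, 3.5],"rotation":[-0.001, -0.001, 0.005]},
```

View pics/w35.png

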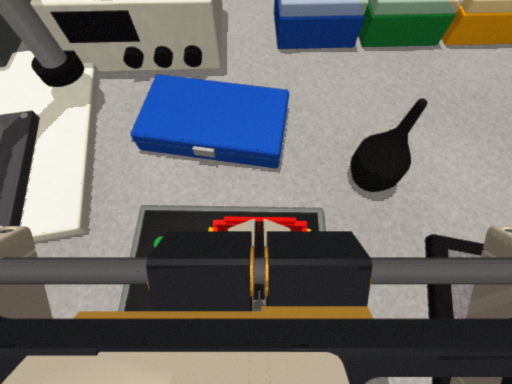

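Call:
apply_moves(
  motion=[
    {"offset": [-13, 0, -11], "rotation": [0, 0, 0]},
    {"offset": [-18, 0, -14], "rotation": [0, 0, 0]},
    {"offset": [-20, 0, -12], "rotation": [0, 0, 0.003]},
    {"offset": [-18, 0, -8], "rotation": [0, 0, 0.003]},
  ],
)

```text
time: 23.13
tool_pos: [0.3754, -0.3415, 0.1687]
tool_rot: [3.134, -0.754, -0.031]
contact_force: [0.8, 0.1, 0.2]
opening: 0.0004
```

```bash
python3 con.py -38 0 27 12; python3 -c "
from h import *
p=snap('wrist','w36'); snap('side','si36')
cv2.imwrite('pics/w36a.png',cv2.resize(p['img'][80:260,120:360,::-1],None,fx=3.2,fy=3.2,interpolation=cv2.INTER_CUBIC))"
```

```text
lead [-40.6   1.2  61.1] F [0.8 0.1 0.2] q [-1.22  0.41  2.11  1.24  0.73 -0.64] t 23.13 rot [ 3.134 -0.754 -0.031]
IK [-1.213, 0.482, 2.134, 1.361, 0.694, -0.768] err 0.0
rows 3 dist 34.0 ang 0.016
{"offset":[-7.0, 0.2, 8.9],"rotation":[-0.002, -0.001, 0.005]},
{"offset":[-7.0, 0.2, 8.9],"rotation":[-0.002, -0.001, 0.005]},
{"offset":[-7.0, 0.2, 8.9],"rotation":[-0.002, -0.001, 0.005]},
```

View pics/w36a.png

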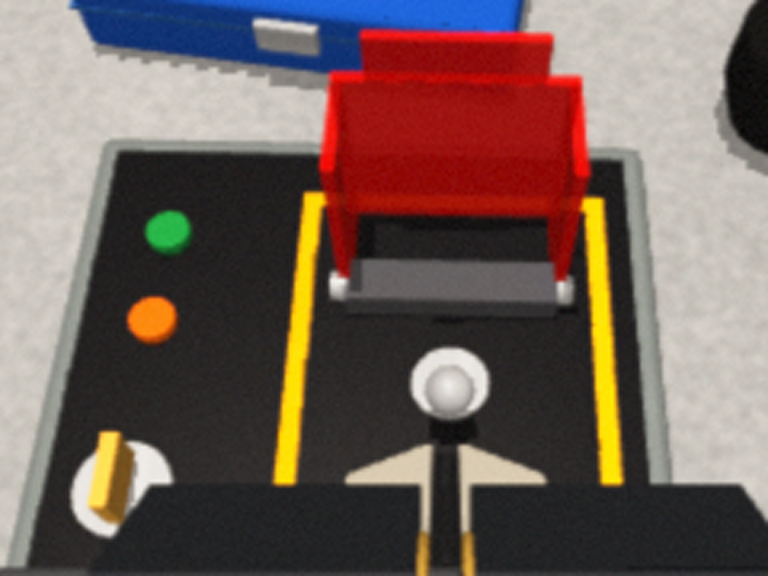

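Call:
apply_moves(
  motion=[
    {"offset": [-7, 0, 9], "rotation": [0, 0, 0.005]},
    {"offset": [-7, 0, 9], "rotation": [0, 0, 0.005]},
    {"offset": [-6, 0, 7], "rotation": [0, 0, 0.003]},
  ],
)

```text
time: 23.48
tool_pos: [0.3772, -0.3436, 0.1368]
tool_rot: [-3.138, -0.754, -0.055]
contact_force: [0.2, -0.7, 0.9]
opening: 0.0003
```

```bash
python3 con.py 10 0 25 8
```

```text
lead [-38.7  -1.3  29.2] F [ 0.2 -0.7  0.9] q [-1.22  0.48  2.13  1.36  0.7  -0.76] t 23.48 rot [-3.138 -0.754 -0.055]
IK [-1.106, 0.517, 2.059, 1.389, 0.647, -0.686] err 0.0
rows 7 dist 49.1 ang 0.006
{"offset":[4.7, -0.2, 5.2],"rotation":[-0.0, -0.001, -0.0]},
{"offset":[4.7, -0.2, 5.2],"rotation":[-0.0, -0.001, -0.0]},
{"offset":[4.7, -0.2, 5.2],"rotation":[-0.0, -0.001, -0.0]},
{"offset":[4.7, -0.2, 5.2],"rotation":[-0.0, -0.001, -0.0]},
{"offset":[4.7, -0.2, 5.2],"rotation":[-0.0, -0.001, -0.0]},
{"offset":[4.7, -0.2, 5.2],"rotation":[-0.0, -0.001, -0.0]},
{"offset":[4.7, -0.2, 5.2],"rotation":[-0.0, -0.001, -0.0]},
```

Call:
apply_moves(
  motion=[
    {"offset": [4.7, 0, 5.2], "rotation": [0, 0, 0]},
    {"offset": [4.7, 0, 5.2], "rotation": [0, 0, 0]},
    {"offset": [4.7, 0, 5.2], "rotation": [0, 0, 0]},
    {"offset": [4.7, 0, 5.2], "rotation": [0, 0, 0]},
    {"offset": [4.7, 0, 5], "rotation": [0, 0, 0]},
    {"offset": [4.7, 0, 5], "rotation": [0, 0, 0]},
  ],
)

```text
time: 23.98
tool_pos: [0.4258, -0.3465, 0.1377]
tool_rot: [-3.138, -0.763, -0.053]
contact_force: [-1.3, -0.1, -0.1]
opening: 0.0005
```

```bash
python3 con.py 12 0 25 8;python3 -c "
from h import *
p=snap('wrist','w37')
cv2.imwrite('pics/w37a.png',cv2.resize(p['img'][80:260,120:360,::-1],None,fx=3.2,fy=3.2,interpolation=cv2.INTER_CUBIC))"
```

```text
lead [10.3 -1.7 30.5] F [-1.3 -0.1 -0.1] q [-1.11  0.51  2.06  1.39  0.66 -0.69] t 23.98 rot [-3.138 -0.763 -0.053]
IK [-1.101, 0.518, 2.055, 1.39, 0.646, -0.682] err 0.0
rows 1 dist 5.6 ang 0.014
{"offset":[-1.7, -1.8, 5.1],"rotation":[-0.001, -0.013, -0.002]},
```

View pics/w37a.png

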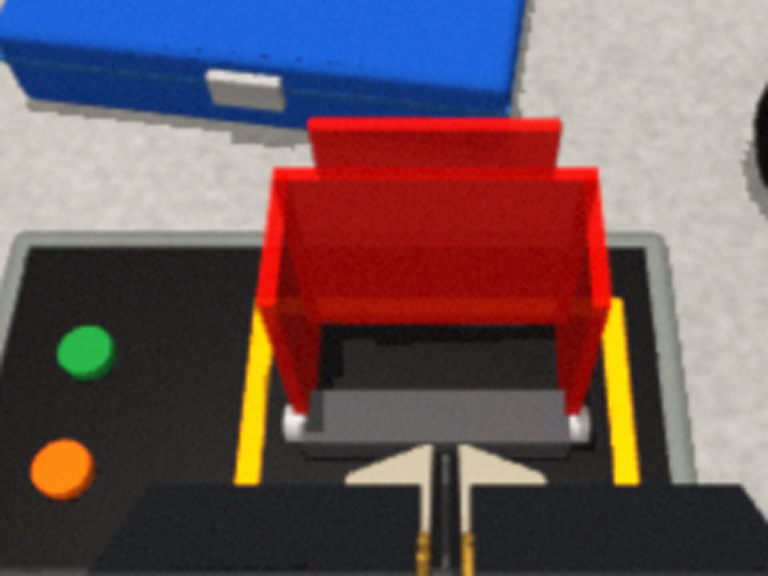

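Call:
apply_moves(
  motion=[
    {"offset": [1.5, 0, 5], "rotation": [0, -0.01, 0]},
    {"offset": [3, 0, 3.5], "rotation": [0, 0, 0]},
  ],
)

```text
time: 24.2
tool_pos: [0.4318, -0.347, 0.1361]
tool_rot: [3.135, -0.747, -0.048]
contact_force: [-87.7, 12.2, 57.4]
opening: 0.0003
```

```bash
python3 con.py -20 0 35 20
```

```text
lead [15.6 -2.3 28.1] F [-87.7  12.2  57.4] q [-1.09  0.51  2.04  1.37  0.64 -0.66] t 24.2 rot [ 3.135 -0.747 -0.048]
IK [-1.171, 0.475, 2.102, 1.344, 0.682, -0.699] err 0.0
rows 2 dist 36.5 ang 0.006
{"offset":[-10.8, -0.9, -14.6],"rotation":[0.002, 0.002, 0.001]},
{"offset":[-10.8, -1.0, -14.6],"rotation":[0.002, 0.002, 0.001]},
```

Call:
apply_moves(
  motion=[
    {"offset": [-8, 0, -10], "rotation": [0, 0, 0]},
    {"offset": [-12, 0, -15], "rotation": [0, 0, 0]},
    {"offset": [-14, 0, -17], "rotation": [0, 0, 0]},
  ],
)

```text
time: 24.45
tool_pos: [0.378, -0.3436, 0.1456]
tool_rot: [3.129, -0.745, -0.041]
contact_force: [0.5, -0.4, -1.0]
opening: 0.0007
```

```bash
python3 con.py -50 0 60 30; python3 -c "
from h import *
p=snap('wrist','w38')
cv2.imwrite('pics/w38a.png',cv2.resize(p['img'][80:260,120:360,::-1],None,fx=3.2,fy=3.2,interpolation=cv2.INTER_CUBIC))"
```

```text
lead [-38.3  -1.7  37.5] F [ 0.5 -0.4 -1. ] q [-1.21  0.46  2.13  1.32  0.69 -0.72] t 24.45 rot [ 3.129 -0.745 -0.041]
IK [-1.242, 0.399, 2.127, 1.241, 0.734, -0.641] err 0.0
rows 1 dist 25.3 ang 0.011
{"offset":[6.4, -1.1, -24.4],"rotation":[0.007, 0.005, 0.007]},
```

View pics/w38a.png

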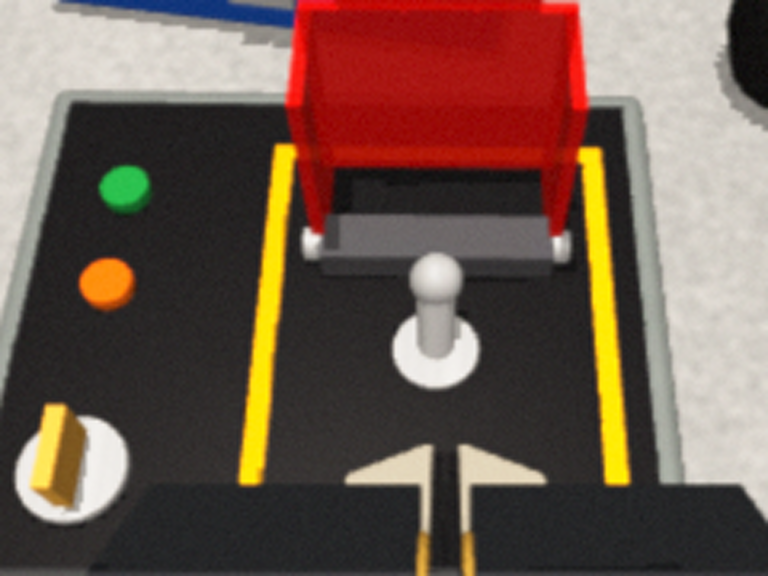

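```bash
cat > cl.py <<'E'
import sys
from con import *
# tip centre target in console frame, slant th
x,y,z=map(float,sys.argv[1:4]); th=float(sys.argv[4]); st=float(sys.argv[5])
o=observe(); print('tip',tocon(o['tool_pos']+rot(o['tool_rot']).apply([0,0,.066])),'F',o['contact_force'].round(1),'q',o['qpos'].round(2),'t',round(o['time'],2),'rot',o['tool_rot'].round(3))
R=tool(C,th); p=con(x,y,z)-R.apply([0,0,.066]); goal(p,R); plan(p,R.as_euler('xyz'),step=st,ang=.1)
E
python3 cl.py -40 0 110 .4 35; python3 cl.py 80 0 105 0 35;python3 cl.py 80 0 45 0 35
```

```text
tip [-47.9  -1.5  30.8] F [0.3 0.2 0.1] q [-1.22  0.45  2.13  1.32  0.69 -0.72] t 24.5 rot [ 3.129 -0.743 -0.043]
IK [-1.008, 0.298, 1.82, 0.444, 0.835, 0.344] err 0.0
rows 4 dist 95.3 ang 0.344
{"offset":[20.4, -0.1, -12.3],"rotation":[0.002, -0.086, 0.001]},
{"offset":[19.3, -0.1, -14.0],"rotation":[0.002, -0.086, 0.001]},
{"offset":[18.0, -0.2, -15.6],"rotation":[0.002, -0.086, 0.001]},
{"offset":[16.6, -0.2, -17.1],"rotation":[0.002, -0.086, 0.001]},
tip [-47.9  -1.5  30.8] F [0.3 0.2 0.1] q [-1.22  0.45  2.13  1.32  0.69 -0.72] t 24.5 rot [ 3.129 -0.743 -0.043]
IK [-0.687, 0.617, 1.225, 0.0, 1.3, 0.934] err 0.0
rows 8 dist 195.4 ang 0.744
{"offset":[23.6, -0.0, 6.2],"rotation":[0.001, -0.093, 0.0]},
{"offset":[24.1, -0.0, 4.0],"rotation":[0.001, -0.093, 0.0]},
{"offset":[24.4, -0.1, 1.7],"rotation":[0.001, -0.093, 0.0]},
{"offset":[24.4, -0.1, -0.6],"rotation":[0.001, -0.093, 0.0]},
{"offset":[24.3, -0.1, -2.8],"rotation":[0.001, -0.093, 0.0]},
{"offset":[23.9, -0.1, -5.1],"rotation":[0.001, -0.093, 0.0]},
{"offset":[23.3, -0.1, -7.3],"rotation":[0.001, -0.093, 0.0]},
{"offset":[22.5, -0.1, -9.4],"rotation":[0.001, -0.093, 0.0]},
tip [-47.9  -1.5  30.8] F [0.3 0.2 0.1] q [-1.22  0.45  2.13  1.32  0.69 -0.72] t 24.5 rot [ 3.129 -0.743 -0.043]
IK [-0.687, 0.67, 1.299, 0.0, 1.172, 0.934] err 0.0
rows 8 dist 175.5 ang 0.744
{"offset":[18.6, -0.1, 11.7],"rotation":[0.001, -0.093, 0.0]},
{"offset":[19.6, -0.1, 9.9],"rotation":[0.001, -0.093, 0.0]},
{"offset":[20.4, -0.1, 8.1],"rotation":[0.001, -0.093, 0.0]},
{"offset":[21.1, -0.1, 6.1],"rotation":[0.001, -0.093, 0.0]},
{"offset":[21.5, -0.1, 4.2],"rotation":[0.001, -0.093, 0.0]},
{"offset":[21.8, -0.1, 2.1],"rotation":[0.001, -0.093, 0.0]},
{"offset":[21.9, -0.1, 0.1],"rotation":[0.001, -0.093, 0.0]},
{"offset":[21.8, -0.1, -1.9],"rotation":[0.001, -0.093, 0.0]},
```

Call:
apply_moves(
  motion=[
    {"offset": [20, 0, -20], "rotation": [0, -0.05, 0]},
    {"offset": [20, 0, -22], "rotation": [0, -0.086, 0]},
    {"offset": [19, 0, -20], "rotation": [0, -0.09, 0]},
    {"offset": [17, 0, -17], "rotation": [0, -0.09, 0]},
  ],
)

```text
time: 24.83
tool_pos: [0.3827, -0.3406, 0.217]
tool_rot: [-3.132, -0.532, -0.047]
contact_force: [0.8, 1.9, -1.0]
opening: 0.0003
```

```bash
python3 cl.py 82 0 105 0 35
```

```text
tip [-52.    2.7  94.2] F [ 0.8  1.9 -1. ] q [-1.11  0.29  1.95  0.71  0.76  0.02] t 24.83 rot [-3.132 -0.532 -0.047]
IK [-0.685, 0.62, 1.219, 0.0, 1.303, 0.935] err 0.0
rows 6 dist 168.7 ang 0.532
{"offset":[25.7, 0.5, 11.3],"rotation":[-0.002, -0.089, 0.001]},
{"offset":[26.6, 0.5, 9.0],"rotation":[-0.002, -0.089, 0.001]},
{"offset":[27.3, 0.4, 6.6],"rotation":[-0.002, -0.089, 0.001]},
{"offset":[27.8, 0.4, 4.1],"rotation":[-0.002, -0.089, 0.001]},
{"offset":[28.1, 0.4, 1.6],"rotation":[-0.002, -0.089, 0.001]},
{"offset":[28.1, 0.4, -0.8],"rotation":[-0.002, -0.089, 0.001]},
```

Call:
apply_moves(
  motion=[
    {"offset": [26, 0.5, 8], "rotation": [-0.002, -0.089, 0]},
    {"offset": [27, 0.5, 6], "rotation": [-0.002, -0.089, 0]},
    {"offset": [27, 0.5, 5], "rotation": [-0.002, -0.089, 0]},
    {"offset": [28, 0.5, 3], "rotation": [0, -0.089, 0]},
    {"offset": [28, 0.5, 1], "rotation": [0, -0.089, 0]},
    {"offset": [28, 0.5, 0], "rotation": [0, -0.089, 0]},
  ],
)

```text
time: 25.33
tool_pos: [0.5365, -0.3514, 0.2548]
tool_rot: [3.13, -0.026, -0.054]
contact_force: [1.7, -1.0, 0.6]
opening: 0.0005
```

```bash
python3 cl.py 82 0 75 0 35; python3 -c "
from h import *
snap('wrist','w39'); snap('side','si39')"
```

```text
tip [ 70.4  -2.  122.8] F [ 1.7 -1.   0.6] q [-0.7   0.57  1.25  0.01  1.29  0.92] t 25.33 rot [ 3.13  -0.026 -0.054]
IK [-0.685, 0.645, 1.259, 0.0, 1.238, 0.935] err 0.0
rows 2 dist 49.6 ang 0.029
{"offset":[6.0, -0.9, 24.1],"rotation":[0.006, -0.013, -0.002]},
{"offset":[6.4, -0.8, 24.0],"rotation":[0.006, -0.013, -0.002]},
```

View pics/si39.png

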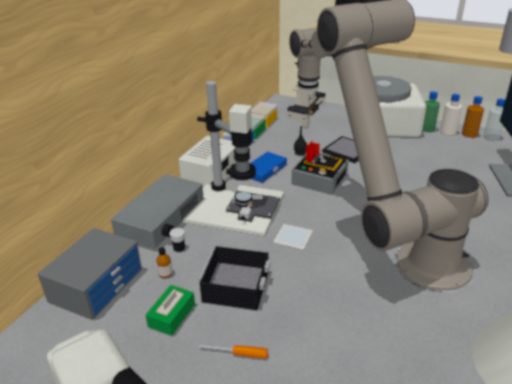

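Call:
apply_moves(
  motion=[
    {"offset": [8, -1, 22], "rotation": [0.006, -0.013, 0]},
    {"offset": [6, -1, 24], "rotation": [0.004, -0.013, 0]},
  ],
)

```text
time: 25.6
tool_pos: [0.5597, -0.3505, 0.21]
tool_rot: [3.135, -0.011, -0.045]
contact_force: [-0.4, 0.5, -0.4]
opening: 0.0006
```

```bash
python3 cl.py 82 0 47 0 35; python3 -c "
from h import *
snap('wrist','w40')"
```

```text
tip [92.5  0.5 78. ] F [-0.4  0.5 -0.4] q [-0.68  0.65  1.24  0.    1.24  0.94] t 25.6 rot [ 3.135 -0.011 -0.045]
IK [-0.685, 0.671, 1.291, -0.0, 1.179, 0.935] err 0.0
rows 1 dist 32.5 ang 0.014
{"offset":[-10.1, 0.6, 30.9],"rotation":[0.007, -0.011, 0.005]},
```

View pics/w40.png

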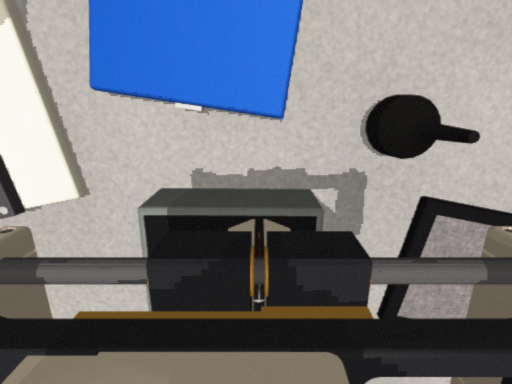

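Call:
apply_moves(
  motion=[
    {"offset": [-3, 0.5, 15], "rotation": [0.004, -0.006, 0.003]},
    {"offset": [-3, 0, 13], "rotation": [0, 0, 0]},
  ],
)

```text
time: 25.82
tool_pos: [0.553, -0.3485, 0.1756]
tool_rot: [-3.139, 0.0, -0.047]
contact_force: [0.1, 0.0, -0.9]
opening: 0.0003
```

```bash
python3 cl.py 60 0 47 0 6
```

```text
tip [85.   2.7 43.6] F [ 0.1  0.  -0.9] q [-0.68  0.68  1.29  0.    1.18  0.94] t 25.82 rot [-3.139  0.    -0.047]
IK [-0.706, 0.638, 1.355, -0.0, 1.149, 0.915] err 0.0
rows 5 dist 25.4 ang 0.004
5 x [-5.0, 0.5, -0.7] [0, 0, 0]
```

Call:
apply_moves(
  motion=[
    {"offset": [-7, 0.5, -0.5], "rotation": [0, 0, 0]},
    {"offset": [-7, 0.5, -0.5], "rotation": [0, 0, 0]},
    {"offset": [-7, 0, 0], "rotation": [0, 0, 0]},
    {"offset": [-7, 0, 0], "rotation": [0, 0, 0]},
    {"offset": [-6, 0, 0], "rotation": [0, 0, 0]},
    {"offset": [-6, 0, 0], "rotation": [0, 0, 0]},
  ],
)

```text
time: 26.32
tool_pos: [0.5074, -0.3473, 0.1791]
tool_rot: [-3.14, -0.002, -0.048]
contact_force: [-0.3, 0.2, -0.5]
opening: 0.001
```

```bash
python3 cl.py 40 0 47 0 6; python3 -c "
from h import *
p=snap('side','si41'); cv2.imwrite('pics/si41a.png',cv2.resize(p['img'][90:210,240:400,::-1],None,fx=5,fy=5,interpolation=cv2.INTER_CUBIC))"
```

```text
tip [39.4  1.6 47.1] F [-0.3  0.2 -0.5] q [-0.73  0.61  1.41  0.    1.12  0.89] t 26.32 rot [-3.14e+00 -2.00e-03 -4.80e-02]
IK [-0.726, 0.609, 1.41, -0.0, 1.122, 0.895] err 0.0
rows 1 dist 1.6 ang 0.003
1 x [0.7, 1.5, 0.1] [0, 0, 0]
```

View pics/si41a.png

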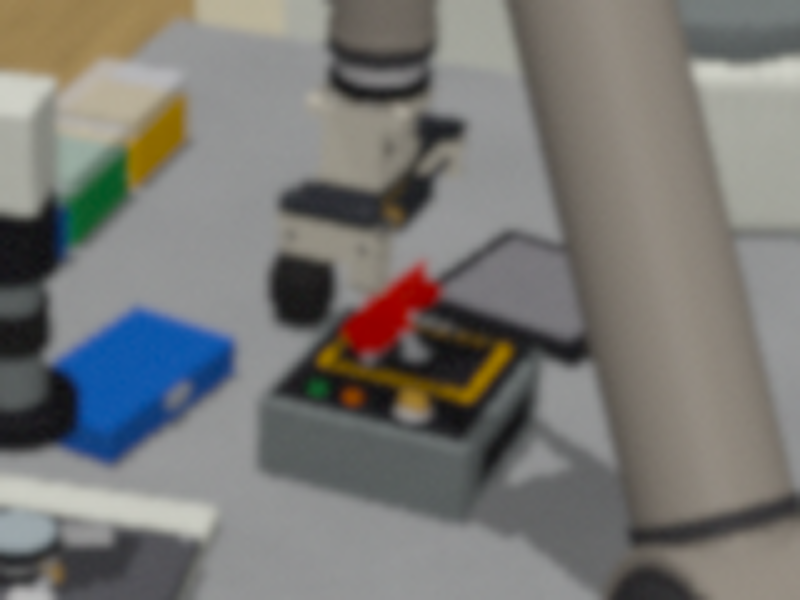

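Call:
apply_moves(
  motion=[
    {"offset": [-3, 0, 0], "rotation": [0, 0, 0]},
    {"offset": [-2, 0, 0], "rotation": [0, 0, 0]},
  ],
)

```text
time: 26.53
tool_pos: [0.5006, -0.3474, 0.1802]
tool_rot: [-3.14, -0.002, -0.049]
contact_force: [-0.3, -0.0, 0.1]
opening: 0.0007
```

```bash
python3 -c "
from h import *
o=observe(); print(o['tool_pos'],o['contact_force'])
p=snap('side','si42'); cv2.imwrite('pics/si42a.png',cv2.resize(p['img'][90:210,240:400,::-1],None,fx=5,fy=5,interpolation=cv2.INTER_CUBIC))"
```

```text
[ 0.50056467 -0.34739892  0.18022299] [-0.28752714 -0.00295625  0.10986519]
```

View pics/si42a.png

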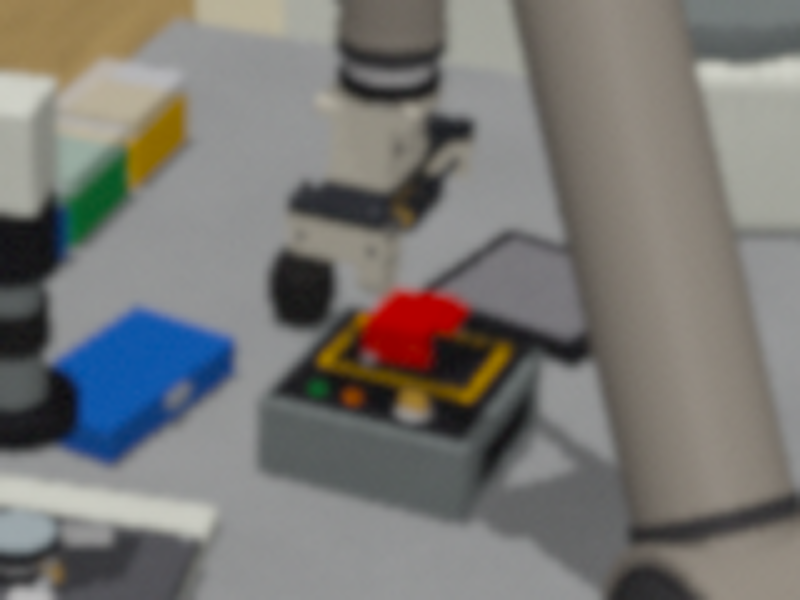

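Call:
apply_moves(
  motion=[
    {"offset": [4, 0, -20], "rotation": [0, 0, 0]},
    {"offset": [0, 0, -35], "rotation": [0, 0, 0]},
    {"offset": [-10, 0, -35], "rotation": [0, 0, 0]},
    {"offset": [-25, -5, -25], "rotation": [0, 0, 0]},
    {"offset": [-30, -10, -10], "rotation": [0, 0, 0]},
    {"offset": [-30, -20, 0], "rotation": [0, 0, 0]},
    {"offset": [-25, -30, 0], "rotation": [0, 0, 0]},
  ],
)

```text
time: 27.17
tool_pos: [0.3876, -0.2791, 0.3078]
tool_rot: [-3.141, -0.0, -0.049]
contact_force: [0.0, 0.2, 0.5]
opening: 0.0001
```

```bash
python3 -c "
from mir import *
log()
o=observe(); p=snap('wrist','w43'); snap('side','si43'); s=snap('scene','sc43')
for q in ('guard_lip','mirror_center'):
    print(q,[(np.round(a['location'],4),round(a['score'],2)) for a in tip_of(q,p)[:1]])
"
```

```text
27.17 [-7.850e-01  2.420e-01  1.621e+00  1.000e-03  1.279e+00  8.340e-01] [ 0.3876 -0.2791  0.3078] [-3.141 -0.    -0.049]
guard_lip [(array([ 0.4324, -0.3409,  0.1002]), 0.59)]
mirror_center []
```

View pics/w43.png

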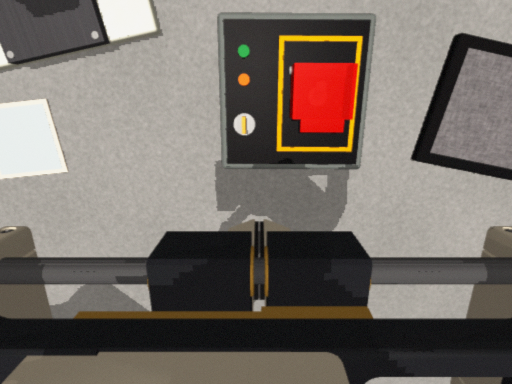

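View pics/si43.png

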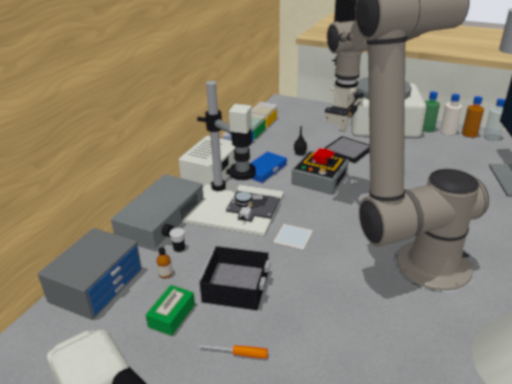

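```bash
python3 -c "
from h import *
o=observe(); print(o['time'],o['contact_force'],o['qvel'].round(3)); print(hand_in())"
```

```text
27.4167 [-0.1792327  -0.23905207  0.42039843] [-0.002  0.028 -0.026  0.001  0.003 -0.001]
the job is handed in; nothing more can be done
None
```

The whole sequence is done and I handed the job in at 27.4 s. It reports no verdict, so everything below rests on my own checks.

**What I did**
- **Mirror to the nest:** I lifted it straight out of the case and set it on the mat. I then re-gripped it at a slant of about 43° and set it on the front of the nest plate. I let go and nudged it home with closed fingers.
- **During the nudge:** I backed off twice to shift the fingers sideways, because friction was holding the mirror to the left. It then went past the plunger and along the rail.
- **Controller:** I lifted the guard until it fell back open and pushed the toggle over. Then I pulled the guard forward from behind with the hand upright, and it dropped shut.

**What the last checks showed**
- **Mirror seat:** My fit on the wrist picture put the mirror within about 1.6 mm of the seat, with the roller closed behind it. The push stopped on the post at about 9 N, close to where I expected. The network's positions for the mirror were looser, off by 2 to 6 mm.
- **Mirror contact and recheck:** I could not measure the contact with post, rail and plunger once I let go. I did not take another close look at the mirror after that first check.
- **Toggle and guard:** The toggle was seen leaning away before I closed the guard. The last pictures show the guard shut and the other things on the bench apparently undisturbed. The hand was clear, with no contact force.

**One flaw:** at the end of the toggle push I went too far and the wrist force read about 105 N, under the 120 N limit. I backed off at once, and saw no sign of damage in the pictures.

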